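# Put the card decks in the lever press

## Task

Put all the boxed card decks away in the card press: swing its clamp lever fully back, lay the decks flat in the pocket one on another, squared up, with one divider board between each two decks and the pressure board, steel plate up, directly on the top deck (a divider that is not needed stays out, on the counter away from the press), then swing the lever down so that its rubber foot bears firmly on the pressure board. Leave the other things on the counter where they are.

Things in the scene. Friction and masses are not known exactly. Their poses are not given: they have to be found in the camera images.
- press: card press, fixed: oak base 225 x 120 x 25 mm (x -97 to +128); dark end boards 10 mm thick, 70 wide, 60 high above the base at x = -55 and +55; steel hinge cheeks 46 mm wide at x = +100, up to 160 mm above the counter. The pocket between the end boards is 100 mm long, its +y and -y sides and top open. Origin: underside, below the pocket's centre; x points to the hinge end, z up
- pocket (a point): centre of the pocket's flat floor, 25 mm above the counter; axes as the press. Goods lie with their length along x
- lever (a joint): clamp lever: steel arm 18 mm wide, 12 mm thick. 0 = level, pointing along the press's -x over the pocket; positive = handle swings up and back over the hinge (1.57 upright, 1.9 stop, leaning back); lower stop -0.15. Weighs 0.39 kg; stiff hinge (0.7 N m friction, 0.4 N m weight when level), so it stays where it is left; 5 to 8 N at the handle moves it
- hinge (a point): on the lever's hinge axis (parallel to the press's y), 145 mm above the counter, at press x = +100 mm
- handle (a point): centre of the lever's red round cross-bar handle, 18 mm in diameter, 120 mm long, parallel to the press's y, 190 mm from the hinge axis; the 18 mm wide arm meets it at its middle, so it can be gripped 20 to 60 mm either side of the middle, and it may turn between the fingers. Its axes turn with the lever
- foot: black rubber ball foot of the lever, radius 12 mm; origin at the ball's centre, which lies 100 mm along the arm from the hinge and 26 mm below the arm's centre line; sprung, it gives up to 6 mm towards the arm at 1 N per mm. With the lever down it rests on the goods: with three decks the lever first touches at about -0.02 rad, with four at about 0.22 rad; press it 0.04 to 0.06 rad farther
- deck_red: boxed deck of playing cards, red, 90 x 64 x 18 mm (x, y, z), about 95 g; origin at the centre of the box, x along its length, z across its thickness. A rigid closed box, either face may lie up; slides on the counter when pushed. May be absent in a run
- deck_blue: boxed deck of playing cards, blue, 90 x 64 x 18 mm (x, y, z), about 95 g; origin at the centre of the box, x along its length, z across its thickness. A rigid closed box, either face may lie up; slides on the counter when pushed. May be absent in a run
- deck_green: boxed deck of playing cards, green, 90 x 64 x 18 mm (x, y, z), about 95 g; origin at the centre of the box, x along its length, z across its thickness. A rigid closed box, either face may lie up; slides on the counter when pushed. May be absent in a run
- deck_yellow: boxed deck of playing cards, yellow, 90 x 64 x 18 mm (x, y, z), about 95 g; origin at the centre of the box, x along its length, z across its thickness. A rigid closed box, either face may lie up; slides on the counter when pushed. May be absent in a run
- divider_a: thin dark-brown wooden divider board, 94 x 68 x 6 mm (x, y, z), 30 g, either face up; slides when pushed; origin at its very centre (mid-thickness), x along its length
- divider_b: thin dark-brown wooden divider board, 94 x 68 x 6 mm (x, y, z), 30 g, either face up; slides when pushed; origin at its very centre (mid-thickness), x along its length
- divider_c: thin dark-brown wooden divider board, 94 x 68 x 6 mm (x, y, z), 30 g, either face up; slides when pushed; origin at its very centre (mid-thickness), x along its length
- board: pressure board: mid-brown oak, 94 x 68 x 14 mm (x, y, z), 70 g, with a round steel plate in the middle of its top; origin at its very centre (mid-thickness), x along its length, z out of the plate's side
- chalk: blue cue-chalk cube, 22 mm; a bystander, leave it alone; origin at the centre of its underside
- die_a: white die, 16 mm; a bystander, leave it alone; origin at the centre of its underside
- die_b: white die, 16 mm; a bystander, leave it alone; origin at the centre of its underside
- chips: stack of poker chips, 40 mm in diameter, 36 mm high; a bystander, leave it alone; origin at the centre of its underside
- tumbler: green glass tumbler, 72 mm in diameter, 90 mm high; a bystander, leave it alone; origin at the centre of its underside
- nut_bowl: blue bowl, 120 mm in diameter, 45 mm high; a bystander, leave it alone; origin at the centre of its underside

How it is judged:
By the outcome, as a careful person would: the job done as asked, in the order asked, and still so for the second after the job is handed in, with the robot touching nothing.
Of deck_red, deck_blue, deck_green, deck_yellow only 3 to 4 are there at a start; the rules pass over those that are not, and their reading is None.
At some moment in a run one of deck_red, deck_blue, deck_green, deck_yellow, board, divider_a, divider_b, divider_c may be knocked a few centimetres aside while the robot is not near it.
Once in a run the grip may slacken for a moment while it holds something.
It also fails if it takes over 210 s, if anything falls off the work surface, if the arm or the gripper's body presses on something with over 40 N, if the wrist force passes 120 N, or if a joint passes its speed limit or range.

## Robot

A 7-joint arm with a two-finger parallel gripper is mounted at the origin on the work surface. World frame = base frame: x ahead of the robot, y to its left, z up, the work surface at z = 0. Lengths are in m, angles in rad, forces in N, time in s.
With the tool pointing down it reaches from about 0.425 to 0.95 m from the base axis. Payload 4.7 kg.
Tool frame: the origin (TCP) lies at the very end of the fingers, on their centre line; the grasp point (between the pads) lies 19 mm behind it (env.grasp_offset is the distance from the TCP to the grasp point, in m); x points along the fingers, y is the direction in which the jaws open and shut, and the axes are right-handed (so a half turn about x gives the same grasp; the last joint's range is limited). The gripper opens to 85 mm and grips with 20 to 120 N. Pads are 22 mm wide; open, the fingers measure 114 mm over their backs; the gripper's body (76 mm by 85 mm) begins 54 mm behind the grasp point. The pads swing forward as they close: fully open they stand 13 mm farther back than shut.
Start: joints at [1.154, 0.469, -0.049, 1.532, 0.024, 1.141, -0.082], TCP at [0.255, -0.625, 0.231] pointing down, gripper open.
Joint ranges: [-2.59, 2.59], [-0.33, 1.99], [-1.39, 1.29], [0.1, 2.45], [-1.04, 4.18], [0.21, 1.99], [-2.66, 2.66]. Speed limits (rad/s): [2.57, 2.57, 3.14, 3.14, 3.14, 3.14, 3.14].

## Interface

Orientations are given as a rotation vector (axis times angle).
In Python, from bench import env gives the robot as it stands. The module is installed in compiled form; this text tells all that it offers.
- The arm moves only by the tool move_arm, never from a script. Its argument "commands" is a list of rows, each an object with "translation": the shift along the tool's x, y, z in m, a list of three; "turn": the turn about the tool's x in rad. A call has 1 to 10 rows; each row is the pose to reach, as a shift and turn from the pose measured when the call began, along the tool's axes at that moment; what a row does not reach only later rows make up. A row lasts 1/10 s, in which the tool goes at most 50 mm and 8.59 degrees, less where a joint would pass 70% of its speed; a pose out of reach is approached as far as the arm can. A call with a gripper value outside its range is refused whole. "hand" is the finger opening in m, from 0 to 0.0854, set as the call begins (left out, the last holds). The fingers move at their own pace and stop on an object; "newtons" is the grip in N (left out, the last holds). Time passes only in rows, so rows that repeat a pose let the fingers close. It gives the time, the measured TCP pose, the force and the opening at its end, in the units of the state.
- env.get_obs(): the state, without advancing time (a new reading comes with each control period).
- env.get_image(name): name is "scene" or "top" or "wrist"; returns (picture, depth): 384x512x3 uint8, red, green, blue; 384x512 float32, m along the optical axis (not along the pixel's ray), 0 where there is no reading.
- env.camera_params(name): a dict with "K" (3x3 intrinsics, pixels), "pose" (4x4, takes a point from camera to world coordinates); the wrist camera has in their place "hand_eye" (4x4, takes a point from camera to tool coordinates, whose origin is the TCP and whose axes are the tool frame's). Camera axes: x right, y up, looking along -z (the intrinsics and any distortion apply to the point x, -y, -z); pixel columns grow to the right and rows downward; lengths in m; the calibration is good to about 2 mm. A picture is of the moment at which its call begins: read the wrist's pose just before it. camera_params takes no time and is no camera call.
- env.hand_in(): hands the job in, once; it reports no verdict.
The state is a dict: "time": time; "joints": joint angles; "dq": joint speeds; "tau": joint torques, N m; "ee_pos": TCP position; "tcp_rot": TCP orientation; "wrist_force": force on the tool from outside, world axes, zero at the start; "moment": the same for the moment, N m; "grip_width": finger opening in m.
Only numpy, scipy, OpenCV 4.12 (cv2) and the standard library are available. Lean on these libraries where they do the work, as an engineer would, in place of code of your own. Each camera call takes 0.05 s, during which the arm holds its last target.

## Working session

There is one attempt and no reset: what is moved stays moved. The work goes in short steps, Python scripts to look and compute and a tool call to move; the robot and the scene stay as the last step left them, time stands still between calls to the robot, and variables do not carry over. Pictures are saved under pics/ and viewed, and the job is handed in when it is done.

Besides the shell and the picture viewer there is one more tool, called after "Request:" by a JSON object that holds its "fn" and its "kwargs", one argument or row to a line. move_arm: Moves the arm, as the interface text tells. Its arguments: {"type":"object","properties":{"commands":{"type":"array","items":{"type":"object","properties":{"translation":{"type":"array","items":{"type":"number"}},"turn":{"type":"number"}}}},"hand":{"type":"number"},"newtons":{"type":"number"}},"required":["commands"]}

```bash
mkdir -p pics; ls; cat > h.py <<'E'
import numpy as np, cv2
from bench import env
from scipy.spatial.transform import Rotation as R
def save(name,fn):
    o=env.get_obs()
    im,d=env.get_image(name)
    cv2.imwrite(f'pics/{fn}.png',im[:,:,::-1]); np.savez(f'pics/{fn}.npz',im=im,d=d,p=o['ee_pos'],r=o['tcp_rot'])
    return im,d
def st():
    o=env.get_obs()
    print({k:np.round(o[k],4).tolist() for k in ('time','ee_pos','tcp_rot','wrist_force','grip_width','joints')})
    print(np.round(R.from_rotvec(o['tcp_rot']).as_matrix(),3))
E
python3 - <<'E'
from h import *
st()
for n in('scene','top','wrist'):
    save(n,n+'0'); c=env.camera_params(n); print(n,{k:np.round(v,4).tolist() if not isinstance(v,str) else v for k,v in c.items()})
print(env.grasp_offset)
E
```

```text
pics
{'time': 0.0, 'ee_pos': [0.255, -0.6243, 0.2303], 'tcp_rot': [2.0091, 0.3966, -2.0101], 'wrist_force': [0.5996, -0.2484, 0.1049], 'grip_width': 0.0854, 'joints': [1.1541, 0.4694, -0.0486, 1.5337, 0.0241, 1.141, -0.0823]}
[[-0.001  0.378 -0.926]
 [ 0.002 -0.926 -0.378]
 [-1.    -0.002  0.   ]]
scene {'K': [[370.9506, 0.0, 249.849], [0.0, 370.9506, 190.0723], [0.0, 0.0, 1.0]], 'pose': [[0.2462, -0.5809, 0.7758, 1.4147], [0.9692, 0.1491, -0.196, -0.2812], [-0.0018, 0.8002, 0.5997, 0.7745], [0.0, 0.0, 0.0, 1.0]]}
top {'K': [[351.6285, 0.0, 256.8227], [0.0, 351.6285, 191.4846], [0.0, 0.0, 1.0]], 'pose': [[0.0218, 0.9942, -0.1054, 0.4605], [-0.9998, 0.0212, -0.0069, -0.0905], [-0.0046, 0.1055, 0.9944, 1.1305], [0.0, 0.0, 0.0, 1.0]]}
wrist {'K': [[282.2409, 0.0, 260.5419], [0.0, 282.2409, 192.0547], [0.0, 0.0, 1.0]], 'hand_eye': [[-0.0012, 0.3277, -0.9448, -0.1425], [1.0, -0.0002, -0.0013, -0.0002], [-0.0006, -0.9448, -0.3277, -0.0838], [0.0, 0.0, 0.0, 1.0]]}
0.0187
```

View pics/scene0.png

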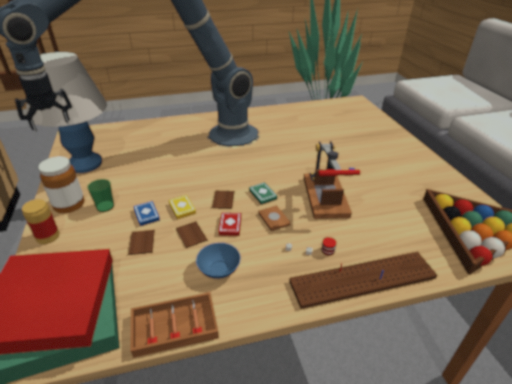

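View pics/top0.png

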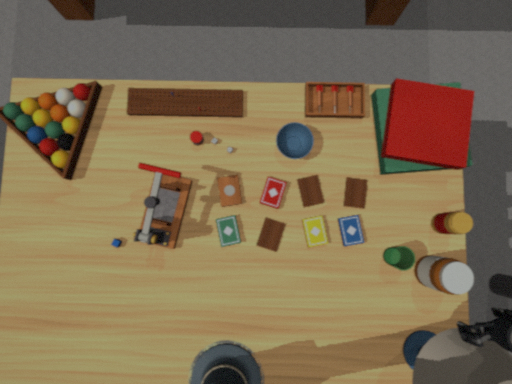

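View pics/wrist0.png

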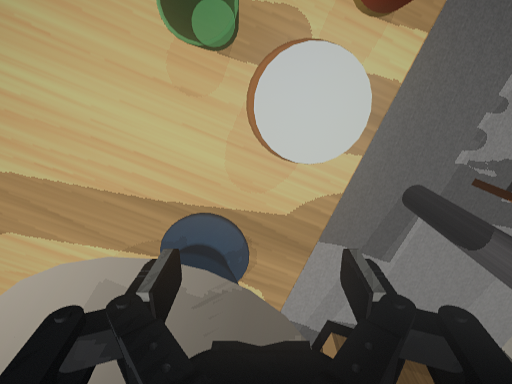

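```bash
cat >> h.py <<'E'
def campose(name,f=None):
    c=env.camera_params(name)
    if 'pose' in c: return c['K'],np.array(c['pose'])
    T=np.eye(4); T[:3,:3]=R.from_rotvec(f['r']).as_matrix(); T[:3,3]=f['p']
    return c['K'],T@np.array(c['hand_eye'])
def ray(K,T,uv):
    uv=np.atleast_2d(np.asarray(uv,float))
    d=np.c_[(uv[:,0]-K[0,2])/K[0,0],-(uv[:,1]-K[1,2])/K[1,1],-np.ones(len(uv))]
    return T[:3,3],d@T[:3,:3].T
def plane(K,T,uv,z):
    o,d=ray(K,T,uv); s=(z-o[2])/d[:,2]; return o+d*s[:,None]
def dep(K,T,uv,d):
    uv=np.atleast_2d(np.asarray(uv)); o,r=ray(K,T,uv); return o+r*d[uv[:,1].astype(int),uv[:,0].astype(int)][:,None]
def rects(im,K,T,mask,z,zmin=60):
    cs,_=cv2.findContours(mask.astype(np.uint8),cv2.RETR_EXTERNAL,cv2.CHAIN_APPROX_NONE)
    out=[]
    for c in cs:
        if cv2.contourArea(c)<zmin: continue
        P=plane(K,T,c[:,0,:],z)[:,:2].astype(np.float32)*1000
        (cx,cy),(w,h),a=cv2.minAreaRect(P)
        if w<h: w,h=h,w; a+=90
        a=(a+90)%180-90
        out.append((cx/1000,cy/1000,w,h,a,c[:,0].mean(0)))
    return out
E
python3 - <<'E'
from h import *
f=np.load('pics/top0.npz'); im,d=f['im'],f['d']; K,T=campose('top')
vv,uu=np.mgrid[:384,:512]; P=dep(K,T,np.c_[uu.ravel(),vv.ravel()],d).reshape(384,512,3)
print('table z',P[300,130],P[210,200],P[250,320])
for n,(u,v) in dict(red=(273,198),green=(229,236),yel=(315,238),blue=(350,237),d1=(271,234),d2=(310,190),d3=(355,192),board=(229,200)).items(): print(n,P[v,u].round(4),im[v,u])
hsv=cv2.cvtColor(im,cv2.COLOR_RGB2HSV)
for n,(u,v) in dict(han=(160,170),base=(185,190),base2=(172,245)).items(): print(n,P[v,u].round(4),hsv[v,u])
# crop of press enlarge
c=im[150:260,100:380]; cv2.imwrite('pics/c0.png',cv2.resize(c[:,:,::-1],None,fx=2.8,fy=2.8,interpolation=cv2.INTER_CUBIC))
s=np.load('pics/scene0.npz')['im'][130:260,120:370]; cv2.imwrite('pics/c1.png',cv2.resize(s[:,:,::-1],None,fx=3,fy=3,interpolation=cv2.INTER_CUBIC))
E
```

```text
table z [0.22981415 0.30724739 0.00070604] [0.51639201 0.09863411 0.001304  ] [ 0.39786885 -0.28692224  0.00167718]
red [ 0.5584 -0.1344  0.0207] [153  34  26]
green [0.436  0.0013 0.0207] [ 77 117  92]
yel [ 0.4356 -0.2682  0.0189] [165 159  44]
blue [ 0.4411 -0.3776  0.0192] [ 45  81 124]
d1 [ 0.4449 -0.1307  0.0041] [89 50 23]
d2 [ 0.588  -0.2534  0.0066] [90 55 33]
d3 [ 0.5848 -0.3982  0.0048] [90 56 35]
board [0.5493 0.005  0.0178] [144  90  53]
han [0.6142 0.1818 0.183 ] [  2 208 162]
base [0.5774 0.1445 0.0258] [ 12 171 115]
base2 [0.4046 0.1765 0.0299] [ 13 162 146]
```

View pics/c0.png

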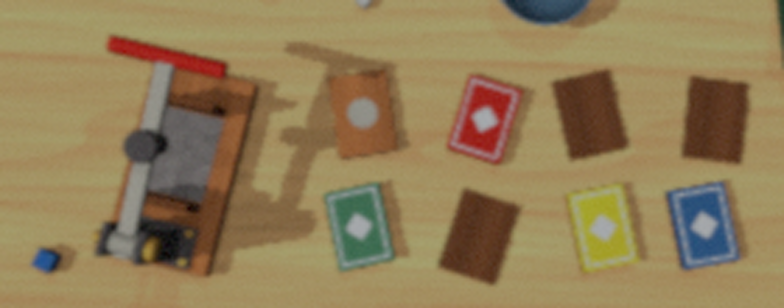

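View pics/c1.png

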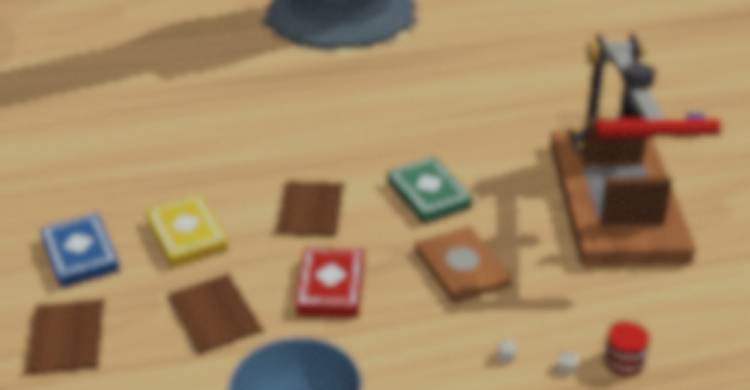

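```bash
cat > m0.py <<'E'
from h import *
import sys
tag=sys.argv[1]
f=np.load(f'pics/{tag}.npz'); im,d=f['im'],f['d']; K,T=campose('top',f)
hsv=cv2.cvtColor(cv2.GaussianBlur(im,(3,3),0),cv2.COLOR_RGB2HSV).astype(int); H,S,V=hsv[...,0],hsv[...,1],hsv[...,2]
roi=np.zeros(H.shape,bool); roi[160:265,195:385]=1
dark=(V<112)&(S>130)&(H<18)
for n,m,z in [('red',((H<6)|(H>172))&(S>150)&(V>120),.018),('grn',(H>50)&(H<90)&(S>60),.018),('yel',(H>24)&(H<35)&(S>150),.018),('blu',(H>95)&(H<125)&(S>90),.018),('div',dark,.006),('brd',(H<13)&(V>112)&(V<175)&(S>120)&(S<190),.014)]:
    m=cv2.morphologyEx((m&roi).astype(np.uint8),cv2.MORPH_CLOSE,np.ones((3,3)))
    for r in rects(im,K,T,m,z,120): print(n,'x %.4f y %.4f  %.0fx%.0f ang %.1f px %s'%(*r[:5],r[5].round()))
E
python3 m0.py top0
python3 - <<'E'
from h import *
f=np.load('pics/top0.npz'); im=f['im']; K,T=campose('top')
print('base edge',plane(K,T,[(191,181),(175,246)],.025))
hsv=cv2.cvtColor(im,cv2.COLOR_RGB2HSV).astype(int)
m=((hsv[...,0]<6)|(hsv[...,0]>174))&(hsv[...,1]>150); m[:155]=0;m[185:]=0;m[:,:130]=0;m[:,190:]=0
for r in rects(im,K,T,m,.175,20): print('handle',r)
# scene handle centre
g=np.load('pics/scene0.npz')['im']; h2=cv2.cvtColor(g,cv2.COLOR_RGB2HSV).astype(int)
m2=((h2[...,0]<6)|(h2[...,0]>174))&(h2[...,1]>150); m2[:160]=0;m2[185:]=0;m2[:,:310]=0;m2[:,370:]=0
ys,xs=np.nonzero(m2); print(xs.min(),xs.max(),ys[xs<323].mean(),ys[xs>355].mean(),xs.mean(),ys.mean())
ty,tx=np.nonzero(m); print(tx.min(),tx.max())
def tri(a,b):
    K1,T1=campose('top');K2,T2=campose('scene')
    o1,d1=ray(K1,T1,a);o2,d2=ray(K2,T2,b);d1=d1[0];d2=d2[0]
    s=np.linalg.lstsq(np.c_[d1,-d2],o2-o1,rcond=None)[0]
    p,q=o1+s[0]*d1,o2+s[1]*d2; return (p+q)/2,np.linalg.norm(p-q)
print(tri((tx.mean(),ty.mean()),(xs.mean(),ys.mean())))
E
```

```text
red x 0.5778 y -0.1329  68x41 ang -15.0 px [272. 192.]
grn x 0.4528 y 0.0058  70x45 ang 13.2 px [228. 231.]
blu x 0.4620 y -0.3818  72x45 ang 11.7 px [351. 230.]
div x 0.4446 y -0.1304  89x64 ang -17.2 px [271. 234.]
div x 0.5832 y -0.3987  90x66 ang -5.9 px [355. 192.]
div x 0.5865 y -0.2545  89x66 ang 13.7 px [310. 191.]
brd x 0.5779 y -0.1340  93x67 ang -15.9 px [272. 193.]
base edge [[0.60660603 0.12682913 0.025     ]
 [0.4015079  0.1681936  0.025     ]]
handle (0.6149613647460938, 0.18628338623046875, 116.01568603515625, 14.514720916748047, 77.6523666381836, array([159.46511628, 170.12790698]))
318 358 173.10714285714286 171.63636363636363 335.3444976076555 172.28708133971293
139 179
(array([0.61382965, 0.18070503, 0.17253107]), np.float64(0.008600076533676042))
```

```bash
cat >> h.py <<'E'
def go(x,y,z,a=None):
    o=env.get_obs(); M=R.from_rotvec(o['tcp_rot']).as_matrix()
    cur=np.degrees(np.arctan2(M[1,1],M[0,1]))
    t=M.T@(np.array([x,y,z])-o['ee_pos'])
    tu=0 if a is None else -((a-cur+180)%360-180)
    print('cur',o['ee_pos'].round(4),'yang %.2f'%cur,'F',np.round(o['wrist_force'],1),'w %.4f'%o['grip_width'],'t %.1f'%o['time'])
    print('  -> translation',t.round(4).tolist(),'turn %.4f'%np.radians(tu),'rows',max(np.linalg.norm(t)/.05,abs(tu)/8.59).round(1))
E
python3 - <<'E'
from h import *
go(.255,-.625,.36); go(.62,.22,.36,-12.3)
E
```

```text
cur [ 0.2551 -0.6245  0.2305] yang -67.78 F [-0.2  0.4 -0.8] w 0.0854 t 0.1
  -> translation [-0.1295, 0.0003, 0.0003] turn 0.0000 rows 2.6
cur [ 0.2551 -0.6245  0.2305] yang -67.78 F [-0.2  0.4 -0.8] w 0.0854 t 0.1
  -> translation [-0.1286, -0.6439, -0.6572] turn -0.9683 rows 18.6
```

Request:
{"fn": "move_arm", "kwargs": {
  "commands": [
    {"translation": [-0.05, 0, 0]},
    {"translation": [-0.1, 0, 0]},
    {"translation": [-0.13, 0, 0]},
    {"translation": [-0.15, 0, 0]}
  ]
}}

```text
invalid input
```

Request:
{"fn": "move_arm", "kwargs": {
  "commands": [
    {"translation": [-0.05, 0, 0], "turn": 0},
    {"translation": [-0.1, 0, 0], "turn": 0},
    {"translation": [-0.13, 0, 0], "turn": 0},
    {"translation": [-0.15, 0, 0], "turn": 0}
  ],
  "hand": 0.085,
  "newtons": 40
}}

```text
time: 0.55
ee_pos: [0.2554, -0.6252, 0.3838]
tcp_rot: [2.009, 0.392, -2.007]
wrist_force: [0.5, 0.3, -0.1]
grip_width: 0.0851
```

Request:
{"fn": "move_arm", "kwargs": {
  "commands": [
    {"translation": [0, -0.322, -0.328], "turn": -0.48},
    {"translation": [0, -0.322, -0.328], "turn": -0.48},
    {"translation": [0, -0.322, -0.328], "turn": -0.48},
    {"translation": [0, -0.322, -0.328], "turn": -0.48},
    {"translation": [0, -0.322, -0.328], "turn": -0.48},
    {"translation": [0, -0.644, -0.657], "turn": -0.97},
    {"translation": [0, -0.644, -0.657], "turn": -0.97},
    {"translation": [0, -0.644, -0.657], "turn": -0.97},
    {"translation": [0, -0.644, -0.657], "turn": -0.97},
    {"translation": [0, -0.644, -0.657], "turn": -0.97}
  ]
}}

```text
time: 1.55
ee_pos: [0.4537, -0.1638, 0.382]
tcp_rot: [1.363, 1.098, -1.364]
wrist_force: [1.6, -1.0, 0.2]
grip_width: 0.0848
```

```bash
python3 - <<'E'
from h import *
st(); go(.60,.20,.38,-12.3)
E
```

```text
{'time': 1.55, 'ee_pos': [0.4537, -0.1638, 0.382], 'tcp_rot': [1.3627, 1.0978, -1.3642], 'wrist_force': [1.6115, -0.9732, 0.196], 'grip_width': 0.0848, 'joints': [0.7169, 0.0724, -0.4861, 1.727, 0.0372, 1.3489, 0.0111]}
[[ 0.001  0.977 -0.211]
 [-0.003 -0.211 -0.977]
 [-1.     0.002  0.003]]
cur [ 0.4537 -0.1638  0.382 ] yang -12.18 F [ 1.6 -1.   0.2] w 0.0848 t 1.6
  -> translation [0.0011, 0.0662, -0.3864] turn 0.0020 rows 7.8
```

Request:
{"fn": "move_arm", "kwargs": {
  "commands": [
    {"translation": [0, 0.066, -0.386], "turn": 0},
    {"translation": [0, 0.066, -0.386], "turn": 0},
    {"translation": [0, 0.066, -0.386], "turn": 0},
    {"translation": [0, 0.066, -0.386], "turn": 0},
    {"translation": [0, 0.066, -0.386], "turn": 0},
    {"translation": [0, 0.066, -0.386], "turn": 0},
    {"translation": [0, 0.066, -0.386], "turn": 0},
    {"translation": [0, 0.066, -0.386], "turn": 0},
    {"translation": [0, 0.066, -0.386], "turn": 0}
  ]
}}

```text
time: 2.45
ee_pos: [0.5988, 0.2068, 0.3796]
tcp_rot: [1.357, 1.109, -1.358]
wrist_force: [0.3, 1.0, -0.5]
grip_width: 0.0849
```

```bash
python3 - <<'E'
from h import *
st(); save('wrist','w1'); save('scene','s1')
E
```

```text
{'time': 2.45, 'ee_pos': [0.5988, 0.2068, 0.3796], 'tcp_rot': [1.3573, 1.109, -1.3577], 'wrist_force': [0.256, 1.0097, -0.521], 'grip_width': 0.0849, 'joints': [0.0929, 0.3983, -0.7096, 1.3929, 0.2551, 1.4444, -0.8124]}
[[-0.002  0.98  -0.201]
 [ 0.002 -0.201 -0.98 ]
 [-1.    -0.002 -0.001]]
```

View pics/w1.png

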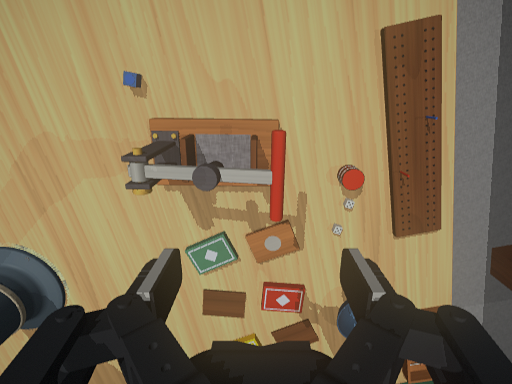

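View pics/s1.png

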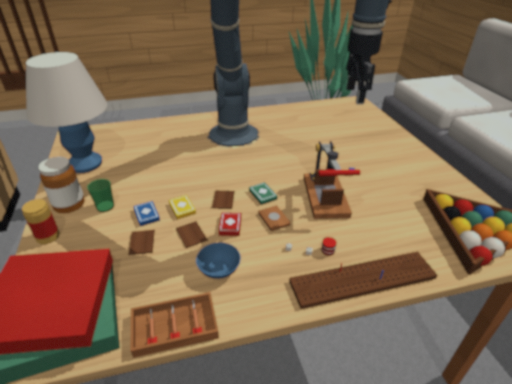

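```bash
python3 - <<'E'
from h import *
f=np.load('pics/w1.npz'); im,d=f['im'],f['d']; K,T=campose('wrist',f)
print('cam',T[:3,3])
hsv=cv2.cvtColor(im,cv2.COLOR_RGB2HSV).astype(int); H,S,V=hsv[...,0],hsv[...,1],hsv[...,2]
m=((H<6)|(H>172))&(S>150); m[:,:255]=0; m[:,300:]=0; m[235:]=0;m[:120]=0
ys,xs=np.nonzero(cv2.erode(m.astype(np.uint8),np.ones((3,3)))); P=dep(K,T,np.c_[xs,ys],d); 
print('handle top surf z pct',np.percentile(P[:,2],[5,50,95]),'mean',P.mean(0))
for z in (.17,.18): print(z,rects(im,K,T,m,z,100))
big=cv2.resize(im[100:210,110:310][:,:,::-1],None,fx=4,fy=4,interpolation=cv2.INTER_CUBIC); cv2.imwrite('pics/w1c.png',big)
for uv in [(215,122),(270,125),(220,150),(230,145),(255,140),(190,150),(200,175),(139,172),(250,175),(250,183)]: print(uv,dep(K,T,uv,d).round(4),im[uv[1],uv[0]])
E
```

```text
cam [0.61523996 0.28932502 0.52221359]
handle top surf z pct [0.17624254 0.17881726 0.18039743] mean [0.61550149 0.19129083 0.17944119]
0.17 [(0.6149200439453125, 0.18471260070800782, 119.96431732177734, 16.510862350463867, 77.73341369628906, array([276.82142857, 174.58673469]))]
0.18 [(0.6149291381835937, 0.1876827697753906, 116.5583267211914, 16.042089462280273, 77.7334213256836, array([276.82142857, 174.58673469]))]
(215, 122) [[0.5288 0.261  0.0238]] [154 105  64]
(270, 125) [[0.6206 0.2372 0.0252]] [160 108  65]
(220, 150) [[0.5257 0.2125 0.0261]] [122 118 115]
(230, 145) [[0.5451 0.2176 0.0258]] [122 116 113]
(255, 140) [[0.593  0.226  0.0858]] [113  76  49]
(190, 150) [[0.4826 0.2274 0.0576]] [60 46 34]
(200, 175) [[0.5216 0.2112 0.1821]] [89 83 80]
(139, 172) [[0.435  0.2255 0.1553]] [136 134 124]
(250, 175) [[0.5818 0.1958 0.1713]] [158 156 148]
(250, 183) [[0.5795 0.1852 0.171 ]] [155 131 118]
```

View pics/w1c.png

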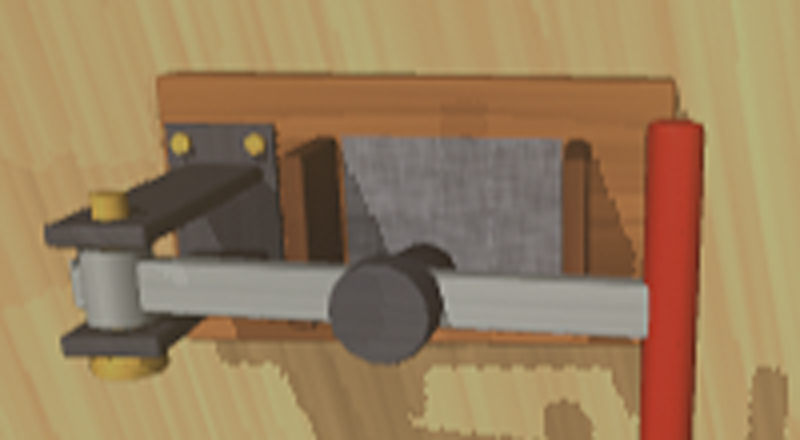

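```bash
python3 - <<'E'
from h import *
go(.6235,.224,.152,-12.27)
E
```

```text
cur [0.5994 0.2006 0.3802] yang -12.05 F [ 0.3 -0.2  0.5] w 0.0846 t 2.5
  -> translation [0.2281, 0.0186, -0.0286] turn 0.0039 rows 4.6
```

Request:
{"fn": "move_arm", "kwargs": {
  "commands": [
    {"translation": [0.05, 0.019, -0.0286], "turn": 0.004},
    {"translation": [0.1, 0.019, -0.0286], "turn": 0.004},
    {"translation": [0.14, 0.019, -0.0286], "turn": 0.004},
    {"translation": [0.18, 0.019, -0.0286], "turn": 0.004},
    {"translation": [0.21, 0.019, -0.0286], "turn": 0.004},
    {"translation": [0.228, 0.019, -0.0286], "turn": 0.004},
    {"translation": [0.228, 0.019, -0.0286], "turn": 0.004},
    {"translation": [0.228, 0.019, -0.0286], "turn": 0.004}
  ]
}}

```text
time: 3.35
ee_pos: [0.6245, 0.2224, 0.1529]
tcp_rot: [1.364, 1.096, -1.368]
wrist_force: [-0.3, -0.2, 0.2]
grip_width: 0.0848
```

```bash
python3 - <<'E'
from h import *
go(.6235,.224,.152,-12.27);save('wrist','w2')
E
```

```text
cur [0.6245 0.2224 0.1529] yang -12.40 F [-0.3 -0.2  0.2] w 0.0848 t 3.4
  -> translation [0.0009, -0.0013, -0.0014] turn -0.0023 rows 0.0
```

View pics/w2.png

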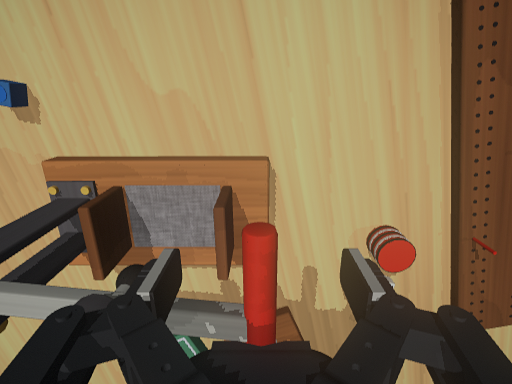

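Request:
{"fn": "move_arm", "kwargs": {
  "commands": [
    {"translation": [0, 0, 0], "turn": 0},
    {"translation": [0, 0, 0], "turn": 0},
    {"translation": [0, 0, 0], "turn": 0},
    {"translation": [0, 0, 0], "turn": 0},
    {"translation": [0, 0, 0], "turn": 0},
    {"translation": [0, 0, 0], "turn": 0}
  ],
  "hand": 0,
  "newtons": 60
}}

```text
time: 4.0
ee_pos: [0.6242, 0.2233, 0.1537]
tcp_rot: [1.364, 1.097, -1.367]
wrist_force: [-1.4, -0.7, 2.0]
grip_width: 0.016
```

```bash
python3 - <<'E'
import numpy as np
for t in np.arange(.137,1.91,.11): print('[%.4f, %.4f, 0]'%(-.19*(np.sin(t)-np.sin(.137)),.19*(np.cos(t)-np.cos(.137))),round(t,2))
E
```

```text
[-0.0000, 0.0000, 0] 0.14
[-0.0205, -0.0040, 0] 0.25
[-0.0404, -0.0102, 0] 0.36
[-0.0596, -0.0186, 0] 0.47
[-0.0777, -0.0290, 0] 0.58
[-0.0946, -0.0413, 0] 0.69
[-0.1100, -0.0554, 0] 0.8
[-0.1237, -0.0712, 0] 0.91
[-0.1357, -0.0883, 0] 1.02
[-0.1456, -0.1066, 0] 1.13
[-0.1536, -0.1260, 0] 1.24
[-0.1593, -0.1461, 0] 1.35
[-0.1628, -0.1666, 0] 1.46
[-0.1640, -0.1875, 0] 1.57
[-0.1630, -0.2084, 0] 1.68
[-0.1596, -0.2290, 0] 1.79
[-0.1540, -0.2491, 0] 1.9
```

Request:
{"fn": "move_arm", "kwargs": {
  "commands": [
    {"translation": [-0.0205, -0.004, 0], "turn": 0},
    {"translation": [-0.0404, -0.0102, 0], "turn": 0},
    {"translation": [-0.0596, -0.0186, 0], "turn": 0},
    {"translation": [-0.0777, -0.029, 0], "turn": 0},
    {"translation": [-0.0946, -0.0413, 0], "turn": 0},
    {"translation": [-0.11, -0.0554, 0], "turn": 0},
    {"translation": [-0.1237, -0.0712, 0], "turn": 0},
    {"translation": [-0.1357, -0.0883, 0], "turn": 0},
    {"translation": [-0.1357, -0.0883, 0], "turn": 0}
  ]
}}

```text
time: 4.9
ee_pos: [0.5415, 0.2415, 0.2951]
tcp_rot: [1.372, 1.085, -1.356]
wrist_force: [5.6, -4.1, 11.4]
grip_width: 0.0159
```

```bash
python3 - <<'E'
from h import *
st()
E
```

```text
{'time': 4.9, 'ee_pos': [0.5415, 0.2415, 0.2951], 'tcp_rot': [1.3723, 1.0852, -1.3565], 'wrist_force': [5.5545, -4.1177, 11.3507], 'grip_width': 0.0159, 'joints': [0.0555, 0.3659, -0.729, 1.6307, 0.2685, 1.2342, -0.9448]}
[[ 0.015  0.976 -0.215]
 [-0.004 -0.215 -0.977]
 [-1.     0.016  0.001]]
```

Request:
{"fn": "move_arm", "kwargs": {
  "commands": [
    {"translation": [-0.006, -0.0183, 0], "turn": 0},
    {"translation": [-0.0139, -0.0377, 0], "turn": 0},
    {"translation": [-0.0196, -0.0578, 0], "turn": 0},
    {"translation": [-0.0231, -0.0783, 0], "turn": 0},
    {"translation": [-0.0243, -0.0992, 0], "turn": 0},
    {"translation": [-0.0233, -0.12, 0], "turn": 0},
    {"translation": [-0.0199, -0.1407, 0], "turn": 0},
    {"translation": [-0.0143, -0.162, 0], "turn": 0},
    {"translation": [-0.0143, -0.165, 0], "turn": 0}
  ]
}}

```text
time: 5.8
ee_pos: [0.3812, 0.2799, 0.3121]
tcp_rot: [1.38, 1.081, -1.343]
wrist_force: [4.2, 0.5, 15.0]
grip_width: 0.0159
```

```bash
python3 - <<'E'
from h import *
st();save('scene','s2');save('wrist','w3')
E
```

```text
{'time': 5.8, 'ee_pos': [0.3812, 0.2799, 0.3121], 'tcp_rot': [1.3802, 1.0815, -1.3434], 'wrist_force': [4.2163, 0.5136, 14.9773], 'grip_width': 0.0159, 'joints': [0.0345, 0.1215, -0.8284, 1.8591, 0.1178, 1.1835, -1.0479]}
[[ 0.027  0.977 -0.213]
 [-0.    -0.213 -0.977]
 [-1.     0.027 -0.006]]
```

View pics/s2.png

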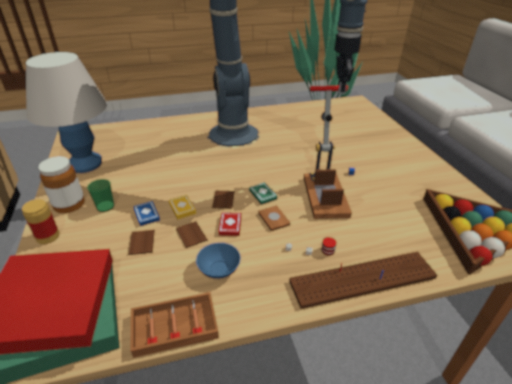

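View pics/w3.png

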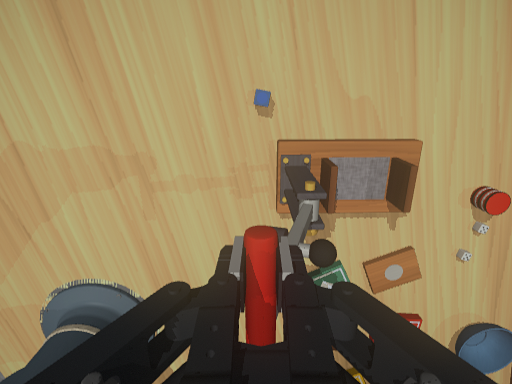

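Request:
{"fn": "move_arm", "kwargs": {
  "commands": [
    {"translation": [0.004, -0.006, 0], "turn": 0},
    {"translation": [0.007, -0.012, 0], "turn": 0},
    {"translation": [0.007, -0.012, 0], "turn": 0}
  ]
}}

```text
time: 6.2
ee_pos: [0.3811, 0.2801, 0.3121]
tcp_rot: [1.399, 1.062, -1.329]
wrist_force: [17.9, -11.0, 22.4]
grip_width: 0.0157
```

Request:
{"fn": "move_arm", "kwargs": {
  "commands": [
    {"translation": [-0.001, 0.001, 0], "turn": 0},
    {"translation": [-0.001, 0.001, 0], "turn": 0},
    {"translation": [-0.001, 0.001, 0], "turn": 0},
    {"translation": [-0.001, 0.001, 0], "turn": 0}
  ],
  "hand": 0.085
}}

```text
time: 6.6
ee_pos: [0.3806, 0.2802, 0.3124]
tcp_rot: [1.396, 1.064, -1.329]
wrist_force: [-0.7, -0.6, -0.9]
grip_width: 0.073
```

Request:
{"fn": "move_arm", "kwargs": {
  "commands": [
    {"translation": [-0.03, 0, 0], "turn": 0},
    {"translation": [-0.06, 0, 0], "turn": 0},
    {"translation": [-0.09, 0, 0], "turn": 0},
    {"translation": [-0.12, 0, 0], "turn": 0},
    {"translation": [-0.12, 0, 0], "turn": 0}
  ]
}}

```text
time: 7.1
ee_pos: [0.3748, 0.2822, 0.4356]
tcp_rot: [1.4, 1.065, -1.323]
wrist_force: [-0.5, 0.4, -0.0]
grip_width: 0.085
```

```bash
python3 - <<'E'
from h import *
st();save('scene','s3');save('top','t3')
go(.53,.12,.43,-102.27)
E
python3 m0.py t3
```

```text
{'time': 7.1, 'ee_pos': [0.3748, 0.2822, 0.4356], 'tcp_rot': [1.3996, 1.0646, -1.3229], 'wrist_force': [-0.5062, 0.3546, -0.0245], 'grip_width': 0.085, 'joints': [0.0619, 0.0232, -0.8205, 1.6631, 0.0523, 1.4217, -0.9835]}
[[ 0.054  0.975 -0.217]
 [ 0.003 -0.217 -0.976]
 [-0.999  0.052 -0.015]]
cur [0.374  0.2806 0.4318] yang -12.57 F [ 0.3  0.4 -1.3] w 0.0854 t 7.2
  -> translation [0.0095, 0.1869, 0.1229] turn 1.5655 rows 10.4
red x 0.5779 y -0.1326  66x41 ang -17.2 px [272. 192.]
grn x 0.4534 y 0.0057  69x44 ang 14.4 px [228. 230.]
blu x 0.4626 y -0.3815  68x42 ang 12.0 px [351. 230.]
div x 0.4444 y -0.1297  94x69 ang -17.2 px [271. 234.]
div x 0.5808 y -0.3984  94x66 ang -6.5 px [355. 193.]
div x 0.5866 y -0.2548  89x65 ang 13.7 px [310. 191.]
brd x 0.5775 y -0.1341  93x67 ang -17.2 px [272. 194.]
```

View pics/s3.png

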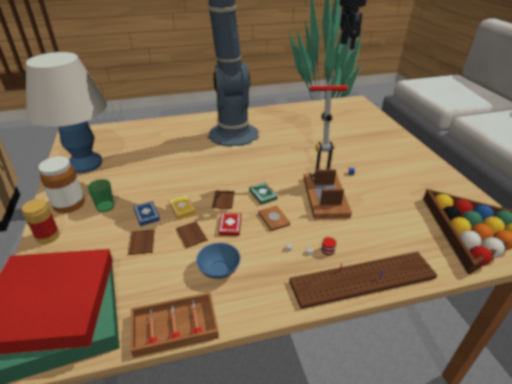

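View pics/t3.png

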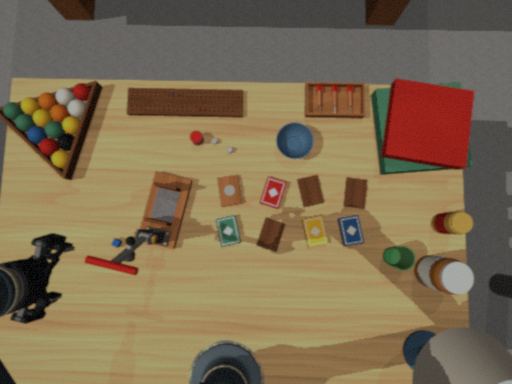

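```bash
python3 - <<'E'
from h import *
go(.545,.19,.40,-102.27)
E
```

```text
cur [0.374  0.2806 0.4318] yang -12.57 F [ 0.3  0.4 -1.3] w 0.0854 t 7.2
  -> translation [0.0401, 0.1849, 0.0516] turn 1.5655 rows 10.4
```

Request:
{"fn": "move_arm", "kwargs": {
  "commands": [
    {"translation": [0, 0.05, 0.01], "turn": 0.15},
    {"translation": [0, 0.09, 0.02], "turn": 0.3},
    {"translation": [0, 0.13, 0.035], "turn": 0.45},
    {"translation": [0.01, 0.17, 0.05], "turn": 0.6},
    {"translation": [0.02, 0.185, 0.0516], "turn": 0.75},
    {"translation": [0.03, 0.185, 0.0516], "turn": 0.9},
    {"translation": [0.04, 0.185, 0.0516], "turn": 1.05},
    {"translation": [0.04, 0.185, 0.0516], "turn": 1.2},
    {"translation": [0.04, 0.185, 0.0516], "turn": 1.35},
    {"translation": [0.04, 0.185, 0.0516], "turn": 1.5}
  ]
}}

```text
time: 8.2
ee_pos: [0.5442, 0.1899, 0.3976]
tcp_rot: [-2.188, 0.163, 2.093]
wrist_force: [-0.9, -0.6, 0.2]
grip_width: 0.0851
```

```bash
python3 - <<'E'
from h import *
st();go(.545,.19,.40,-102.27)
im,d=save('wrist','w4')
for i in range(3): go(.545,.19,.40,-102.27); env.get_image('top')
E
```

```text
{'time': 8.2, 'ee_pos': [0.5442, 0.1899, 0.3976], 'tcp_rot': [-2.1876, 0.1631, 2.0931], 'wrist_force': [-0.8513, -0.5951, 0.1642], 'grip_width': 0.0851, 'joints': [0.0194, 0.2286, -0.5421, 1.5308, 0.143, 1.3782, -2.2582]}
[[ 0.044 -0.153 -0.987]
 [-0.002 -0.988  0.153]
 [-0.999 -0.005 -0.044]]
cur [0.5442 0.1899 0.3976] yang -98.80 F [-0.9 -0.6  0.2] w 0.0851 t 8.2
  -> translation [-0.0024, -0.0002, -0.0009] turn 0.0606 rows 0.4
cur [0.5442 0.1899 0.3977] yang -99.02 F [0.5 0.7 0.2] w 0.0849 t 8.2
  -> translation [-0.0022, -0.0003, -0.0009] turn 0.0568 rows 0.4
cur [0.5443 0.1899 0.398 ] yang -98.43 F [ 0.6 -0.2  0.1] w 0.0847 t 8.3
  -> translation [-0.002, -0.0002, -0.0008] turn 0.0670 rows 0.4
cur [0.5444 0.19   0.3984] yang -98.28 F [0.5 0.1 0.1] w 0.0850 t 8.3
  -> translation [-0.0016, -0.0001, -0.0007] turn 0.0697 rows 0.5
```

View pics/w4.png

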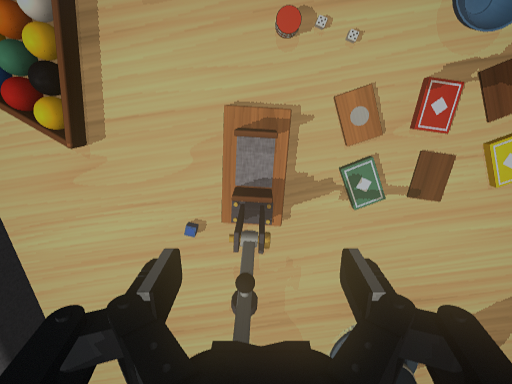

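```bash
cat > mw.py <<'E'
from h import *
import sys
def meas(tag,show=True):
    f=np.load(f'pics/{tag}.npz'); im,d=f['im'],f['d']; K,T=campose('wrist',f)
    hsv=cv2.cvtColor(cv2.GaussianBlur(im,(3,3),0),cv2.COLOR_RGB2HSV).astype(int); H,S,V=hsv[...,0],hsv[...,1],hsv[...,2]
    res=[]
    for n,m,z,(L,W) in [('red',((H<6)|(H>172))&(S>140)&(V>100),.018,(90,64)),('grn',(H>50)&(H<92)&(S>50)&(V>60),.018,(90,64)),('yel',(H>24)&(H<35)&(S>150),.018,(90,64)),('blu',(H>95)&(H<125)&(S>90),.018,(90,64)),('div',(V<112)&(S>110)&(H<18),.006,(94,68)),('brd',(H<16)&(V>115)&(V<200)&(S>115),.014,(94,68))]:
        m=cv2.morphologyEx(m.astype(np.uint8),cv2.MORPH_CLOSE,np.ones((3,3))); m[300:]=0
        for r in rects(im,K,T,m,z,400):
            if 0.6*L<r[2]<1.2*L and 0.6*W<r[3]<1.2*W: print(n,'x %.4f y %.4f  %.0fx%.0f ang %.1f px %s'%(*r[:5],r[5].round()))
if __name__=='__main__': meas(sys.argv[1])
E
python3 mw.py w4
python3 - <<'E'
from h import *
f=np.load('pics/w4.npz'); im,d=f['im'],f['d']; K,T=campose('wrist',f)
big=cv2.resize(im[95:255,215:300][:,:,::-1],None,fx=5,fy=5,interpolation=cv2.INTER_CUBIC)[:600*1]; 
cv2.imwrite('pics/w4c.png',cv2.resize(im[95:245,210:300][:,:,::-1],None,fx=4,fy=4,interpolation=cv2.INTER_CUBIC))
E
```

```text
red x 0.5771 y -0.1332  87x63 ang -16.6 px [438. 103.]
grn x 0.4567 y 0.0070  81x62 ang 13.6 px [359. 176.]
yel x 0.4543 y -0.2556  90x39 ang 11.0 px [500. 162.]
blu x 0.7098 y -0.2021  96x42 ang 81.2 px [484.  11.]
div x 0.4445 y -0.1282  93x69 ang -17.4 px [430. 175.]
div x 0.5847 y -0.2454  95x58 ang 13.2 px [497.  89.]
brd x 0.5806 y 0.0060  93x69 ang 9.7 px [359. 115.]
brd x 0.5776 y -0.1322  93x75 ang -16.6 px [434. 107.]
```

View pics/w4c.png

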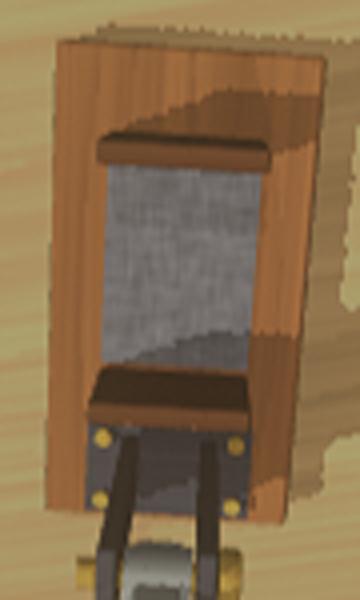

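```bash
python3 - <<'E'
from h import *
f=np.load('pics/w4.npz'); K,T=campose('wrist',f)
q=lambda l,z:plane(K,T,[(210+(u+.5)/4-.5,95+(v+.5)/4-.5) for u,v in l],z)
B=q([(58,42),(326,58),(283,524),(45,510)],.025)[:,:2]; print(B.round(4))
for i in range(4): print(np.linalg.norm(B[i]-B[(i+1)%4]).round(4))
u=((B[2]+B[3])-(B[0]+B[1])); u/=np.linalg.norm(u); mid=B.mean(0); print('ang',np.degrees(np.arctan2(u[1],u[0]))-180,'mid',mid,'pocket',mid-.0155*u)
F=q([(108,165),(262,170),(247,365),(102,365)],.025)[:,:2]; print('floor',F.round(4))
# end boards tops z=85 (far: inner/outer edges)
E1=q([(98,163),(268,170)],.085)[:,:2];E0=q([(98,138),(268,142)],.085)[:,:2];N=q([(88,405),(250,408)],.085)[:,:2];print('far top?',E0,E1,'near top',N, 'near outer', q([(88,425),(250,430)],.085))
p=mid-.0155*u; v=np.array([-u[1],u[0]])
for X in (E0,E1,N,F): print(((X-p)@np.c_[u,v]).round(4))
E
```

```text
[[0.6354 0.2416]
 [0.6108 0.1261]
 [0.3934 0.1743]
 [0.4186 0.2898]]
0.1181
0.2226
0.1182
0.2221
ang -12.512837098059379 mid [0.51455411 0.20794981] pocket [0.52968595 0.20459161]
floor [[0.5796 0.2293]
 [0.5668 0.1607]
 [0.4772 0.1804]
 [0.4877 0.2486]]
far top? [[0.59539533 0.22530526]
 [0.58357585 0.15871243]] [[0.58576123 0.22705471]
 [0.57269062 0.16020924]] near top [[0.48654884 0.24939847]
 [0.47480156 0.18140577]] near outer [[0.4777234  0.25102413 0.085     ]
 [0.4650175  0.18279653 0.085     ]]
[[-0.0597 -0.0345]
 [-0.0625  0.0331]]
[[-0.0499 -0.0341]
 [-0.0516  0.034 ]]
[[ 0.0518 -0.0344]
 [ 0.0486  0.0345]]
[[-0.0434 -0.0349]
 [-0.0458  0.0348]
 [ 0.046   0.035 ]
 [ 0.0506 -0.0339]]
```

```bash
python3 - <<'E'
from h import *
go(.456,.0065,.16,-76)
E
```

```text
cur [0.5445 0.19   0.3987] yang -98.27 F [0.1 0.3 1.2] w 0.0851 t 8.4
  -> translation [0.2347, 0.1956, 0.072] turn -0.3888 rows 6.3
```

Request:
{"fn": "move_arm", "kwargs": {
  "commands": [
    {"translation": [0, 0.05, 0.01], "turn": -0.05},
    {"translation": [0.02, 0.095, 0.02], "turn": -0.13},
    {"translation": [0.06, 0.125, 0.04], "turn": -0.2},
    {"translation": [0.1, 0.155, 0.05], "turn": -0.26},
    {"translation": [0.14, 0.18, 0.06], "turn": -0.32},
    {"translation": [0.185, 0.19, 0.07], "turn": -0.38},
    {"translation": [0.22, 0.1956, 0.072], "turn": -0.389},
    {"translation": [0.2347, 0.1956, 0.072], "turn": -0.389},
    {"translation": [0.2347, 0.1956, 0.072], "turn": -0.389}
  ]
}}

```text
time: 9.3
ee_pos: [0.4537, 0.0062, 0.1574]
tcp_rot: [2.129, 0.252, -2.046]
wrist_force: [-0.8, 0.1, -0.1]
grip_width: 0.0852
```

```bash
python3 - <<'E'
from h import *
st();save('wrist','w5')
E
python3 mw.py w5
```

```text
{'time': 9.3, 'ee_pos': [0.4537, 0.0062, 0.1574], 'tcp_rot': [2.1287, 0.2524, -2.0461], 'wrist_force': [-0.8133, 0.1453, -0.1108], 'grip_width': 0.0852, 'joints': [0.3015, 0.2134, -0.4639, 2.1232, 0.1433, 0.7928, -1.5747]}
[[ 0.04   0.244 -0.969]
 [-0.001 -0.97  -0.244]
 [-0.999  0.011 -0.038]]
red x 0.5761 y -0.1324  89x64 ang -16.6 px [429.  96.]
grn x 0.4527 y 0.0057  88x63 ang 14.1 px [259. 183.]
div x 0.4434 y -0.1279  94x70 ang -17.3 px [371. 213.]
brd x 0.5764 y -0.1327  94x72 ang -16.5 px [427.  96.]
brd x 0.5804 y 0.0052  93x67 ang 10.0 px [293.  53.]
```

View pics/w5.png

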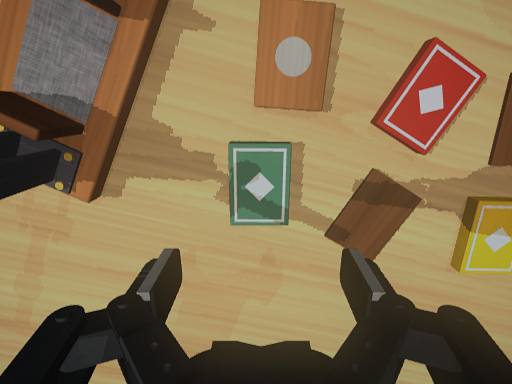

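```bash
python3 - <<'E'
from h import *
go(.453,.0060,-.001,-75.9)
E
```

```text
cur [0.4552 0.0066 0.1591] yang -75.90 F [-0.5  1.2  0.1] w 0.0849 t 9.3
  -> translation [0.1599, -0.0018, 0.009] turn 0.0001 rows 3.2
```

Request:
{"fn": "move_arm", "kwargs": {
  "commands": [
    {"translation": [0.045, -0.0018, 0.009], "turn": 0},
    {"translation": [0.09, -0.0018, 0.009], "turn": 0},
    {"translation": [0.12, -0.0018, 0.009], "turn": 0},
    {"translation": [0.145, -0.0018, 0.009], "turn": 0},
    {"translation": [0.16, -0.0018, 0.009], "turn": 0},
    {"translation": [0.16, -0.0018, 0.009], "turn": 0},
    {"translation": [0.16, -0.0018, 0.009], "turn": 0}
  ]
}}

```text
time: 10.05
ee_pos: [0.4543, 0.0064, -0.0001]
tcp_rot: [2.134, 0.253, -2.039]
wrist_force: [-0.7, 0.3, 0.6]
grip_width: 0.0852
```

Request:
{"fn": "move_arm", "kwargs": {
  "commands": [
    {"translation": [0, 0, 0], "turn": 0},
    {"translation": [0, 0, 0], "turn": 0},
    {"translation": [0, 0, 0], "turn": 0},
    {"translation": [0, 0, 0], "turn": 0}
  ],
  "hand": 0.03,
  "newtons": 50
}}

```text
time: 10.45
ee_pos: [0.4558, 0.0066, 0.0017]
tcp_rot: [2.138, 0.252, -2.035]
wrist_force: [-0.5, 0.6, 7.6]
grip_width: 0.0628
```

```bash
python3 - <<'E'
from h import *
st()
save('wrist','w6')
go(.5295,.2043,.20,-102.3)
E
```

```text
{'time': 10.45, 'ee_pos': [0.4558, 0.0066, 0.0017], 'tcp_rot': [2.1377, 0.252, -2.0352], 'wrist_force': [-0.4556, 0.6432, 7.6256], 'grip_width': 0.0628, 'joints': [0.1526, 0.4847, -0.32, 2.2416, 0.3904, 0.4153, -1.809]}
[[ 0.049  0.244 -0.968]
 [-0.001 -0.97  -0.245]
 [-0.999  0.013 -0.047]]
cur [0.4558 0.0066 0.0017] yang -75.86 F [-1.8  0.6  8.8] w 0.0629 t 10.5
  -> translation [-0.1946, -0.1712, -0.1292] turn 0.4615 rows 5.8
```

View pics/w6.png

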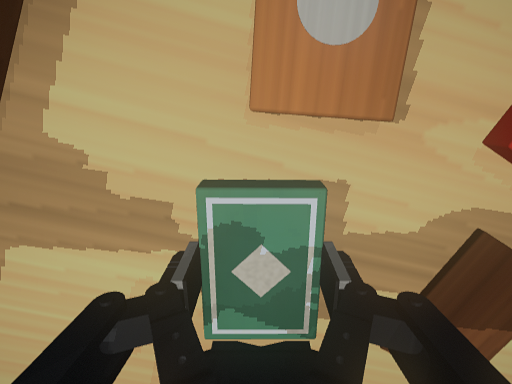

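```bash
python3 - <<'E'
from h import *
f=np.load('pics/w6.npz'); im,d=f['im'],f['d']; K,T=campose('wrist',f)
hsv=cv2.cvtColor(im,cv2.COLOR_RGB2HSV).astype(int)
# far top edge ~ (198,188)-(325,188)
for z in (.018,.02): print(z,plane(K,T,[(198,188),(325,188),(206,339),(318,339),(261,270)],z).round(4))
print(dep(K,T,[(225,220),(300,220),(240,320)],d).round(4))
E
```

```text
0.018 [[ 0.488   0.0456  0.018 ]
 [ 0.5026 -0.0134  0.018 ]
 [ 0.4018  0.0249  0.018 ]
 [ 0.4165 -0.037   0.018 ]
 [ 0.4521  0.0055  0.018 ]]
0.02 [[ 0.4886  0.0453  0.02  ]
 [ 0.503  -0.0128  0.02  ]
 [ 0.4038  0.0249  0.02  ]
 [ 0.4183 -0.036   0.02  ]
 [ 0.4533  0.0058  0.02  ]]
[[ 0.475   0.0297  0.018 ]
 [ 0.4843 -0.0061  0.0189]
 [ 0.4198  0.0093  0.0191]]
```

Request:
{"fn": "move_arm", "kwargs": {
  "commands": [
    {"translation": [-0.03, 0, 0], "turn": 0},
    {"translation": [-0.07, 0, 0], "turn": 0},
    {"translation": [-0.11, -0.02, -0.02], "turn": 0.05},
    {"translation": [-0.15, -0.04, -0.04], "turn": 0.12},
    {"translation": [-0.17, -0.07, -0.065], "turn": 0.2},
    {"translation": [-0.18, -0.105, -0.09], "turn": 0.28},
    {"translation": [-0.19, -0.14, -0.115], "turn": 0.36},
    {"translation": [-0.19, -0.165, -0.13], "turn": 0.44},
    {"translation": [-0.19, -0.17, -0.132], "turn": 0.46},
    {"translation": [-0.19, -0.17, -0.132], "turn": 0.46}
  ]
}}

```text
time: 11.5
ee_pos: [0.5322, 0.2047, 0.1959]
tcp_rot: [-2.16, 0.217, 2.056]
wrist_force: [0.0, -0.6, -0.3]
grip_width: 0.0625
```

```bash
python3 - <<'E'
from h import *
st(); save('scene','s7')
go(.5329,.2036,.10,-102.3)
save('wrist','w7')
E
```

```text
{'time': 11.5, 'ee_pos': [0.5322, 0.2047, 0.1959], 'tcp_rot': [-2.1598, 0.2175, 2.0561], 'wrist_force': [0.0086, -0.5655, -0.2973], 'grip_width': 0.0625, 'joints': [-0.106, 0.3461, -0.4351, 1.8402, 0.2069, 0.9525, -2.4136]}
[[ 0.049 -0.208 -0.977]
 [-0.001 -0.978  0.209]
 [-0.999 -0.01  -0.048]]
cur [0.5322 0.203  0.1956] yang -102.13 F [-0.4 -0.  -0.9] w 0.0626 t 11.6
  -> translation [0.0955, 0.0001, 0.004] turn 0.0029 rows 1.9
```

View pics/s7.png

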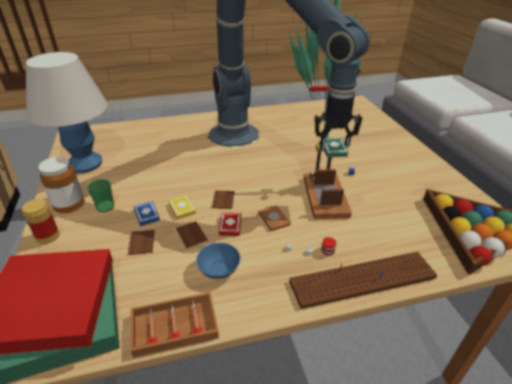

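View pics/w7.png

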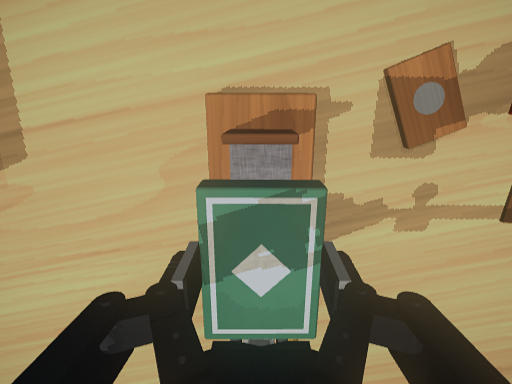

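Request:
{"fn": "move_arm", "kwargs": {
  "commands": [
    {"translation": [0.04, 0, 0.002], "turn": 0.003},
    {"translation": [0.075, 0, 0.003], "turn": 0.003},
    {"translation": [0.0955, 0, 0.004], "turn": 0.003},
    {"translation": [0.0955, 0, 0.004], "turn": 0.003},
    {"translation": [0.0955, 0, 0.004], "turn": 0.003}
  ]
}}

```text
time: 12.1
ee_pos: [0.5333, 0.2015, 0.1003]
tcp_rot: [-2.156, 0.228, 2.053]
wrist_force: [0.4, -0.1, 0.2]
grip_width: 0.0624
```

```bash
python3 - <<'E'
from h import *
st(); save('scene','s8')
go(.5329,.2036,.028,-102.3)
E
```

```text
{'time': 12.1, 'ee_pos': [0.5333, 0.2015, 0.1003], 'tcp_rot': [-2.156, 0.2275, 2.0532], 'wrist_force': [0.4102, -0.1498, 0.1647], 'grip_width': 0.0624, 'joints': [-0.1414, 0.4617, -0.3945, 1.9259, 0.2877, 0.7639, -2.4897]}
[[ 0.049 -0.216 -0.975]
 [-0.003 -0.976  0.216]
 [-0.999 -0.008 -0.048]]
cur [0.5339 0.2022 0.1011] yang -102.45 F [-0.9 -0.1 -0.8] w 0.0625 t 12.2
  -> translation [0.073, -0.0005, 0.0049] turn -0.0027 rows 1.5
```

View pics/s8.png

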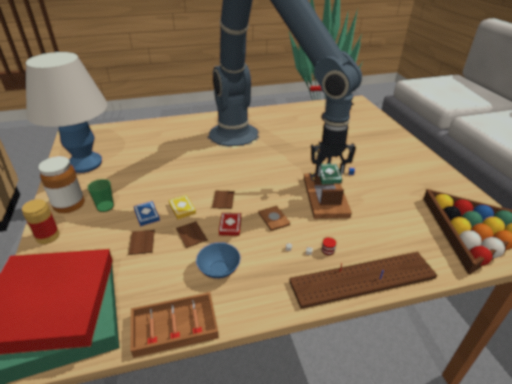

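```bash
python3 - <<'E'
from h import *
f=np.load('pics/s8.npz'); K,T=campose('scene')
for uv in [(285,10),(300,35),(312,55),(318,70),(322,80),(330,70),(338,78),(345,65),(338,100),(322,95),(313,88),(325,60)]: print(uv,dep(K,T,uv,f['d']).round(3),f['im'][uv[1],uv[0]])
E
```

```text
(285, 10) [[0.41  0.069 0.569]] [45 52 56]
(300, 35) [[0.449 0.1   0.514]] [42 49 53]
(312, 55) [[0.482 0.126 0.47 ]] [37 44 49]
(318, 70) [[0.504 0.137 0.437]] [46 54 59]
(322, 80) [[0.513 0.148 0.411]] [64 66 63]
(330, 70) [[0.53  0.16  0.443]] [58 62 61]
(338, 78) [[0.554 0.173 0.429]] [34 33 33]
(345, 65) [[0.507 0.213 0.445]] [74 86 94]
(338, 100) [[0.555 0.182 0.368]] [46 52 57]
(322, 95) [[-1.972  1.352 -0.751]] [121 123 122]
(313, 88) [[0.366 0.19  0.329]] [132  28  24]
(325, 60) [[0.513 0.15  0.465]] [45 52 58]
```

Request:
{"fn": "move_arm", "kwargs": {
  "commands": [
    {"translation": [0.03, -0.0005, 0.003], "turn": -0.003},
    {"translation": [0.055, -0.0005, 0.004], "turn": -0.003},
    {"translation": [0.065, -0.0005, 0.0049], "turn": -0.003},
    {"translation": [0.073, -0.0005, 0.0049], "turn": -0.003},
    {"translation": [0.073, -0.0005, 0.0049], "turn": -0.003},
    {"translation": [0.073, -0.0005, 0.0049], "turn": -0.003}
  ]
}}

```text
time: 12.75
ee_pos: [0.5338, 0.2041, 0.0291]
tcp_rot: [-2.161, 0.222, 2.05]
wrist_force: [0.2, 1.2, -0.8]
grip_width: 0.0624
```

```bash
python3 - <<'E'
from h import *
st()
go(.5329,.2036,.028,-102.3)
E
```

```text
{'time': 12.75, 'ee_pos': [0.5338, 0.2041, 0.0291], 'tcp_rot': [-2.1605, 0.222, 2.0503], 'wrist_force': [0.1683, 1.1698, -0.8469], 'grip_width': 0.0624, 'joints': [-0.1893, 0.5629, -0.3423, 1.9676, 0.3572, 0.6215, -2.5531]}
[[ 0.052 -0.213 -0.976]
 [-0.001 -0.977  0.213]
 [-0.999 -0.01  -0.051]]
cur [0.5338 0.2041 0.0291] yang -102.28 F [ 0.2  1.2 -0.8] w 0.0624 t 12.8
  -> translation [0.001, 0.0006, 0.0008] turn 0.0003 rows 0.0
```

Request:
{"fn": "move_arm", "kwargs": {
  "commands": [
    {"translation": [0.001, 0.0005, 0.0008], "turn": 0},
    {"translation": [0.0015, 0.0005, 0.0008], "turn": 0}
  ]
}}

```text
time: 12.95
ee_pos: [0.5335, 0.2039, 0.0284]
tcp_rot: [-2.162, 0.221, 2.048]
wrist_force: [1.3, -0.8, -1.2]
grip_width: 0.0623
```

Request:
{"fn": "move_arm", "kwargs": {
  "commands": [
    {"translation": [0, 0, 0], "turn": 0},
    {"translation": [0, 0, 0], "turn": 0},
    {"translation": [0, 0, 0], "turn": 0}
  ],
  "hand": 0.085
}}

```text
time: 13.25
ee_pos: [0.5336, 0.2041, 0.0286]
tcp_rot: [-2.162, 0.221, 2.048]
wrist_force: [0.2, 0.3, -0.5]
grip_width: 0.085
```

Request:
{"fn": "move_arm", "kwargs": {
  "commands": [
    {"translation": [-0.03, 0, 0], "turn": 0},
    {"translation": [-0.07, 0, 0], "turn": 0},
    {"translation": [-0.11, 0, 0], "turn": 0},
    {"translation": [-0.15, 0.01, 0], "turn": 0},
    {"translation": [-0.16, 0.02, 0], "turn": 0},
    {"translation": [-0.16, 0.02, 0], "turn": 0}
  ]
}}

```text
time: 13.85
ee_pos: [0.5216, 0.1833, 0.19]
tcp_rot: [-2.164, 0.223, 2.042]
wrist_force: [0.0, -0.4, -0.2]
grip_width: 0.0849
```

```bash
python3 - <<'E'
from h import *
st(); save('wrist','w9')
E
python3 mw.py w9
```

```text
{'time': 13.85, 'ee_pos': [0.5216, 0.1833, 0.19], 'tcp_rot': [-2.1644, 0.223, 2.0425], 'wrist_force': [0.0119, -0.3546, -0.1714], 'grip_width': 0.0849, 'joints': [-0.0723, 0.3209, -0.4364, 1.891, 0.2036, 0.9165, -2.3941]}
[[ 0.058 -0.215 -0.975]
 [-0.001 -0.977  0.215]
 [-0.998 -0.012 -0.057]]
grn x 0.5241 y 0.2071  97x68 ang -13.0 px [241. 179.]
div x 0.4530 y 0.2272  93x43 ang 78.0 px [245. 241.]
div x 0.5788 y 0.1936  96x42 ang 55.8 px [245. 134.]
brd x 0.5803 y 0.0073  93x71 ang 9.9 px [410.  92.]
```

View pics/w9.png

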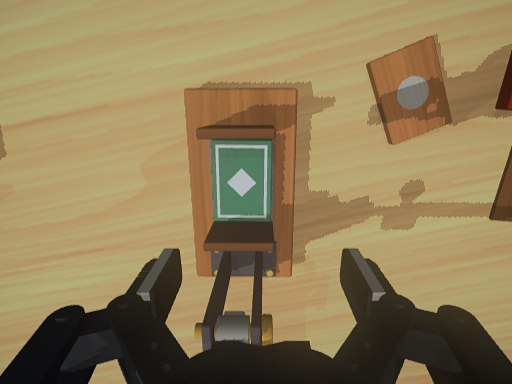

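```bash
cat >> h.py <<'E'
PC=np.array([.5295,.2043]); PU=np.array([-.977,.213]); PU/=np.linalg.norm(PU); PV=np.array([-PU[1],PU[0]])
COL=dict(red=lambda H,S,V:((H<6)|(H>172))&(S>140)&(V>90),grn=lambda H,S,V:(H>50)&(H<92)&(S>50)&(V>50),yel=lambda H,S,V:(H>23)&(H<36)&(S>140),blu=lambda H,S,V:(H>95)&(H<125)&(S>80),div=lambda H,S,V:(V<112)&(S>110)&(H<18),brd=lambda H,S,V:(H<16)&(V>115)&(V<200)&(S>115))
def inpocket(tag,col,z):
    f=np.load(f'pics/{tag}.npz'); im=f['im']; K,T=campose('wrist',f)
    h=cv2.cvtColor(cv2.GaussianBlur(im,(3,3),0),cv2.COLOR_RGB2HSV).astype(int); m=COL[col](h[...,0],h[...,1],h[...,2]); 
    m=cv2.morphologyEx(m.astype(np.uint8),cv2.MORPH_CLOSE,np.ones((5,5)))
    for r in rects(im,K,T,m,z,400):
        e=np.array(r[:2])-PC
        if np.linalg.norm(e)<.06: print(col,'in press: x %.1f y %.1f mm %.0fx%.0f ang %.1f px %s'%(e@PU*1e3,e@PV*1e3,r[2],r[3],r[4]+12.3,r[5].round()))
E
python3 - <<'E'
from h import *
st(); inpocket('w9','grn',.043)
E
```

```text
{'time': 13.9, 'ee_pos': [0.5208, 0.1836, 0.1882], 'tcp_rot': [-2.162, 0.2232, 2.0463], 'wrist_force': [-0.4843, -0.1452, -0.5983], 'grip_width': 0.0851, 'joints': [-0.0732, 0.3232, -0.4364, 1.8924, 0.2035, 0.9159, -2.3946]}
[[ 0.055 -0.214 -0.975]
 [-0.001 -0.977  0.215]
 [-0.998 -0.011 -0.054]]
grn in press: x -0.2 y 0.5 mm 89x63 ang -0.7 px [241. 179.]
```

```bash
python3 - <<'E'
from h import *
go(.444,-.129,.14,-107.3)
E
```

```text
cur [0.5208 0.1836 0.1882] yang -102.38 F [-0.5 -0.1 -0.6] w 0.0851 t 13.9
  -> translation [0.0442, 0.3223, 0.0103] turn 0.0858 rows 6.5
```

Request:
{"fn": "move_arm", "kwargs": {
  "commands": [
    {"translation": [0, 0.045, 0.01], "turn": 0.02},
    {"translation": [0, 0.09, 0.01], "turn": 0.05},
    {"translation": [0.01, 0.135, 0.01], "turn": 0.08},
    {"translation": [0.02, 0.18, 0.01], "turn": 0.086},
    {"translation": [0.03, 0.225, 0.01], "turn": 0.086},
    {"translation": [0.04, 0.27, 0.01], "turn": 0.086},
    {"translation": [0.044, 0.305, 0.01], "turn": 0.086},
    {"translation": [0.044, 0.322, 0.01], "turn": 0.086},
    {"translation": [0.044, 0.322, 0.01], "turn": 0.086},
    {"translation": [0.044, 0.322, 0.01], "turn": 0.086}
  ]
}}

```text
time: 14.9
ee_pos: [0.4439, -0.1278, 0.139]
tcp_rot: [-2.109, 0.304, 2.001]
wrist_force: [0.5, -0.4, -0.3]
grip_width: 0.0845
```

```bash
python3 - <<'E'
from h import *
st(); save('wrist','w10')
E
python3 mw.py w10; python3 -c "
from h import *
go(.444,-.129,.05,-107.3)"
```

```text
{'time': 14.9, 'ee_pos': [0.4439, -0.1278, 0.139], 'tcp_rot': [-2.1085, 0.3038, 2.0007], 'wrist_force': [0.4574, -0.3961, -0.2816], 'grip_width': 0.0845, 'joints': [0.4464, 0.232, -0.2855, 2.1398, 0.0832, 0.7288, -1.7637]}
[[ 0.053 -0.297 -0.953]
 [ 0.001 -0.955  0.297]
 [-0.999 -0.016 -0.05 ]]
red x 0.5761 y -0.1337  72x47 ang -16.6 px [223.  45.]
red x 0.5723 y -0.1328  80x63 ang -17.3 px [224.  61.]
yel x 0.4463 y -0.2703  68x63 ang 12.6 px [404. 164.]
yel x 0.4487 y -0.2706  57x47 ang 12.5 px [406. 146.]
div x 0.4442 y -0.1299  91x68 ang -16.9 px [265. 185.]
div x 0.5692 y -0.2577  69x61 ang -76.7 px [360.  22.]
brd x 0.5798 y 0.0049  92x66 ang 10.1 px [79. 91.]
brd x 0.5770 y -0.1334  74x48 ang -16.5 px [223.  45.]
brd x 0.5719 y -0.1331  82x69 ang -17.5 px [224.  60.]
cur [ 0.4443 -0.1272  0.1393] yang -107.19 F [ 0.3  0.9 -0.3] w 0.0849 t 14.9
  -> translation [0.0892, 0.0032, 0.0043] turn 0.0019 rows 1.8
```

View pics/w10.png

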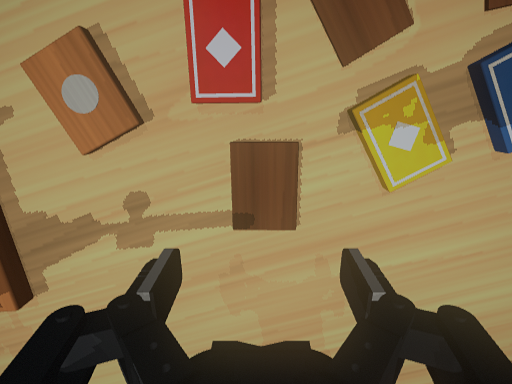

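Request:
{"fn": "move_arm", "kwargs": {
  "commands": [
    {"translation": [0.04, 0.0032, 0.004], "turn": 0},
    {"translation": [0.08, 0.0032, 0.004], "turn": 0},
    {"translation": [0.1, 0.0032, 0.005], "turn": 0},
    {"translation": [0.11, 0.0032, 0.0055], "turn": 0},
    {"translation": [0.11, 0.0032, 0.0055], "turn": 0},
    {"translation": [0.11, 0.0032, 0.0055], "turn": 0}
  ]
}}

```text
time: 15.55
ee_pos: [0.4449, -0.128, 0.0298]
tcp_rot: [-2.112, 0.301, 2.0]
wrist_force: [-0.3, 0.4, -0.1]
grip_width: 0.0849
```

```bash
python3 - <<'E'
from h import *
st(); go(.4443,-.1297,.001,-107.0)
E
```

```text
{'time': 15.55, 'ee_pos': [0.4449, -0.128, 0.0298], 'tcp_rot': [-2.1123, 0.3007, 2.0], 'wrist_force': [-0.2881, 0.4008, -0.0771], 'grip_width': 0.0849, 'joints': [0.387, 0.4233, -0.2298, 2.2207, 0.1886, 0.4606, -1.8575]}
[[ 0.055 -0.294 -0.954]
 [ 0.001 -0.956  0.295]
 [-0.999 -0.017 -0.052]]
cur [ 0.4449 -0.128   0.0298] yang -107.11 F [-0.3  0.4 -0.1] w 0.0849 t 15.6
  -> translation [0.0287, 0.0023, 0.0016] turn -0.0019 rows 0.6
```

Request:
{"fn": "move_arm", "kwargs": {
  "commands": [
    {"translation": [0.015, 0.0023, 0.0016], "turn": 0},
    {"translation": [0.025, 0.0023, 0.0016], "turn": 0},
    {"translation": [0.0287, 0.0023, 0.0016], "turn": 0},
    {"translation": [0.0287, 0.0023, 0.0016], "turn": 0},
    {"translation": [0.0287, 0.0023, 0.0016], "turn": 0}
  ]
}}

```text
time: 16.05
ee_pos: [0.4446, -0.1297, 0.0014]
tcp_rot: [-2.113, 0.301, 1.999]
wrist_force: [-0.4, 0.1, 0.4]
grip_width: 0.0854
```

Request:
{"fn": "move_arm", "kwargs": {
  "commands": [
    {"translation": [0, 0, 0], "turn": 0},
    {"translation": [0, 0, 0], "turn": 0},
    {"translation": [0, 0, 0], "turn": 0},
    {"translation": [0, 0, 0], "turn": 0}
  ],
  "hand": 0.04,
  "newtons": 45
}}

```text
time: 16.45
ee_pos: [0.4446, -0.1352, 0.0046]
tcp_rot: [-2.115, 0.313, 1.998]
wrist_force: [-9.0, -10.1, 34.0]
grip_width: 0.0405
```

```bash
python3 - <<'E'
from h import *
st(); save('wrist','w11')
f=np.load('pics/w11.npz'); K,T=campose('wrist',f); im=f['im']
h=cv2.cvtColor(im,cv2.COLOR_RGB2HSV).astype(int); 
E
```

```text
{'time': 16.45, 'ee_pos': [0.4446, -0.1352, 0.0046], 'tcp_rot': [-2.1148, 0.3128, 1.9984], 'wrist_force': [-8.9679, -10.1067, 33.967], 'grip_width': 0.0405, 'joints': [0.369, 0.4731, -0.1962, 2.2308, 0.2205, 0.3981, -1.8794]}
[[ 0.055 -0.299 -0.953]
 [-0.007 -0.954  0.299]
 [-0.998 -0.01  -0.055]]
```

View pics/w11.png

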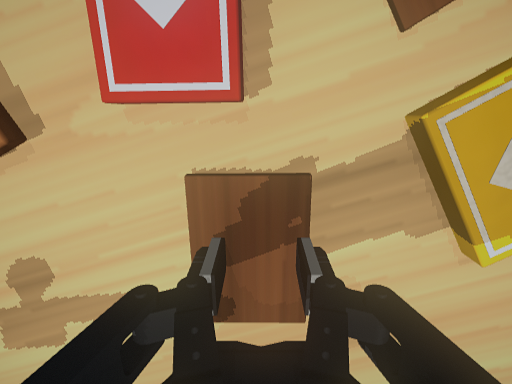

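Request:
{"fn": "move_arm", "kwargs": {
  "commands": [
    {"translation": [-0.005, 0, 0], "turn": 0},
    {"translation": [-0.012, 0, 0], "turn": 0},
    {"translation": [-0.012, 0, 0], "turn": 0},
    {"translation": [-0.012, 0, 0], "turn": 0}
  ],
  "hand": 0.085
}}

```text
time: 16.9
ee_pos: [0.444, -0.1346, 0.0165]
tcp_rot: [-2.115, 0.312, 1.998]
wrist_force: [-0.8, -0.2, 0.1]
grip_width: 0.0849
```

```bash
python3 - <<'E'
from h import *
st(); save('wrist','w12')
E
python3 mw.py w12
python3 -c "
from h import *
f=np.load('pics/w12.npz'); K,T=campose('wrist',f); print(plane(K,T,[(187,174),(311,174),(190,322),(305,322)],.006))"
```

```text
{'time': 16.9, 'ee_pos': [0.444, -0.1346, 0.0165], 'tcp_rot': [-2.1153, 0.3115, 1.9982], 'wrist_force': [-0.8301, -0.1848, 0.1404], 'grip_width': 0.0849, 'joints': [0.3798, 0.4487, -0.2094, 2.2274, 0.2089, 0.4259, -1.8687]}
[[ 0.056 -0.298 -0.953]
 [-0.006 -0.955  0.298]
 [-0.998 -0.011 -0.055]]
red x 0.5536 y -0.1272  63x43 ang 72.5 px [176.  64.]
div x 0.4473 y -0.1297  87x67 ang -17.3 px [257. 238.]
brd x 0.5543 y -0.1268  67x45 ang 72.7 px [181.  61.]
[[ 0.4960133  -0.10726133  0.006     ]
 [ 0.47512951 -0.17482779  0.006     ]
 [ 0.40089    -0.07214882  0.006     ]
 [ 0.37864574 -0.14576274  0.006     ]]
```

View pics/w12.png

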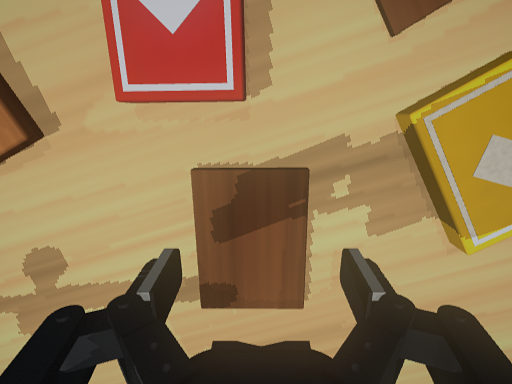

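```bash
python3 -c "
from h import *
f=np.load('pics/w12.npz'); K,T=campose('wrist',f); P=plane(K,T,[(192,168),(309,168),(303,308),(201,308)],.006); print(P,P.mean(0))
c=P.mean(0)[:2]; go(c[0],c[1],-.0055,-107.3)"
```

```text
[[ 0.498421   -0.11125391  0.006     ]
 [ 0.4788212  -0.17461742  0.006     ]
 [ 0.38965929 -0.14732434  0.006     ]
 [ 0.40910945 -0.08311696  0.006     ]] [ 0.44400273 -0.12907816  0.006     ]
cur [ 0.4438 -0.1346  0.0162] yang -107.34 F [ 0.4 -0.1 -0.2] w 0.0850 t 16.9
  -> translation [0.0217, -0.0051, 0.0026] turn -0.0006 rows 0.4
```

Request:
{"fn": "move_arm", "kwargs": {
  "commands": [
    {"translation": [0.0, -0.005, 0.001], "turn": 0},
    {"translation": [0.012, -0.005, 0.002], "turn": 0},
    {"translation": [0.0215, -0.005, 0.0026], "turn": 0},
    {"translation": [0.0215, -0.005, 0.0026], "turn": 0},
    {"translation": [0.0215, -0.005, 0.0026], "turn": 0}
  ]
}}

```text
time: 17.45
ee_pos: [0.4435, -0.129, -0.0061]
tcp_rot: [-2.113, 0.311, 2.001]
wrist_force: [-0.2, 0.5, -0.5]
grip_width: 0.0849
```

Request:
{"fn": "move_arm", "kwargs": {
  "commands": [
    {"translation": [0, 0, 0], "turn": 0},
    {"translation": [0, 0, 0], "turn": 0},
    {"translation": [0, 0, 0], "turn": 0}
  ],
  "hand": 0.05,
  "newtons": 40
}}

```text
time: 17.75
ee_pos: [0.4436, -0.1291, -0.0057]
tcp_rot: [-2.113, 0.312, 2.0]
wrist_force: [-1.2, -0.2, 2.8]
grip_width: 0.066
```

```bash
python3 - <<'E'
from h import *
st(); save('wrist','w13')
E
```

```text
{'time': 17.75, 'ee_pos': [0.4436, -0.1291, -0.0057], 'tcp_rot': [-2.1133, 0.3115, 2.0003], 'wrist_force': [-1.1892, -0.2425, 2.8297], 'grip_width': 0.066, 'joints': [0.3468, 0.4915, -0.185, 2.2397, 0.23, 0.3721, -1.9004]}
[[ 0.054 -0.298 -0.953]
 [-0.006 -0.955  0.298]
 [-0.999 -0.01  -0.053]]
```

View pics/w13.png

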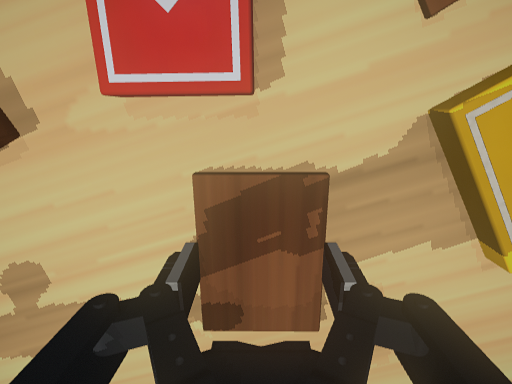

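```bash
python3 -c "
from h import *
f=np.load('pics/w13.npz'); K,T=campose('wrist',f); P=plane(K,T,[(192,173),(329,173),(320,331),(201,331)],.006); print(P.mean(0))
go(.5295,.2043,.15,-102.3)"
```

```text
[ 0.44357065 -0.12967899  0.006     ]
cur [ 0.4436 -0.1291 -0.0057] yang -107.33 F [-1.9  0.5  5. ] w 0.0665 t 17.8
  -> translation [-0.1528, -0.3454, 0.0091] turn -0.0878 rows 7.6
```

Request:
{"fn": "move_arm", "kwargs": {
  "commands": [
    {"translation": [-0.03, 0, 0], "turn": 0},
    {"translation": [-0.075, 0, 0], "turn": 0},
    {"translation": [-0.12, -0.015, 0], "turn": 0},
    {"translation": [-0.15, -0.05, 0], "turn": -0.02},
    {"translation": [-0.153, -0.1, 0.002], "turn": -0.04},
    {"translation": [-0.153, -0.15, 0.004], "turn": -0.06},
    {"translation": [-0.153, -0.2, 0.006], "turn": -0.088},
    {"translation": [-0.153, -0.25, 0.008], "turn": -0.088},
    {"translation": [-0.153, -0.295, 0.009], "turn": -0.088},
    {"translation": [-0.153, -0.33, 0.009], "turn": -0.088}
  ]
}}

```text
time: 18.8
ee_pos: [0.5252, 0.1928, 0.1501]
tcp_rot: [-2.166, 0.223, 2.05]
wrist_force: [-0.3, -0.4, 0.6]
grip_width: 0.0662
```

```bash
python3 -c "
from h import *
st();save('wrist','w14');go(.5295,.2043,.09,-102.3)"
```

```text
{'time': 18.8, 'ee_pos': [0.5252, 0.1928, 0.1501], 'tcp_rot': [-2.1664, 0.2234, 2.05], 'wrist_force': [-0.2689, -0.3513, 0.6487], 'grip_width': 0.0662, 'joints': [-0.1117, 0.3792, -0.4148, 1.9131, 0.2412, 0.8468, -2.4369]}
[[ 0.055 -0.21  -0.976]
 [-0.005 -0.978  0.211]
 [-0.998 -0.007 -0.054]]
cur [0.5264 0.1995 0.1508] yang -101.81 F [1.9 5.2 0.3] w 0.0662 t 18.9
  -> translation [0.0609, -0.0045, 0.0014] turn 0.0085 rows 1.2
```

View pics/w14.png

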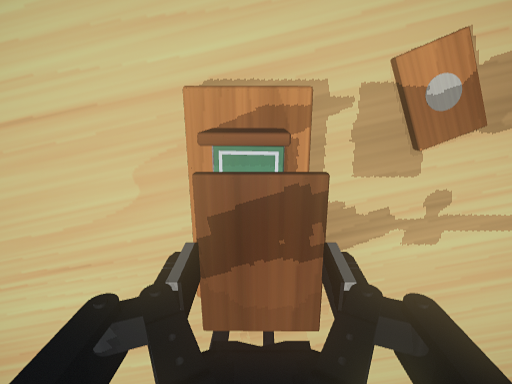

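Request:
{"fn": "move_arm", "kwargs": {
  "commands": [
    {"translation": [0.02, -0.0045, 0.0014], "turn": 0.005},
    {"translation": [0.045, -0.0045, 0.0014], "turn": 0.0085},
    {"translation": [0.06, -0.0045, 0.0014], "turn": 0.0085},
    {"translation": [0.06, -0.0045, 0.0014], "turn": 0.0085},
    {"translation": [0.06, -0.0045, 0.0014], "turn": 0.0085}
  ]
}}

```text
time: 19.35
ee_pos: [0.5296, 0.2038, 0.0911]
tcp_rot: [-2.164, 0.219, 2.043]
wrist_force: [0.1, -0.1, 0.3]
grip_width: 0.0661
```

```bash
python3 -c "
from h import *
st();go(.5295,.2043,.038,-102.3)"
```

```text
{'time': 19.35, 'ee_pos': [0.5296, 0.2038, 0.0911], 'tcp_rot': [-2.1636, 0.2194, 2.0428], 'wrist_force': [0.1146, -0.1488, 0.2567], 'grip_width': 0.0661, 'joints': [-0.1537, 0.4661, -0.3858, 1.9458, 0.2964, 0.7294, -2.5026]}
[[ 0.058 -0.214 -0.975]
 [ 0.002 -0.977  0.214]
 [-0.998 -0.014 -0.056]]
cur [0.5296 0.2038 0.0911] yang -102.34 F [ 0.1 -0.1  0.3] w 0.0661 t 19.4
  -> translation [0.053, 0.0003, 0.0032] turn -0.0007 rows 1.1
```

Request:
{"fn": "move_arm", "kwargs": {
  "commands": [
    {"translation": [0.02, 0.0003, 0.0015], "turn": 0},
    {"translation": [0.04, 0.0003, 0.0025], "turn": 0},
    {"translation": [0.05, 0.0003, 0.0032], "turn": 0},
    {"translation": [0.0535, 0.0003, 0.0032], "turn": 0},
    {"translation": [0.0535, 0.0003, 0.0032], "turn": 0},
    {"translation": [0.0535, 0.0003, 0.0032], "turn": 0}
  ]
}}

```text
time: 19.95
ee_pos: [0.5303, 0.2046, 0.0385]
tcp_rot: [-2.165, 0.218, 2.04]
wrist_force: [0.1, 0.4, -1.3]
grip_width: 0.0665
```

Request:
{"fn": "move_arm", "kwargs": {
  "commands": [
    {"translation": [0, 0, 0], "turn": 0},
    {"translation": [0, 0, 0], "turn": 0},
    {"translation": [0, 0, 0], "turn": 0}
  ],
  "hand": 0.085
}}

```text
time: 20.25
ee_pos: [0.5305, 0.2047, 0.0389]
tcp_rot: [-2.165, 0.218, 2.04]
wrist_force: [-0.3, 0.2, -0.4]
grip_width: 0.0853
```

Request:
{"fn": "move_arm", "kwargs": {
  "commands": [
    {"translation": [-0.03, 0, 0], "turn": 0},
    {"translation": [-0.07, 0, 0], "turn": 0},
    {"translation": [-0.11, 0, 0], "turn": 0},
    {"translation": [-0.14, 0.01, 0], "turn": 0},
    {"translation": [-0.15, 0.02, 0], "turn": 0},
    {"translation": [-0.15, 0.02, 0], "turn": 0},
    {"translation": [-0.15, 0.02, 0], "turn": 0}
  ]
}}

```text
time: 20.95
ee_pos: [0.5166, 0.1841, 0.1871]
tcp_rot: [-2.164, 0.22, 2.041]
wrist_force: [0.2, 0.7, -0.6]
grip_width: 0.085
```

```bash
python3 -c "
from h import *
st();save('wrist','w15');save('top','t15');inpocket('w15','div',.049);go(.577,-.1332,.14,-106.6)"; python3 mw.py w15; python3 m0.py t15
```

```text
{'time': 20.95, 'ee_pos': [0.5166, 0.1841, 0.1871], 'tcp_rot': [-2.1637, 0.2198, 2.0412], 'wrist_force': [0.2232, 0.6823, -0.6166], 'grip_width': 0.085, 'joints': [-0.0771, 0.316, -0.4334, 1.9048, 0.1995, 0.9049, -2.3955]}
[[ 0.058 -0.215 -0.975]
 [ 0.002 -0.977  0.215]
 [-0.998 -0.015 -0.057]]
div in press: x 8.8 y -1.5 mm 139x81 ang 0.3 px [243. 181.]
cur [0.5164 0.1847 0.1865] yang -102.33 F [-0.1 -0.1 -0.2] w 0.0849 t 21.1
  -> translation [0.0492, 0.2982, -0.1246] turn 0.0746 rows 6.5
brd x 0.5802 y 0.0072  93x71 ang 10.1 px [415.  86.]
red x 0.5773 y -0.1330  67x42 ang -15.7 px [273. 192.]
blu x 0.4621 y -0.3808  69x43 ang 11.7 px [351. 230.]
div x 0.5814 y -0.3961  92x66 ang -6.3 px [355. 194.]
div x 0.5862 y -0.2532  94x69 ang 14.2 px [310. 191.]
brd x 0.5776 y -0.1336  93x66 ang -17.2 px [273. 193.]
```

View pics/w15.png

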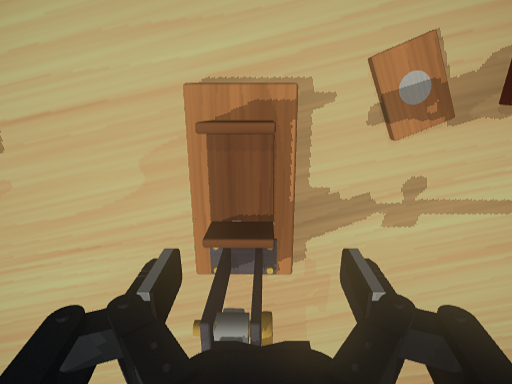

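View pics/t15.png

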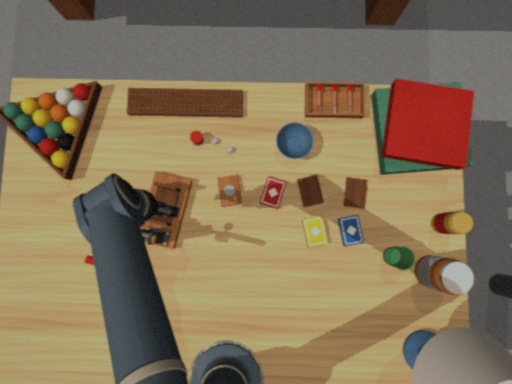

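Request:
{"fn": "move_arm", "kwargs": {
  "commands": [
    {"translation": [0, 0.045, -0.015], "turn": 0.02},
    {"translation": [0.0, 0.09, -0.035], "turn": 0.04},
    {"translation": [0.01, 0.135, -0.055], "turn": 0.06},
    {"translation": [0.02, 0.18, -0.075], "turn": 0.075},
    {"translation": [0.03, 0.225, -0.095], "turn": 0.075},
    {"translation": [0.04, 0.265, -0.11], "turn": 0.075},
    {"translation": [0.05, 0.29, -0.122], "turn": 0.075},
    {"translation": [0.05, 0.298, -0.125], "turn": 0.075},
    {"translation": [0.05, 0.298, -0.125], "turn": 0.075},
    {"translation": [0.05, 0.298, -0.125], "turn": 0.075}
  ]
}}

```text
time: 22.05
ee_pos: [0.5775, -0.1307, 0.139]
tcp_rot: [-2.119, 0.287, 2.003]
wrist_force: [0.9, 0.1, 0.9]
grip_width: 0.0849
```

```bash
python3 -c "
from h import *
st();save('wrist','w16')"; python3 mw.py w16; python3 -c "
from h import *
go(.577,-.1332,.03,-106.6)"
```

```text
{'time': 22.05, 'ee_pos': [0.5775, -0.1307, 0.139], 'tcp_rot': [-2.1187, 0.2865, 2.0033], 'wrist_force': [0.9056, 0.0523, 0.9378], 'grip_width': 0.0849, 'joints': [0.3892, 0.4249, -0.2992, 1.8565, 0.1516, 0.8268, -1.8402]}
[[ 0.056 -0.284 -0.957]
 [ 0.004 -0.959  0.284]
 [-0.998 -0.02  -0.053]]
red x 0.5769 y -0.1342  88x62 ang -16.6 px [266. 188.]
yel x 0.4560 y -0.2689  72x47 ang 12.6 px [421. 262.]
yel x 0.4565 y -0.2680  89x63 ang 12.5 px [421. 258.]
div x 0.5694 y 0.1574  98x55 ang -12.5 px [ 23. 265.]
div x 0.5861 y -0.2542  93x68 ang 13.7 px [382. 143.]
brd x 0.5808 y 0.0040  92x67 ang 9.6 px [137. 220.]
brd x 0.5762 y -0.1340  94x66 ang -16.4 px [266. 186.]
cur [ 0.5777 -0.1304  0.1394] yang -106.42 F [0.2 0.8 0.6] w 0.0849 t 22.1
  -> translation [0.1091, 0.005, 0.0057] turn 0.0031 rows 2.2
```

View pics/w16.png

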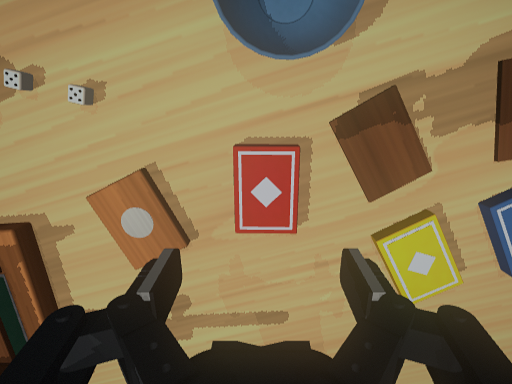

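Request:
{"fn": "move_arm", "kwargs": {
  "commands": [
    {"translation": [0.04, 0.005, 0.003], "turn": 0.003},
    {"translation": [0.08, 0.0055, 0.005], "turn": 0.003},
    {"translation": [0.1, 0.0055, 0.0057], "turn": 0.003},
    {"translation": [0.109, 0.0055, 0.0057], "turn": 0.003},
    {"translation": [0.109, 0.0055, 0.0057], "turn": 0.003},
    {"translation": [0.109, 0.0055, 0.0057], "turn": 0.003}
  ]
}}

```text
time: 22.7
ee_pos: [0.578, -0.1328, 0.0314]
tcp_rot: [-2.121, 0.287, 2.0]
wrist_force: [0.7, 0.1, -0.2]
grip_width: 0.085
```

```bash
python3 -c "
from h import *
st();go(.5768,-.1341,-.001,-106.6)"
```

```text
{'time': 22.7, 'ee_pos': [0.578, -0.1328, 0.0314], 'tcp_rot': [-2.1211, 0.2869, 1.9998], 'wrist_force': [0.6705, 0.0987, -0.2326], 'grip_width': 0.085, 'joints': [0.3544, 0.5703, -0.2549, 1.9257, 0.2177, 0.6128, -1.8924]}
[[ 0.059 -0.284 -0.957]
 [ 0.004 -0.959  0.285]
 [-0.998 -0.02  -0.056]]
cur [ 0.578  -0.1328  0.0314] yang -106.51 F [ 0.7  0.1 -0.2] w 0.0850 t 22.7
  -> translation [0.0323, 0.0023, 0.0026] turn 0.0016 rows 0.6
```

Request:
{"fn": "move_arm", "kwargs": {
  "commands": [
    {"translation": [0.016, 0.0023, 0.002], "turn": 0.002},
    {"translation": [0.028, 0.0023, 0.0026], "turn": 0.002},
    {"translation": [0.0325, 0.0023, 0.0026], "turn": 0.002},
    {"translation": [0.0325, 0.0023, 0.0026], "turn": 0.002},
    {"translation": [0.0325, 0.0023, 0.0026], "turn": 0.002}
  ]
}}

```text
time: 23.2
ee_pos: [0.5773, -0.1341, -0.0007]
tcp_rot: [-2.121, 0.289, 1.998]
wrist_force: [-0.6, 0.5, 0.9]
grip_width: 0.0849
```

Request:
{"fn": "move_arm", "kwargs": {
  "commands": [
    {"translation": [0, 0, 0], "turn": 0},
    {"translation": [0, 0, 0], "turn": 0},
    {"translation": [0, 0, 0], "turn": 0},
    {"translation": [0, 0, 0], "turn": 0}
  ],
  "hand": 0.045,
  "newtons": 50
}}

```text
time: 23.6
ee_pos: [0.578, -0.1342, 0.0002]
tcp_rot: [-2.123, 0.289, 1.996]
wrist_force: [-0.6, 0.7, 6.0]
grip_width: 0.0626
```

```bash
python3 -c "
from h import *
st();save('wrist','w17');go(.5295,.2043,.16,-102.3)
f=np.load('pics/w17.npz');K,T=campose('wrist',f)
h=cv2.cvtColor(f['im'],cv2.COLOR_RGB2HSV).astype(int);m=COL['red'](h[...,0],h[...,1],h[...,2])|((h[...,1]<60)&(h[...,2]>120))
m=cv2.morphologyEx(m.astype(np.uint8),cv2.MORPH_OPEN,np.ones((3,3)));ys,xs=np.nonzero(m[:,230:290]);print(ys.min(),ys.max())
P=plane(K,T,[(261,(ys.min()+ys.max())/2)],.018);print(P)"
```

```text
{'time': 23.6, 'ee_pos': [0.578, -0.1342, 0.0002], 'tcp_rot': [-2.1226, 0.2889, 1.9962], 'wrist_force': [-0.6034, 0.733, 6.0183], 'grip_width': 0.0626, 'joints': [0.342, 0.6171, -0.236, 1.9385, 0.2373, 0.5506, -1.9084]}
[[ 0.062 -0.286 -0.956]
 [ 0.003 -0.958  0.287]
 [-0.998 -0.021 -0.058]]
cur [ 5.780e-01 -1.343e-01  3.000e-04] yang -106.62 F [-1.6  0.4  5.9] w 0.0626 t 23.6
  -> translation [-0.1614, -0.3138, 0.1341] turn -0.0753 rows 7.5
183 337
[[ 0.58036509 -0.13613101  0.018     ]]
```

View pics/w17.png

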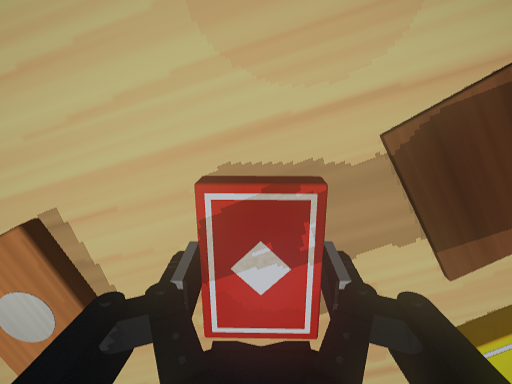

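```bash
python3 -c "
from h import *
f=np.load('pics/w17.npz');K,T=campose('wrist',f);M=R.from_rotvec(f['r']).as_matrix()
P=plane(K,T,[(261,268)],.018)[0];print(P,(M.T@(P-f['p'])).round(4))"
```

```text
[ 0.57595806 -0.13482097  0.018     ] [-0.0178  0.0008  0.0008]
```

Request:
{"fn": "move_arm", "kwargs": {
  "commands": [
    {"translation": [-0.03, 0, 0], "turn": 0},
    {"translation": [-0.075, 0, 0], "turn": 0},
    {"translation": [-0.12, -0.015, 0.005], "turn": 0},
    {"translation": [-0.155, -0.045, 0.02], "turn": -0.02},
    {"translation": [-0.161, -0.09, 0.04], "turn": -0.04},
    {"translation": [-0.161, -0.135, 0.06], "turn": -0.06},
    {"translation": [-0.161, -0.18, 0.08], "turn": -0.075},
    {"translation": [-0.161, -0.225, 0.1], "turn": -0.075},
    {"translation": [-0.161, -0.265, 0.117], "turn": -0.075},
    {"translation": [-0.161, -0.3, 0.13], "turn": -0.075}
  ]
}}

```text
time: 24.65
ee_pos: [0.5283, 0.1926, 0.1595]
tcp_rot: [-2.168, 0.215, 2.039]
wrist_force: [-0.7, -0.5, -1.3]
grip_width: 0.0631
```

```bash
python3 -c "
from h import *
st();save('wrist','w18');go(.5314,.2039,.11,-102.3)"
```

```text
{'time': 24.65, 'ee_pos': [0.5283, 0.1926, 0.1595], 'tcp_rot': [-2.1676, 0.2148, 2.0389], 'wrist_force': [-0.7472, -0.4699, -1.3118], 'grip_width': 0.0631, 'joints': [-0.1086, 0.3668, -0.4104, 1.9048, 0.2256, 0.8541, -2.4196]}
[[ 0.062 -0.211 -0.975]
 [ 0.004 -0.977  0.212]
 [-0.998 -0.016 -0.059]]
cur [0.5273 0.2006 0.1601] yang -101.72 F [-0.5  6.3 -0. ] w 0.0626 t 24.7
  -> translation [0.0503, -0.003, -0.0004] turn 0.0101 rows 1.0
```

View pics/w18.png

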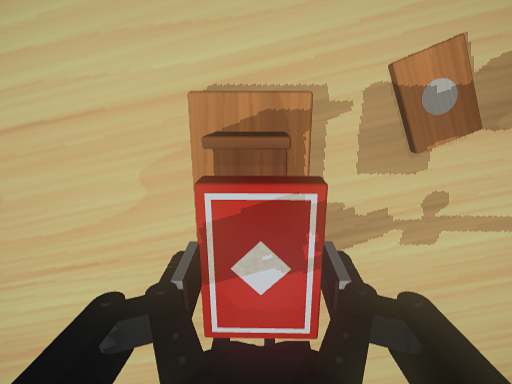

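Request:
{"fn": "move_arm", "kwargs": {
  "commands": [
    {"translation": [0.02, -0.003, 0], "turn": 0.01},
    {"translation": [0.04, -0.003, 0], "turn": 0.01},
    {"translation": [0.05, -0.003, 0], "turn": 0.01},
    {"translation": [0.05, -0.003, 0], "turn": 0.01},
    {"translation": [0.05, -0.003, 0], "turn": 0.01},
    {"translation": [0.05, -0.003, 0], "turn": 0.01}
  ]
}}

```text
time: 25.3
ee_pos: [0.5318, 0.2039, 0.1112]
tcp_rot: [-2.164, 0.209, 2.032]
wrist_force: [-0.8, 0.1, -0.5]
grip_width: 0.0628
```

```bash
python3 -c "
from h import *
st();go(.5314,.2039,.05,-102.3)"
```

```text
{'time': 25.3, 'ee_pos': [0.5318, 0.2039, 0.1112], 'tcp_rot': [-2.1645, 0.2087, 2.0323], 'wrist_force': [-0.8217, 0.0774, -0.5275], 'grip_width': 0.0628, 'joints': [-0.1433, 0.437, -0.3908, 1.9334, 0.2681, 0.7561, -2.4739]}
[[ 0.064 -0.214 -0.975]
 [ 0.011 -0.977  0.215]
 [-0.998 -0.024 -0.06 ]]
cur [0.5318 0.2039 0.1112] yang -102.34 F [-0.8  0.1 -0.5] w 0.0628 t 25.3
  -> translation [0.0611, 0.0016, 0.0041] turn -0.0006 rows 1.2
```

Request:
{"fn": "move_arm", "kwargs": {
  "commands": [
    {"translation": [0.02, 0.0016, 0.0015], "turn": 0},
    {"translation": [0.04, 0.0016, 0.0028], "turn": 0},
    {"translation": [0.055, 0.0016, 0.0041], "turn": 0},
    {"translation": [0.061, 0.0016, 0.0041], "turn": 0},
    {"translation": [0.0615, 0.0016, 0.0041], "turn": 0},
    {"translation": [0.0615, 0.0016, 0.0041], "turn": 0}
  ]
}}

```text
time: 25.9
ee_pos: [0.5319, 0.2043, 0.0501]
tcp_rot: [-2.165, 0.208, 2.031]
wrist_force: [-0.2, 0.4, -1.4]
grip_width: 0.0628
```

Request:
{"fn": "move_arm", "kwargs": {
  "commands": [
    {"translation": [0.0005, 0, 0], "turn": 0},
    {"translation": [0.0005, 0, 0], "turn": 0},
    {"translation": [0.0005, 0, 0], "turn": 0}
  ],
  "hand": 0.085
}}

```text
time: 26.2
ee_pos: [0.5323, 0.2043, 0.0499]
tcp_rot: [-2.166, 0.208, 2.03]
wrist_force: [-0.5, -0.9, -0.1]
grip_width: 0.0851
```

Request:
{"fn": "move_arm", "kwargs": {
  "commands": [
    {"translation": [-0.03, 0, 0], "turn": 0},
    {"translation": [-0.07, 0, 0], "turn": 0},
    {"translation": [-0.11, 0, 0], "turn": 0},
    {"translation": [-0.14, 0.01, 0], "turn": 0},
    {"translation": [-0.15, 0.02, 0], "turn": 0},
    {"translation": [-0.15, 0.02, 0], "turn": 0},
    {"translation": [-0.15, 0.02, 0], "turn": 0}
  ]
}}

```text
time: 26.9
ee_pos: [0.5175, 0.1823, 0.1979]
tcp_rot: [-2.164, 0.209, 2.032]
wrist_force: [-0.4, -0.7, -0.1]
grip_width: 0.0851
```

```bash
python3 -c "
from h import *
st();save('wrist','w19');inpocket('w19','red',.067);go(.586,-.2538,.14,-76.2)"
```

```text
{'time': 26.9, 'ee_pos': [0.5175, 0.1823, 0.1979], 'tcp_rot': [-2.164, 0.2094, 2.0317], 'wrist_force': [-0.391, -0.7417, -0.114], 'grip_width': 0.0851, 'joints': [-0.0688, 0.2996, -0.4319, 1.8987, 0.1816, 0.9147, -2.3745]}
[[ 0.064 -0.214 -0.975]
 [ 0.011 -0.976  0.216]
 [-0.998 -0.025 -0.06 ]]
red in press: x -0.8 y 1.0 mm 90x63 ang 0.1 px [241. 179.]
cur [0.5173 0.1827 0.1974] yang -102.34 F [ 0.   0.9 -0. ] w 0.0850 t 26.9
  -> translation [0.0568, 0.413, -0.1574] turn -0.4563 rows 8.9
```

View pics/w19.png

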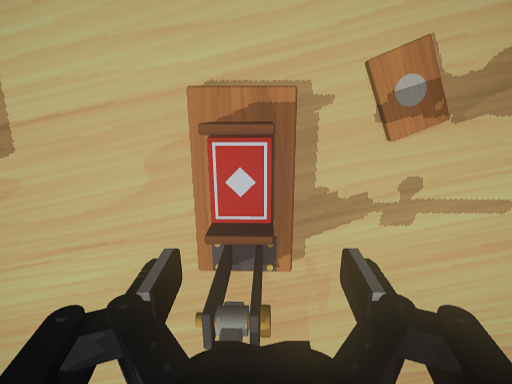

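Request:
{"fn": "move_arm", "kwargs": {
  "commands": [
    {"translation": [0, 0.045, -0.015], "turn": -0.05},
    {"translation": [0, 0.09, -0.035], "turn": -0.1},
    {"translation": [0.01, 0.135, -0.053], "turn": -0.15},
    {"translation": [0.015, 0.18, -0.07], "turn": -0.2},
    {"translation": [0.02, 0.225, -0.087], "turn": -0.25},
    {"translation": [0.03, 0.27, -0.105], "turn": -0.3},
    {"translation": [0.04, 0.315, -0.122], "turn": -0.35},
    {"translation": [0.05, 0.355, -0.138], "turn": -0.4},
    {"translation": [0.055, 0.39, -0.15], "turn": -0.44},
    {"translation": [0.057, 0.41, -0.157], "turn": -0.456}
  ]
}}

```text
time: 27.95
ee_pos: [0.5848, -0.2544, 0.1363]
tcp_rot: [2.16, 0.255, -2.034]
wrist_force: [0.2, -0.3, -0.7]
grip_width: 0.085
```

```bash
python3 -c "
from h import *
st();env.get_image('top');save('wrist','w20')"; python3 mw.py w20; python3 -c "
from h import *
go(.586,-.254,.03,-76.2)"
```

```text
{'time': 27.95, 'ee_pos': [0.5848, -0.2544, 0.1363], 'tcp_rot': [2.16, 0.2547, -2.0339], 'wrist_force': [0.2239, -0.3002, -0.661], 'grip_width': 0.085, 'joints': [0.6201, 0.5047, -0.3568, 1.7432, 0.1834, 0.8761, -1.139]}
[[ 0.059  0.235 -0.97 ]
 [ 0.012 -0.972 -0.234]
 [-0.998  0.002 -0.06 ]]
blu x 0.7163 y -0.2142  102x52 ang -76.5 px [248.  27.]
div x 0.5802 y -0.3978  98x70 ang -5.7 px [387. 220.]
div x 0.5863 y -0.2550  91x67 ang 13.4 px [259. 189.]
cur [ 0.5848 -0.2548  0.1366] yang -76.61 F [ 0.3  1.  -0.4] w 0.0847 t 28.1
  -> translation [0.1065, -0.0009, 0.0051] turn -0.0071 rows 2.1
```

View pics/w20.png

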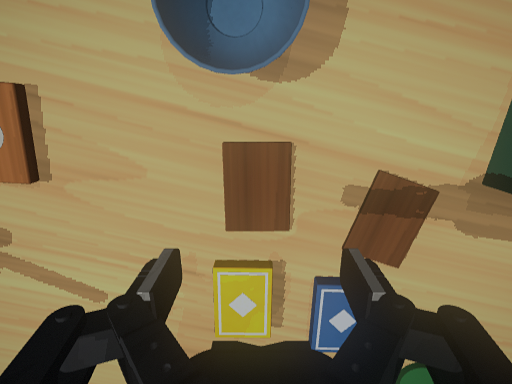

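Request:
{"fn": "move_arm", "kwargs": {
  "commands": [
    {"translation": [0.04, 0, 0.002], "turn": -0.002},
    {"translation": [0.08, 0, 0.004], "turn": -0.002},
    {"translation": [0.1, 0, 0.005], "turn": -0.002},
    {"translation": [0.107, 0, 0.005], "turn": -0.002},
    {"translation": [0.107, 0, 0.005], "turn": -0.002},
    {"translation": [0.107, 0, 0.005], "turn": -0.002}
  ]
}}

```text
time: 28.65
ee_pos: [0.5874, -0.2541, 0.0304]
tcp_rot: [2.162, 0.254, -2.031]
wrist_force: [0.2, 0.2, 0.3]
grip_width: 0.0849
```

```bash
python3 -c "
from h import *
st();go(.5862,-.2549,-.0057,-76.5)"
```

```text
{'time': 28.65, 'ee_pos': [0.5874, -0.2541, 0.0304], 'tcp_rot': [2.1617, 0.2535, -2.0312], 'wrist_force': [0.2122, 0.1857, 0.3029], 'grip_width': 0.0849, 'joints': [0.584, 0.638, -0.3138, 1.8049, 0.2463, 0.6828, -1.1883]}
[[ 0.061  0.235 -0.97 ]
 [ 0.011 -0.972 -0.234]
 [-0.998  0.004 -0.062]]
cur [ 0.5874 -0.2541  0.0304] yang -76.43 F [0.2 0.2 0.3] w 0.0849 t 28.6
  -> translation [0.036, 0.0004, 0.0036] turn 0.0012 rows 0.7
```

Request:
{"fn": "move_arm", "kwargs": {
  "commands": [
    {"translation": [0.016, 0.0004, 0.002], "turn": 0},
    {"translation": [0.03, 0.0004, 0.003], "turn": 0},
    {"translation": [0.036, 0.0004, 0.0036], "turn": 0},
    {"translation": [0.036, 0.0004, 0.0036], "turn": 0},
    {"translation": [0.036, 0.0004, 0.0036], "turn": 0}
  ]
}}

```text
time: 29.15
ee_pos: [0.5862, -0.2549, -0.0059]
tcp_rot: [2.162, 0.254, -2.032]
wrist_force: [-0.5, 0.6, -0.2]
grip_width: 0.0852
```

Request:
{"fn": "move_arm", "kwargs": {
  "commands": [
    {"translation": [0, 0, 0], "turn": 0},
    {"translation": [0, 0, 0], "turn": 0},
    {"translation": [0, 0, 0], "turn": 0}
  ],
  "hand": 0.05,
  "newtons": 40
}}

```text
time: 29.45
ee_pos: [0.5869, -0.2551, -0.005]
tcp_rot: [2.163, 0.253, -2.03]
wrist_force: [-0.1, -0.4, 4.0]
grip_width: 0.0662
```

```bash
cat > held.py <<'E'
from h import *
import sys
# held.py tag ztop col : centre row of the held item on its centre column
tag,z,col=sys.argv[1],float(sys.argv[2]),sys.argv[3]
f=np.load(f'pics/{tag}.npz');K,T=campose('wrist',f);M=R.from_rotvec(f['r']).as_matrix()
h=cv2.cvtColor(f['im'],cv2.COLOR_RGB2HSV).astype(int);m=COL[col](h[...,0],h[...,1],h[...,2]).astype(np.uint8)
m=cv2.morphologyEx(m,cv2.MORPH_CLOSE,np.ones((41,9)));c=m[:340,245:277].mean(1)>.5;ys=np.nonzero(c)[0];ys=ys[ys>140]
A=plane(K,T,[(261,ys.min()),(261,ys.max()+1)],z)
print('rows',ys.min(),ys.max(),'len',np.linalg.norm(A[1]-A[0]).round(4),'centre',A.mean(0).round(4))
tz=M[:2,2]/np.linalg.norm(M[:2,2]); print('offset along tool z (world horiz) %.4f'%((A.mean(0)[:2]-f['p'][:2])@tz))
E
python3 -c "
from h import *
st();save('wrist','w21');go(.5295,.2043,.16,-102.3)"; python3 held.py w21 .006 div
```

```text
{'time': 29.45, 'ee_pos': [0.5869, -0.2551, -0.005], 'tcp_rot': [2.1629, 0.2527, -2.0296], 'wrist_force': [-0.0716, -0.3896, 3.9663], 'grip_width': 0.0662, 'joints': [0.5717, 0.6867, -0.2946, 1.8184, 0.2673, 0.6192, -1.2029]}
[[ 0.062  0.234 -0.97 ]
 [ 0.011 -0.972 -0.234]
 [-0.998  0.004 -0.063]]
cur [ 0.5869 -0.2551 -0.005 ] yang -76.44 F [-0.8 -0.   5.6] w 0.0664 t 29.5
  -> translation [-0.1633, -0.4594, -0.0623] turn 0.4513 rows 9.8
rows 174 339 len 0.0995 centre [ 0.5833 -0.2563  0.006 ]
offset along tool z (world horiz) 0.0038
```

View pics/w21.png

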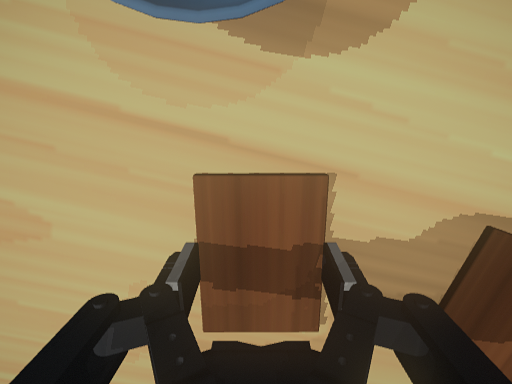

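Request:
{"fn": "move_arm", "kwargs": {
  "commands": [
    {"translation": [-0.03, 0, 0], "turn": 0},
    {"translation": [-0.075, 0, 0], "turn": 0},
    {"translation": [-0.12, -0.015, 0], "turn": 0.02},
    {"translation": [-0.155, -0.045, -0.005], "turn": 0.05},
    {"translation": [-0.163, -0.09, -0.01], "turn": 0.1},
    {"translation": [-0.163, -0.135, -0.016], "turn": 0.15},
    {"translation": [-0.163, -0.18, -0.022], "turn": 0.2},
    {"translation": [-0.163, -0.225, -0.03], "turn": 0.25},
    {"translation": [-0.163, -0.27, -0.036], "turn": 0.3},
    {"translation": [-0.163, -0.305, -0.041], "turn": 0.35}
  ]
}}

```text
time: 30.5
ee_pos: [0.5442, 0.0523, 0.1591]
tcp_rot: [-2.222, 0.106, 2.089]
wrist_force: [-0.7, -0.3, -0.5]
grip_width: 0.0661
```

```bash
python3 -c "
from h import *
env.get_image('top');st();go(.5305,.2041,.16,-102.3)"
```

```text
{'time': 30.55, 'ee_pos': [0.5434, 0.0594, 0.1595], 'tcp_rot': [-2.2233, 0.0932, 2.09], 'wrist_force': [-0.6959, 5.4579, -0.4151], 'grip_width': 0.066, 'joints': [0.1261, 0.3364, -0.3795, 1.9445, 0.1651, 0.8247, -2.0154]}
[[ 0.063 -0.105 -0.992]
 [ 0.016 -0.994  0.106]
 [-0.998 -0.023 -0.061]]
cur [0.5434 0.0594 0.1595] yang -96.03 F [-0.7  5.5 -0.4] w 0.0660 t 30.6
  -> translation [0.0011, -0.1425, 0.0282] turn 0.1094 rows 2.9
```

Request:
{"fn": "move_arm", "kwargs": {
  "commands": [
    {"translation": [0, -0.045, 0.01], "turn": 0.04},
    {"translation": [0, -0.09, 0.018], "turn": 0.08},
    {"translation": [0, -0.13, 0.025], "turn": 0.11},
    {"translation": [0, -0.1425, 0.0282], "turn": 0.11},
    {"translation": [0.02, -0.1425, 0.029], "turn": 0.11},
    {"translation": [0.04, -0.1425, 0.03], "turn": 0.11},
    {"translation": [0.045, -0.1425, 0.03], "turn": 0.11},
    {"translation": [0.045, -0.1425, 0.03], "turn": 0.11},
    {"translation": [0.045, -0.1425, 0.03], "turn": 0.11}
  ]
}}

```text
time: 31.45
ee_pos: [0.532, 0.2047, 0.1167]
tcp_rot: [-2.16, 0.203, 2.031]
wrist_force: [0.5, -0.4, -0.5]
grip_width: 0.0663
```

```bash
python3 -c "
from h import *
st();save('wrist','w22');go(.5305,.2041,.063,-102.3)"
```

```text
{'time': 31.45, 'ee_pos': [0.532, 0.2047, 0.1167], 'tcp_rot': [-2.1604, 0.2033, 2.0309], 'wrist_force': [0.5062, -0.427, -0.5262], 'grip_width': 0.0663, 'joints': [-0.159, 0.4262, -0.3677, 1.9302, 0.2399, 0.7606, -2.4491]}
[[ 0.064 -0.214 -0.975]
 [ 0.017 -0.976  0.215]
 [-0.998 -0.03  -0.058]]
cur [0.5322 0.2049 0.117 ] yang -102.36 F [-0.3  0.1  0.1] w 0.0661 t 31.5
  -> translation [0.0537, 0.0028, 0.0047] turn -0.0010 rows 1.1
```

View pics/w22.png

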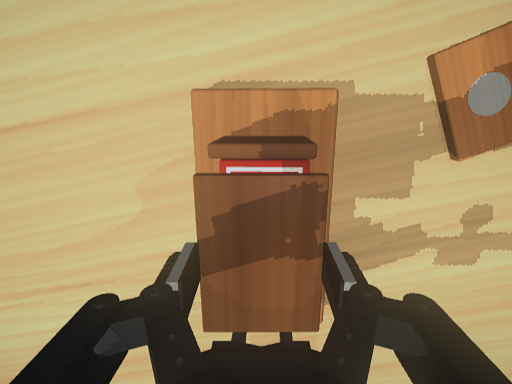

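Request:
{"fn": "move_arm", "kwargs": {
  "commands": [
    {"translation": [0.02, 0.0028, 0.003], "turn": 0},
    {"translation": [0.04, 0.0028, 0.004], "turn": 0},
    {"translation": [0.05, 0.0028, 0.0047], "turn": 0},
    {"translation": [0.054, 0.0028, 0.0047], "turn": 0},
    {"translation": [0.054, 0.0028, 0.0047], "turn": 0},
    {"translation": [0.054, 0.0028, 0.0047], "turn": 0}
  ]
}}

```text
time: 32.1
ee_pos: [0.5312, 0.2045, 0.0636]
tcp_rot: [-2.162, 0.202, 2.028]
wrist_force: [-0.4, -0.4, -0.7]
grip_width: 0.066
```

Request:
{"fn": "move_arm", "kwargs": {
  "commands": [
    {"translation": [0, 0, 0], "turn": 0},
    {"translation": [0, 0, 0], "turn": 0},
    {"translation": [0, 0, 0], "turn": 0}
  ],
  "hand": 0.085
}}

```text
time: 32.4
ee_pos: [0.5315, 0.2046, 0.0639]
tcp_rot: [-2.163, 0.201, 2.027]
wrist_force: [-0.2, -0.3, -0.4]
grip_width: 0.0852
```

Request:
{"fn": "move_arm", "kwargs": {
  "commands": [
    {"translation": [-0.03, 0, 0], "turn": 0},
    {"translation": [-0.07, 0, 0], "turn": 0},
    {"translation": [-0.11, 0, 0], "turn": 0},
    {"translation": [-0.13, 0.01, 0], "turn": 0},
    {"translation": [-0.13, 0.02, 0], "turn": 0},
    {"translation": [-0.13, 0.02, 0], "turn": 0},
    {"translation": [-0.13, 0.02, 0], "turn": 0}
  ]
}}

```text
time: 33.1
ee_pos: [0.5178, 0.1821, 0.1916]
tcp_rot: [-2.16, 0.203, 2.029]
wrist_force: [0.1, -0.8, -0.1]
grip_width: 0.0847
```

```bash
python3 -c "
from h import *
st();save('wrist','w23');save('scene','s23');go(.4565,-.268,.14,-77.5)"
```

```text
{'time': 33.1, 'ee_pos': [0.5178, 0.1821, 0.1916], 'tcp_rot': [-2.1605, 0.2032, 2.0295], 'wrist_force': [0.0744, -0.8168, -0.1109], 'grip_width': 0.0847, 'joints': [-0.091, 0.3021, -0.4006, 1.9078, 0.1672, 0.8956, -2.3603]}
[[ 0.064 -0.215 -0.975]
 [ 0.017 -0.976  0.216]
 [-0.998 -0.031 -0.059]]
cur [0.5179 0.1828 0.1916] yang -102.33 F [ 0.3 -0.   0.2] w 0.0849 t 33.2
  -> translation [0.0396, 0.4549, -0.0341] turn -0.4334 rows 9.2
```

View pics/w23.png

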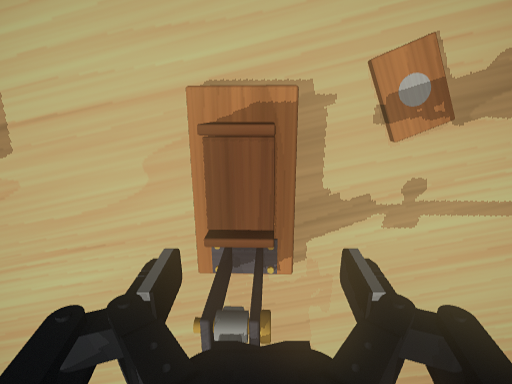

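Request:
{"fn": "move_arm", "kwargs": {
  "commands": [
    {"translation": [0, 0.045, -0.005], "turn": -0.04},
    {"translation": [0, 0.09, -0.009], "turn": -0.08},
    {"translation": [0.005, 0.135, -0.012], "turn": -0.13},
    {"translation": [0.01, 0.18, -0.015], "turn": -0.18},
    {"translation": [0.015, 0.225, -0.018], "turn": -0.23},
    {"translation": [0.02, 0.27, -0.021], "turn": -0.28},
    {"translation": [0.025, 0.315, -0.025], "turn": -0.33},
    {"translation": [0.03, 0.36, -0.028], "turn": -0.38},
    {"translation": [0.035, 0.405, -0.031], "turn": -0.43},
    {"translation": [0.04, 0.45, -0.034], "turn": -0.433}
  ]
}}

```text
time: 34.2
ee_pos: [0.4571, -0.2643, 0.1387]
tcp_rot: [2.179, 0.244, -2.041]
wrist_force: [1.2, -0.4, 0.3]
grip_width: 0.0851
```

```bash
python3 -c "
from h import *
env.get_image('top');env.get_image('top');st();save('wrist','w24')"; python3 mw.py w24; python3 -c "
from h import *
go(.4565,-.268,.03,-77.5)"
```

```text
{'time': 34.3, 'ee_pos': [0.455, -0.2698, 0.1378], 'tcp_rot': [2.1824, 0.2291, -2.0493], 'wrist_force': [-0.087, 0.4515, 0.3302], 'grip_width': 0.0847, 'joints': [0.7033, 0.3359, -0.2719, 1.9946, 0.0685, 0.7752, -0.9642]}
[[ 0.061  0.205 -0.977]
 [ 0.016 -0.979 -0.204]
 [-0.998 -0.003 -0.063]]
yel x 0.4567 y -0.2681  89x63 ang 12.5 px [259. 188.]
blu x 0.4617 y -0.3808  87x63 ang 11.8 px [371. 206.]
div x 0.5817 y -0.3984  93x70 ang -6.0 px [424.  85.]
cur [ 0.4561 -0.2661  0.1381] yang -77.93 F [0.7 1.2 0.2] w 0.0847 t 34.4
  -> translation [0.1079, 0.0025, 0.0069] turn -0.0075 rows 2.2
```

View pics/w24.png

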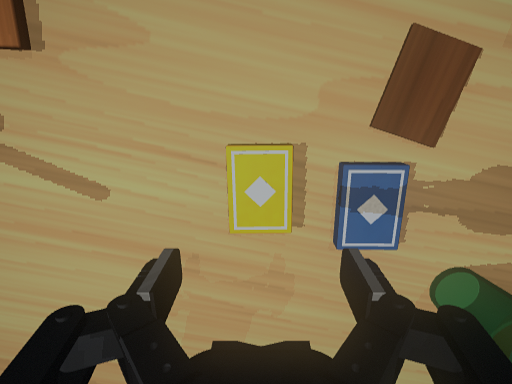

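Request:
{"fn": "move_arm", "kwargs": {
  "commands": [
    {"translation": [0.04, 0.0025, 0.003], "turn": -0.0075},
    {"translation": [0.08, 0.0025, 0.0055], "turn": -0.0075},
    {"translation": [0.1, 0.0025, 0.0069], "turn": -0.0075},
    {"translation": [0.108, 0.0025, 0.0069], "turn": -0.0075},
    {"translation": [0.108, 0.0025, 0.0069], "turn": -0.0075},
    {"translation": [0.108, 0.0025, 0.0069], "turn": -0.0075}
  ]
}}

```text
time: 34.95
ee_pos: [0.4577, -0.2676, 0.0308]
tcp_rot: [2.178, 0.243, -2.04]
wrist_force: [-0.9, -0.2, 0.6]
grip_width: 0.0848
```

```bash
python3 -c "
from h import *
st();go(.4567,-.2681,-.001,-77.5)"
```

```text
{'time': 34.95, 'ee_pos': [0.4577, -0.2676, 0.0308], 'tcp_rot': [2.178, 0.2434, -2.0403], 'wrist_force': [-0.8605, -0.2459, 0.5608], 'grip_width': 0.0848, 'joints': [0.6636, 0.5009, -0.2374, 2.0648, 0.1347, 0.5425, -1.0081]}
[[ 0.063  0.218 -0.974]
 [ 0.018 -0.976 -0.217]
 [-0.998 -0.003 -0.066]]
cur [ 0.4577 -0.2676  0.0308] yang -77.43 F [-0.9 -0.2  0.6] w 0.0848 t 35.0
  -> translation [0.0316, 0.0003, 0.0032] turn 0.0012 rows 0.6
```

Request:
{"fn": "move_arm", "kwargs": {
  "commands": [
    {"translation": [0.016, 0.0003, 0.002], "turn": 0},
    {"translation": [0.027, 0.0003, 0.003], "turn": 0},
    {"translation": [0.032, 0.0003, 0.0036], "turn": 0},
    {"translation": [0.032, 0.0003, 0.0036], "turn": 0},
    {"translation": [0.032, 0.0003, 0.0036], "turn": 0}
  ]
}}

```text
time: 35.45
ee_pos: [0.4566, -0.2682, -0.001]
tcp_rot: [2.178, 0.243, -2.04]
wrist_force: [0.4, -1.3, 0.1]
grip_width: 0.0849
```

Request:
{"fn": "move_arm", "kwargs": {
  "commands": [
    {"translation": [0, 0, 0], "turn": 0},
    {"translation": [0, 0, 0], "turn": 0},
    {"translation": [0, 0, 0], "turn": 0},
    {"translation": [0, 0, 0], "turn": 0}
  ],
  "hand": 0.045,
  "newtons": 50
}}

```text
time: 35.85
ee_pos: [0.4572, -0.2686, -0.0001]
tcp_rot: [2.179, 0.242, -2.038]
wrist_force: [-0.5, 0.4, 5.8]
grip_width: 0.0626
```

```bash
python3 -c "
from h import *
st();save('wrist','w25');go(.5295,.2043,.16,-102.3)"
```

```text
{'time': 35.85, 'ee_pos': [0.4572, -0.2686, -0.0001], 'tcp_rot': [2.1791, 0.2419, -2.038], 'wrist_force': [-0.5014, 0.3932, 5.8301], 'grip_width': 0.0626, 'joints': [0.65, 0.5532, -0.2189, 2.0785, 0.1544, 0.4745, -1.0215]}
[[ 0.065  0.218 -0.974]
 [ 0.017 -0.976 -0.217]
 [-0.998 -0.002 -0.067]]
cur [ 4.572e-01 -2.686e-01 -1.000e-04] yang -77.44 F [-1.   0.6  5.9] w 0.0625 t 35.9
  -> translation [-0.1472, -0.4461, -0.1837] turn 0.4339 rows 10.1
```

View pics/w25.png

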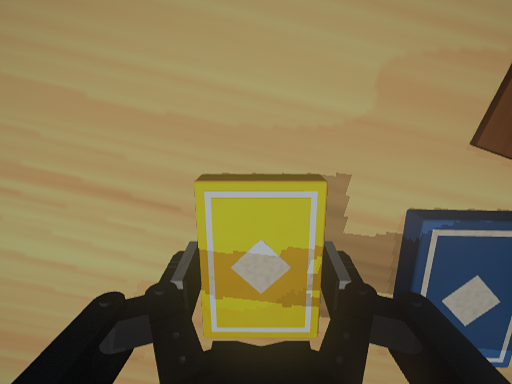

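Request:
{"fn": "move_arm", "kwargs": {
  "commands": [
    {"translation": [-0.03, 0, 0], "turn": 0},
    {"translation": [-0.075, 0, 0], "turn": 0},
    {"translation": [-0.12, -0.015, -0.01], "turn": 0.02},
    {"translation": [-0.145, -0.045, -0.025], "turn": 0.05},
    {"translation": [-0.147, -0.085, -0.045], "turn": 0.1},
    {"translation": [-0.147, -0.125, -0.065], "turn": 0.15},
    {"translation": [-0.147, -0.165, -0.085], "turn": 0.2},
    {"translation": [-0.147, -0.205, -0.105], "turn": 0.25},
    {"translation": [-0.147, -0.245, -0.125], "turn": 0.3},
    {"translation": [-0.147, -0.285, -0.145], "turn": 0.35}
  ]
}}

```text
time: 36.9
ee_pos: [0.5268, 0.0402, 0.157]
tcp_rot: [-2.211, 0.121, 2.073]
wrist_force: [0.2, 0.1, -1.6]
grip_width: 0.0625
```

```bash
python3 -c "
from h import *
env.get_image('top');st();go(.5303,.2041,.17,-102.3)"
```

```text
{'time': 36.95, 'ee_pos': [0.5286, 0.0503, 0.158], 'tcp_rot': [-2.216, 0.1022, 2.071], 'wrist_force': [2.5607, 7.3408, 0.5437], 'grip_width': 0.0625, 'joints': [0.1118, 0.3062, -0.3358, 1.9868, 0.1267, 0.7959, -1.9854]}
[[ 0.069 -0.122 -0.99 ]
 [ 0.024 -0.992  0.124]
 [-0.997 -0.032 -0.066]]
cur [0.5286 0.0503 0.158 ] yang -97.00 F [2.6 7.3 0.5] w 0.0625 t 37.0
  -> translation [-0.0082, -0.1531, 0.0166] turn 0.0925 rows 3.1
```

Request:
{"fn": "move_arm", "kwargs": {
  "commands": [
    {"translation": [-0.008, -0.04, 0.005], "turn": 0.03},
    {"translation": [-0.008, -0.085, 0.01], "turn": 0.06},
    {"translation": [-0.008, -0.125, 0.014], "turn": 0.0925},
    {"translation": [-0.008, -0.153, 0.0166], "turn": 0.0925},
    {"translation": [0.01, -0.153, 0.018], "turn": 0.0925},
    {"translation": [0.035, -0.153, 0.019], "turn": 0.0925},
    {"translation": [0.035, -0.153, 0.019], "turn": 0.0925},
    {"translation": [0.035, -0.153, 0.019], "turn": 0.0925},
    {"translation": [0.035, -0.153, 0.019], "turn": 0.0925}
  ]
}}

```text
time: 37.85
ee_pos: [0.5316, 0.2053, 0.1279]
tcp_rot: [-2.163, 0.194, 2.02]
wrist_force: [0.5, -0.2, -0.8]
grip_width: 0.0626
```

```bash
python3 -c "
from h import *
st();save('wrist','w26');go(.5303,.2041,.074,-102.3)"
```

```text
{'time': 37.85, 'ee_pos': [0.5316, 0.2053, 0.1279], 'tcp_rot': [-2.1631, 0.1935, 2.0204], 'wrist_force': [0.4646, -0.1865, -0.8322], 'grip_width': 0.0626, 'joints': [-0.1779, 0.403, -0.3399, 1.9297, 0.2066, 0.7657, -2.4192]}
[[ 0.071 -0.213 -0.974]
 [ 0.024 -0.976  0.215]
 [-0.997 -0.039 -0.064]]
cur [0.5317 0.2053 0.1281] yang -102.32 F [-0.5 -0.1 -1.1] w 0.0626 t 37.9
  -> translation [0.0538, 0.0036, 0.0046] turn -0.0004 rows 1.1
```

View pics/w26.png

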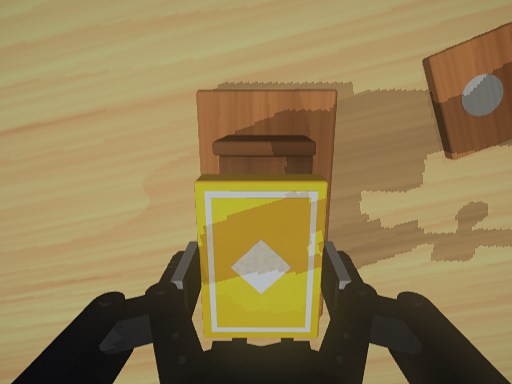

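Request:
{"fn": "move_arm", "kwargs": {
  "commands": [
    {"translation": [0.02, 0.003, 0.003], "turn": 0},
    {"translation": [0.04, 0.0036, 0.004], "turn": 0},
    {"translation": [0.05, 0.0036, 0.0046], "turn": 0},
    {"translation": [0.0538, 0.0036, 0.0046], "turn": 0},
    {"translation": [0.0538, 0.0036, 0.0046], "turn": 0},
    {"translation": [0.0538, 0.0036, 0.0046], "turn": 0}
  ]
}}

```text
time: 38.5
ee_pos: [0.531, 0.2045, 0.0749]
tcp_rot: [-2.165, 0.192, 2.018]
wrist_force: [-0.0, -0.4, -0.6]
grip_width: 0.0624
```

```bash
python3 -c "
from h import *
st();go(.5303,.2041,.073,-102.3)"
```

```text
{'time': 38.5, 'ee_pos': [0.531, 0.2045, 0.0749], 'tcp_rot': [-2.1645, 0.1923, 2.0177], 'wrist_force': [-0.0232, -0.3687, -0.5505], 'grip_width': 0.0624, 'joints': [-0.2016, 0.4737, -0.3128, 1.9721, 0.2511, 0.6538, -2.4587]}
[[ 0.073 -0.213 -0.974]
 [ 0.025 -0.976  0.216]
 [-0.997 -0.04  -0.066]]
cur [0.531  0.2045 0.0749] yang -102.32 F [-0.  -0.4 -0.6] w 0.0624 t 38.5
  -> translation [0.0018, 0.0006, 0.0008] turn -0.0004 rows 0.0
```

Request:
{"fn": "move_arm", "kwargs": {
  "commands": [
    {"translation": [0.001, 0.0006, 0.0008], "turn": 0},
    {"translation": [0.0015, 0.0006, 0.0008], "turn": 0},
    {"translation": [0.0015, 0.0006, 0.0008], "turn": 0}
  ]
}}

```text
time: 38.8
ee_pos: [0.5306, 0.2043, 0.0741]
tcp_rot: [-2.165, 0.192, 2.017]
wrist_force: [-0.9, 0.4, 5.1]
grip_width: 0.0627
```

Request:
{"fn": "move_arm", "kwargs": {
  "commands": [
    {"translation": [0, 0, 0], "turn": 0},
    {"translation": [0, 0, 0], "turn": 0},
    {"translation": [0, 0, 0], "turn": 0}
  ],
  "hand": 0.085
}}

```text
time: 39.1
ee_pos: [0.5306, 0.2043, 0.074]
tcp_rot: [-2.165, 0.192, 2.017]
wrist_force: [1.1, 0.1, -0.5]
grip_width: 0.0847
```

Request:
{"fn": "move_arm", "kwargs": {
  "commands": [
    {"translation": [-0.03, 0, 0], "turn": 0},
    {"translation": [-0.07, 0, 0], "turn": 0},
    {"translation": [-0.11, 0, 0], "turn": 0},
    {"translation": [-0.12, 0.01, 0], "turn": 0},
    {"translation": [-0.12, 0.02, 0], "turn": 0},
    {"translation": [-0.12, 0.02, 0], "turn": 0},
    {"translation": [-0.12, 0.02, 0], "turn": 0}
  ]
}}

```text
time: 39.8
ee_pos: [0.5165, 0.1807, 0.1909]
tcp_rot: [-2.162, 0.194, 2.02]
wrist_force: [0.3, -0.5, 0.3]
grip_width: 0.0852
```

```bash
python3 -c "
from h import *
st();save('wrist','w27');inpocket('w27','yel',.091);go(.5817,-.3984,.14,-96)"
```

```text
{'time': 39.8, 'ee_pos': [0.5165, 0.1807, 0.1909], 'tcp_rot': [-2.1624, 0.1945, 2.02], 'wrist_force': [0.3277, -0.4625, 0.2802], 'grip_width': 0.0852, 'joints': [-0.1154, 0.2921, -0.3641, 1.9196, 0.1461, 0.8787, -2.3391]}
[[ 0.071 -0.214 -0.974]
 [ 0.024 -0.976  0.216]
 [-0.997 -0.039 -0.064]]
yel in press: x -0.5 y 0.5 mm 90x63 ang 0.0 px [236. 187.]
cur [0.5167 0.1813 0.191 ] yang -102.34 F [ 0.4 -0.5 -0.4] w 0.0849 t 39.9
  -> translation [0.0411, 0.554, -0.1851] turn -0.1106 rows 11.7
```

View pics/w27.png

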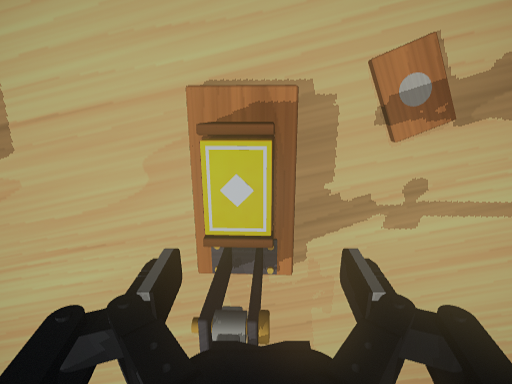

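```bash
python3 -c "
from h import *
f=np.load('pics/top0.npz');K,T=campose('top')
for uv in [(378,168),(380,150),(377,120),(386,158),(400,150),(388,120),(420,169)]: print(uv,dep(K,T,uv,f['d']).round(3),f['im'][uv[1],uv[0]])"
```

```text
(378, 168) [[ 0.665 -0.475  0.001]] [152 129  85]
(380, 150) [[ 0.717 -0.47   0.036]] [43 54 37]
(377, 120) [[ 0.813 -0.46   0.039]] [38 60 47]
(386, 158) [[ 0.687 -0.48   0.058]] [60 84 61]
(400, 150) [[ 0.703 -0.507  0.099]] [150  27  24]
(388, 120) [[ 0.798 -0.477  0.089]] [85 13 15]
(420, 169) [[ 0.655 -0.587  0.053]] [51 86 65]
```

Request:
{"fn": "move_arm", "kwargs": {
  "commands": [
    {"translation": [0, 0.045, -0.015], "turn": -0.01},
    {"translation": [0, 0.09, -0.03], "turn": -0.02},
    {"translation": [0, 0.135, -0.045], "turn": -0.03},
    {"translation": [0, 0.18, -0.06], "turn": -0.04},
    {"translation": [0, 0.225, -0.075], "turn": -0.05},
    {"translation": [0, 0.27, -0.09], "turn": -0.06},
    {"translation": [0, 0.315, -0.105], "turn": -0.07},
    {"translation": [0, 0.36, -0.12], "turn": -0.08},
    {"translation": [0, 0.38, -0.127], "turn": -0.085},
    {"translation": [0, 0.38, -0.127], "turn": -0.085}
  ]
}}

```text
time: 40.85
ee_pos: [0.5585, -0.2216, 0.1822]
tcp_rot: [-2.207, 0.117, 2.064]
wrist_force: [-0.9, 1.1, -0.4]
grip_width: 0.085
```

```bash
python3 -c "
from h import *
env.get_image('top');st();go(.5817,-.3984,.14,-96)"
```

```text
{'time': 40.9, 'ee_pos': [0.5588, -0.2183, 0.1824], 'tcp_rot': [-2.2079, 0.1116, 2.0649], 'wrist_force': [0.1768, 0.3821, 0.7019], 'grip_width': 0.0851, 'joints': [0.4974, 0.3793, -0.221, 1.8023, 0.0466, 0.9106, -1.4389]}
[[ 0.069 -0.133 -0.989]
 [ 0.026 -0.991  0.135]
 [-0.997 -0.035 -0.064]]
cur [ 0.5588 -0.2183  0.1824] yang -97.65 F [0.2 0.4 0.7] w 0.0851 t 40.9
  -> translation [0.0393, 0.1768, -0.0443] turn -0.0287 rows 3.7
```

Request:
{"fn": "move_arm", "kwargs": {
  "commands": [
    {"translation": [0.01, 0.045, -0.011], "turn": -0.02},
    {"translation": [0.02, 0.09, -0.022], "turn": -0.029},
    {"translation": [0.03, 0.135, -0.033], "turn": -0.029},
    {"translation": [0.039, 0.165, -0.041], "turn": -0.029},
    {"translation": [0.039, 0.177, -0.0443], "turn": -0.029},
    {"translation": [0.039, 0.177, -0.0443], "turn": -0.029},
    {"translation": [0.039, 0.177, -0.0443], "turn": -0.029}
  ]
}}

```text
time: 41.6
ee_pos: [0.5829, -0.3953, 0.1404]
tcp_rot: [-2.225, 0.076, 2.08]
wrist_force: [-1.0, -0.2, -0.1]
grip_width: 0.0853
```

```bash
python3 -c "
from h import *
env.get_image('top');st();save('wrist','w28')"; python3 mw.py w28; python3 -c "
from h import *
go(.5817,-.3984,.03,-96)"
```

```text
{'time': 41.65, 'ee_pos': [0.5829, -0.3951, 0.1408], 'tcp_rot': [-2.2262, 0.0759, 2.08], 'wrist_force': [1.5016, -0.2362, -0.645], 'grip_width': 0.0847, 'joints': [0.6842, 0.5825, -0.1814, 1.5718, 0.0495, 0.9497, -1.166]}
[[ 0.069 -0.1   -0.993]
 [ 0.028 -0.994  0.102]
 [-0.997 -0.035 -0.066]]
blu x 0.7258 y -0.2023  105x66 ang -19.8 px [31. 51.]
div x 0.5940 y -0.3517  93x67 ang -6.1 px [222. 180.]
cur [ 0.5829 -0.3953  0.141 ] yang -95.76 F [ 0.3 -0.   0.4] w 0.0850 t 41.7
  -> translation [0.1105, 0.007, 0.0082] turn 0.0041 rows 2.2
```

View pics/w28.png

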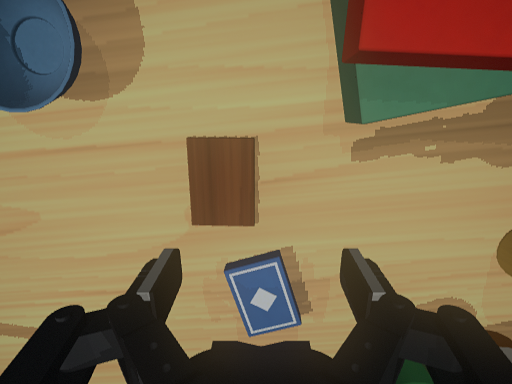

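```bash
python3 -c "
from h import *
go(.594,-.3517,.03,-96.1)"
```

```text
cur [ 0.5829 -0.3953  0.141 ] yang -95.76 F [ 0.3 -0.   0.4] w 0.0850 t 41.7
  -> translation [0.1126, -0.0407, 0.0008] turn 0.0059 rows 2.4
```

Request:
{"fn": "move_arm", "kwargs": {
  "commands": [
    {"translation": [0, -0.035, -0.006], "turn": 0.006},
    {"translation": [0.02, -0.0407, -0.006], "turn": 0.006},
    {"translation": [0.06, -0.0407, -0.003], "turn": 0.006},
    {"translation": [0.095, -0.0407, 0], "turn": 0.006},
    {"translation": [0.1126, -0.0407, 0.0008], "turn": 0.006},
    {"translation": [0.1126, -0.0407, 0.0008], "turn": 0.006},
    {"translation": [0.1126, -0.0407, 0.0008], "turn": 0.006}
  ]
}}

```text
time: 42.4
ee_pos: [0.5951, -0.3516, 0.0314]
tcp_rot: [-2.226, 0.082, 2.075]
wrist_force: [-0.0, 0.5, 0.6]
grip_width: 0.0851
```

```bash
python3 -c "
from h import *
env.get_image('top');st();save('wrist','w29')"; python3 mw.py w29; python3 -c "
from h import *
go(.594,-.3517,-.0057,-96.1)"
```

```text
{'time': 42.45, 'ee_pos': [0.5955, -0.3521, 0.0322], 'tcp_rot': [-2.2275, 0.0837, 2.0742], 'wrist_force': [0.293, -0.3629, 0.0904], 'grip_width': 0.0849, 'joints': [0.6152, 0.6857, -0.1707, 1.6762, 0.0763, 0.7358, -1.248]}
[[ 0.073 -0.106 -0.992]
 [ 0.026 -0.994  0.108]
 [-0.997 -0.033 -0.069]]
div x 0.5940 y -0.3512  93x67 ang -5.9 px [263. 232.]
cur [ 0.5956 -0.3524  0.0325] yang -96.10 F [ 0.3 -1.  -0.3] w 0.0853 t 42.5
  -> translation [0.038, 0.0008, 0.0043] turn 0.0000 rows 0.8
```

View pics/w29.png

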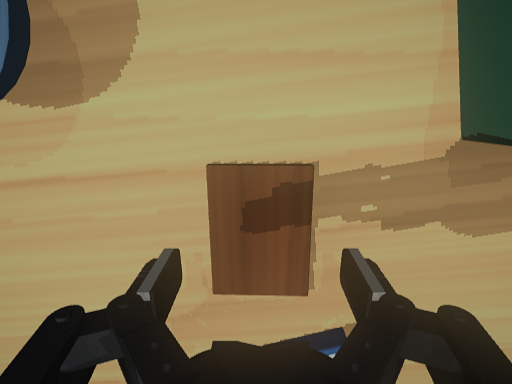

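Request:
{"fn": "move_arm", "kwargs": {
  "commands": [
    {"translation": [0.016, 0.0005, 0.002], "turn": 0},
    {"translation": [0.03, 0.0005, 0.0038], "turn": 0},
    {"translation": [0.038, 0.0005, 0.0045], "turn": 0},
    {"translation": [0.038, 0.0005, 0.0045], "turn": 0},
    {"translation": [0.038, 0.0005, 0.0045], "turn": 0}
  ]
}}

```text
time: 43.0
ee_pos: [0.5937, -0.3513, -0.0063]
tcp_rot: [-2.227, 0.084, 2.074]
wrist_force: [0.1, -0.3, -0.2]
grip_width: 0.0853
```

Request:
{"fn": "move_arm", "kwargs": {
  "commands": [
    {"translation": [0, 0, 0], "turn": 0},
    {"translation": [0, 0, 0], "turn": 0},
    {"translation": [0, 0, 0], "turn": 0}
  ],
  "hand": 0.05,
  "newtons": 40
}}

```text
time: 43.3
ee_pos: [0.5944, -0.3527, -0.0049]
tcp_rot: [-2.23, 0.087, 2.072]
wrist_force: [-1.9, -1.3, 4.2]
grip_width: 0.0661
```

```bash
python3 -c "
from h import *
st();save('wrist','w30');go(.5305,.2041,.17,-102.3)
f=np.load('pics/w30.npz');K,T=campose('wrist',f)
print(plane(K,T,[(261,174),(261,331)],.006).round(4))"
```

```text
{'time': 43.3, 'ee_pos': [0.5944, -0.3527, -0.0049], 'tcp_rot': [-2.2304, 0.0868, 2.0725], 'wrist_force': [-1.8809, -1.2548, 4.1898], 'grip_width': 0.0661, 'joints': [0.6113, 0.7326, -0.1633, 1.6922, 0.0855, 0.6703, -1.2519]}
[[ 0.075 -0.107 -0.991]
 [ 0.023 -0.994  0.109]
 [-0.997 -0.031 -0.072]]
cur [ 0.5944 -0.3527 -0.0049] yang -96.12 F [-1.3 -1.5  5.5] w 0.0668 t 43.4
  -> translation [-0.1661, -0.552, 0.1113] turn 0.1078 rows 11.7
[[ 0.6399 -0.3586  0.006 ]
 [ 0.5477 -0.3488  0.006 ]]
```

View pics/w30.png

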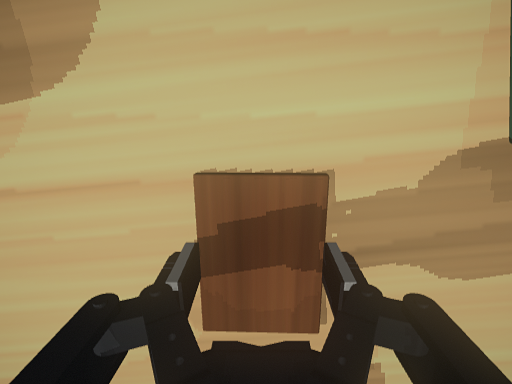

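Request:
{"fn": "move_arm", "kwargs": {
  "commands": [
    {"translation": [-0.03, 0, 0], "turn": 0},
    {"translation": [-0.075, 0, 0.003], "turn": 0},
    {"translation": [-0.12, -0.015, 0.006], "turn": 0},
    {"translation": [-0.155, -0.045, 0.012], "turn": 0.01},
    {"translation": [-0.166, -0.09, 0.02], "turn": 0.02},
    {"translation": [-0.166, -0.135, 0.03], "turn": 0.03},
    {"translation": [-0.166, -0.18, 0.04], "turn": 0.04},
    {"translation": [-0.166, -0.225, 0.048], "turn": 0.05},
    {"translation": [-0.166, -0.265, 0.056], "turn": 0.06},
    {"translation": [-0.166, -0.3, 0.063], "turn": 0.07}
  ]
}}

```text
time: 44.35
ee_pos: [0.5508, -0.0486, 0.1655]
tcp_rot: [-2.19, 0.154, 2.038]
wrist_force: [0.6, 0.1, -0.8]
grip_width: 0.0663
```

```bash
python3 -c "
from h import *
env.get_image('top');env.get_image('top');st();go(.5301,.2042,.17,-102.3)"
```

```text
{'time': 44.45, 'ee_pos': [0.5508, -0.0444, 0.1656], 'tcp_rot': [-2.193, 0.1427, 2.0412], 'wrist_force': [-0.0608, 0.5923, -0.4203], 'grip_width': 0.0665, 'joints': [0.2279, 0.3213, -0.2542, 1.9364, 0.0725, 0.8204, -1.7971]}
[[ 0.074 -0.166 -0.983]
 [ 0.027 -0.985  0.168]
 [-0.997 -0.039 -0.068]]
cur [ 0.5508 -0.0444  0.1656] yang -99.55 F [-0.1  0.6 -0.4] w 0.0665 t 44.5
  -> translation [0.0009, -0.2417, 0.0618] turn 0.0481 rows 5.0
```

Request:
{"fn": "move_arm", "kwargs": {
  "commands": [
    {"translation": [0, -0.045, 0.011], "turn": 0.01},
    {"translation": [0, -0.09, 0.023], "turn": 0.03},
    {"translation": [0, -0.135, 0.035], "turn": 0.048},
    {"translation": [0, -0.18, 0.046], "turn": 0.048},
    {"translation": [0, -0.22, 0.056], "turn": 0.048},
    {"translation": [0.001, -0.2417, 0.0618], "turn": 0.048},
    {"translation": [0.02, -0.2417, 0.063], "turn": 0.048},
    {"translation": [0.03, -0.2417, 0.064], "turn": 0.048},
    {"translation": [0.03, -0.2417, 0.064], "turn": 0.048},
    {"translation": [0.03, -0.2417, 0.064], "turn": 0.048}
  ]
}}

```text
time: 45.45
ee_pos: [0.5303, 0.2043, 0.1407]
tcp_rot: [-2.164, 0.192, 2.016]
wrist_force: [0.3, 0.1, -0.6]
grip_width: 0.0663
```

```bash
python3 -c "
from h import *
env.get_image('top');st();save('wrist','w31');go(.5301,.2042,.087,-102.3)"
```

```text
{'time': 45.5, 'ee_pos': [0.5306, 0.2045, 0.1412], 'tcp_rot': [-2.1643, 0.1915, 2.0148], 'wrist_force': [0.1115, 0.6152, -0.4906], 'grip_width': 0.0659, 'joints': [-0.2014, 0.378, -0.3065, 1.926, 0.1738, 0.7823, -2.3905]}
[[ 0.074 -0.214 -0.974]
 [ 0.027 -0.976  0.217]
 [-0.997 -0.042 -0.067]]
cur [0.5308 0.2047 0.1414] yang -102.38 F [ 0.4 -0.1  0.6] w 0.0660 t 45.5
  -> translation [0.0542, 0.0029, 0.0042] turn -0.0014 rows 1.1
```

View pics/w31.png

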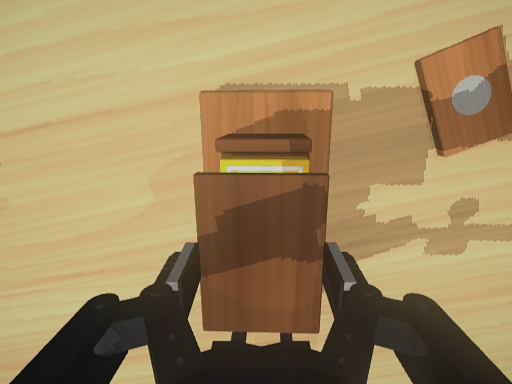

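Request:
{"fn": "move_arm", "kwargs": {
  "commands": [
    {"translation": [0.02, 0.0029, 0.002], "turn": 0},
    {"translation": [0.04, 0.0029, 0.0035], "turn": 0},
    {"translation": [0.05, 0.0029, 0.0042], "turn": 0},
    {"translation": [0.054, 0.0029, 0.0042], "turn": 0},
    {"translation": [0.0545, 0.0029, 0.0042], "turn": 0},
    {"translation": [0.0545, 0.0029, 0.0042], "turn": 0}
  ]
}}

```text
time: 46.15
ee_pos: [0.5307, 0.2045, 0.0875]
tcp_rot: [-2.166, 0.19, 2.012]
wrist_force: [-0.2, 0.2, -0.8]
grip_width: 0.0658
```

Request:
{"fn": "move_arm", "kwargs": {
  "commands": [
    {"translation": [0, 0, 0], "turn": 0},
    {"translation": [0, 0, 0], "turn": 0},
    {"translation": [0, 0, 0], "turn": 0}
  ],
  "hand": 0.085
}}

```text
time: 46.45
ee_pos: [0.5311, 0.2046, 0.088]
tcp_rot: [-2.166, 0.19, 2.011]
wrist_force: [-0.5, 0.4, -0.9]
grip_width: 0.0849
```

Request:
{"fn": "move_arm", "kwargs": {
  "commands": [
    {"translation": [-0.03, 0, 0], "turn": 0},
    {"translation": [-0.07, 0, 0], "turn": 0},
    {"translation": [-0.1, 0, 0], "turn": 0},
    {"translation": [-0.11, 0.01, 0], "turn": 0},
    {"translation": [-0.11, 0.02, 0], "turn": 0},
    {"translation": [-0.11, 0.02, 0], "turn": 0},
    {"translation": [-0.11, 0.02, 0], "turn": 0}
  ]
}}

```text
time: 47.15
ee_pos: [0.5173, 0.1809, 0.1949]
tcp_rot: [-2.163, 0.193, 2.015]
wrist_force: [0.3, 1.0, 1.1]
grip_width: 0.085
```

```bash
python3 -c "
from h import *
st();save('wrist','w32');inpocket('w32','div',.097);go(.4617,-.3808,.16,-78.2)"
```

```text
{'time': 47.15, 'ee_pos': [0.5173, 0.1809, 0.1949], 'tcp_rot': [-2.1634, 0.1926, 2.0145], 'wrist_force': [0.2927, 1.0156, 1.089], 'grip_width': 0.085, 'joints': [-0.1483, 0.2823, -0.3223, 1.9182, 0.1255, 0.8799, -2.3211]}
[[ 0.074 -0.215 -0.974]
 [ 0.027 -0.976  0.218]
 [-0.997 -0.042 -0.066]]
div in press: x -3.6 y 3.8 mm 116x68 ang 0.8 px [243. 179.]
cur [0.5175 0.1815 0.1951] yang -102.41 F [ 0.4  0.  -0.8] w 0.0851 t 47.2
  -> translation [0.0154, 0.5622, -0.0654] turn -0.4226 rows 11.3
```

View pics/w32.png

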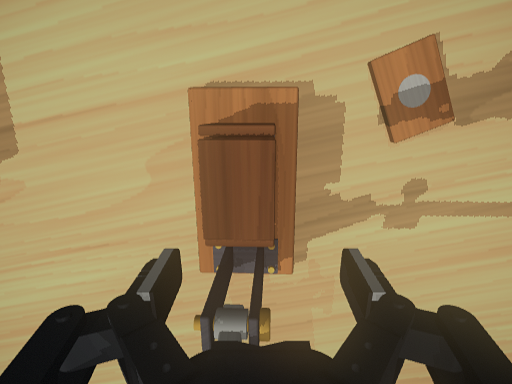

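```bash
python3 -c "
from h import *
f=np.load('pics/w32.npz');K,T=campose('wrist',f);P=plane(K,T,[(200,138),(275,138),(274,246),(204,246)],.097)[:,:2]
print(((P-PC)@np.c_[PU,PV]*1e3).round(1))
cv2.imwrite('pics/w32c.png',cv2.resize(f['im'][110:260,180:300,::-1],None,fx=4,fy=4,interpolation=cv2.INTER_CUBIC))"
```

```text
[[-48.1 -30.5]
 [-48.2  34.4]
 [ 52.9  34.6]
 [ 54.2 -32.7]]
```

View pics/w32c.png

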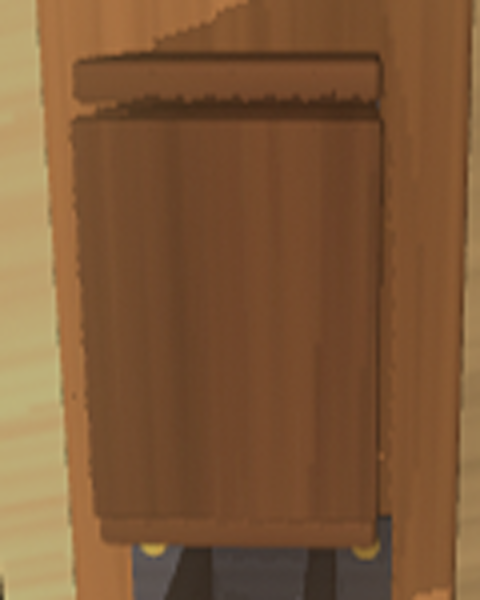

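Request:
{"fn": "move_arm", "kwargs": {
  "commands": [
    {"translation": [0, 0.045, -0.015], "turn": -0.04},
    {"translation": [0, 0.09, -0.025], "turn": -0.08},
    {"translation": [0, 0.135, -0.03], "turn": -0.12},
    {"translation": [0, 0.18, -0.035], "turn": -0.16},
    {"translation": [0, 0.225, -0.04], "turn": -0.2},
    {"translation": [0, 0.27, -0.045], "turn": -0.24},
    {"translation": [0, 0.315, -0.05], "turn": -0.28},
    {"translation": [0, 0.36, -0.055], "turn": -0.32},
    {"translation": [0, 0.38, -0.06], "turn": -0.34},
    {"translation": [0, 0.38, -0.06], "turn": -0.34}
  ]
}}

```text
time: 48.2
ee_pos: [0.4934, -0.2061, 0.1814]
tcp_rot: [2.251, 0.15, -2.09]
wrist_force: [0.8, 0.9, 0.1]
grip_width: 0.0849
```

```bash
python3 -c "
from h import *
env.get_image('top');env.get_image('top');st();go(.4617,-.3808,.14,-78.2)"
```

```text
{'time': 48.3, 'ee_pos': [0.4942, -0.2015, 0.1818], 'tcp_rot': [2.2494, 0.1589, -2.0874], 'wrist_force': [-0.1057, 0.4897, 0.4553], 'grip_width': 0.085, 'joints': [0.5091, 0.2761, -0.2051, 1.9532, 0.0073, 0.8574, -1.1403]}
[[ 0.073  0.122 -0.99 ]
 [ 0.029 -0.992 -0.12 ]
 [-0.997 -0.02  -0.076]]
cur [ 0.4942 -0.2015  0.1818] yang -82.98 F [-0.1  0.5  0.5] w 0.0850 t 48.3
  -> translation [0.0341, 0.1748, 0.057] turn -0.0834 rows 3.7
```

Request:
{"fn": "move_arm", "kwargs": {
  "commands": [
    {"translation": [0.01, 0.045, 0.015], "turn": -0.03},
    {"translation": [0.02, 0.09, 0.03], "turn": -0.06},
    {"translation": [0.03, 0.135, 0.045], "turn": -0.083},
    {"translation": [0.034, 0.165, 0.054], "turn": -0.083},
    {"translation": [0.034, 0.175, 0.057], "turn": -0.083},
    {"translation": [0.034, 0.175, 0.057], "turn": -0.083},
    {"translation": [0.034, 0.175, 0.057], "turn": -0.083}
  ]
}}

```text
time: 49.0
ee_pos: [0.4632, -0.3781, 0.1402]
tcp_rot: [2.201, 0.247, -2.039]
wrist_force: [0.1, -0.1, -0.4]
grip_width: 0.0851
```

```bash
python3 -c "
from h import *
env.get_image('top');env.get_image('top');st();save('wrist','w33')"; python3 mw.py w33; python3 -c "
from h import *
go(.4617,-.3808,.03,-78.2)"
```

```text
{'time': 49.1, 'ee_pos': [0.4631, -0.3782, 0.1405], 'tcp_rot': [2.201, 0.2462, -2.0382], 'wrist_force': [0.4029, 0.4223, 0.8927], 'grip_width': 0.085, 'joints': [0.7674, 0.4267, -0.1539, 1.8361, -0.0056, 0.8415, -0.7297]}
[[ 0.073  0.208 -0.975]
 [ 0.03  -0.978 -0.206]
 [-0.997 -0.014 -0.078]]
blu x 0.4617 y -0.3818  87x62 ang 11.7 px [265. 193.]
cur [ 0.4629 -0.3786  0.1406] yang -78.02 F [-0.   0.8  0.5] w 0.0848 t 49.1
  -> translation [0.1101, 0.0035, 0.0103] turn 0.0032 rows 2.2
```

View pics/w33.png

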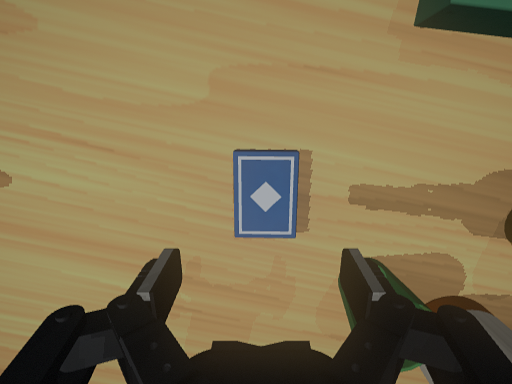

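```bash
python3 -c "
from h import *
f=np.load('pics/top0.npz');K,T=campose('top');im=f['im']
h=cv2.cvtColor(im,cv2.COLOR_RGB2HSV).astype(int);m=COL['grn'](h[...,0],h[...,1],h[...,2]);m[:235]=0;m[285:]=0;m[:,:370]=0;m[:,430:]=0
ys,xs=np.nonzero(m);print(xs.min(),xs.max(),ys.min(),ys.max());print(plane(K,T,[(xs.min(),ys.min()),(xs.max(),ys.max()),(xs.mean(),ys.mean())],.045).round(3))
go(.4617,-.3815,.03,-78.3)"
```

```text
384 413 247 268
[[ 0.414 -0.474  0.045]
 [ 0.353 -0.561  0.045]
 [ 0.385 -0.52   0.045]]
cur [ 0.4629 -0.3786  0.1406] yang -78.02 F [-0.   0.8  0.5] w 0.0848 t 49.1
  -> translation [0.11, 0.0041, 0.0104] turn 0.0050 rows 2.2
```

Request:
{"fn": "move_arm", "kwargs": {
  "commands": [
    {"translation": [0.04, 0.0041, 0.004], "turn": 0.005},
    {"translation": [0.08, 0.0041, 0.008], "turn": 0.005},
    {"translation": [0.1, 0.0041, 0.01], "turn": 0.005},
    {"translation": [0.11, 0.0041, 0.0104], "turn": 0.005},
    {"translation": [0.11, 0.0041, 0.0104], "turn": 0.005},
    {"translation": [0.11, 0.0041, 0.0104], "turn": 0.005}
  ]
}}

```text
time: 49.75
ee_pos: [0.4629, -0.3815, 0.0312]
tcp_rot: [2.204, 0.24, -2.038]
wrist_force: [0.5, 0.2, -0.1]
grip_width: 0.0854
```

```bash
python3 -c "
from h import *
st();go(.4617,-.3815,-.001,-78.3)"
```

```text
{'time': 49.75, 'ee_pos': [0.4629, -0.3815, 0.0312], 'tcp_rot': [2.2045, 0.24, -2.0384], 'wrist_force': [0.5432, 0.2005, -0.0675], 'grip_width': 0.0854, 'joints': [0.7602, 0.5757, -0.1413, 1.9014, 0.0147, 0.6259, -0.735]}
[[ 0.075  0.204 -0.976]
 [ 0.029 -0.979 -0.202]
 [-0.997 -0.013 -0.079]]
cur [ 0.4629 -0.3815  0.0312] yang -78.25 F [ 0.5  0.2 -0.1] w 0.0854 t 49.8
  -> translation [0.0321, 0.0001, 0.0037] turn 0.0008 rows 0.6
```

Request:
{"fn": "move_arm", "kwargs": {
  "commands": [
    {"translation": [0.016, 0.0001, 0.002], "turn": 0},
    {"translation": [0.027, 0.0001, 0.003], "turn": 0},
    {"translation": [0.0325, 0.0001, 0.0037], "turn": 0},
    {"translation": [0.0325, 0.0001, 0.0037], "turn": 0},
    {"translation": [0.0325, 0.0001, 0.0037], "turn": 0}
  ]
}}

```text
time: 50.25
ee_pos: [0.462, -0.3817, -0.001]
tcp_rot: [2.205, 0.239, -2.038]
wrist_force: [0.6, 0.2, -0.1]
grip_width: 0.0851
```

Request:
{"fn": "move_arm", "kwargs": {
  "commands": [
    {"translation": [0, 0, 0], "turn": 0},
    {"translation": [0, 0, 0], "turn": 0},
    {"translation": [0, 0, 0], "turn": 0},
    {"translation": [0, 0, 0], "turn": 0}
  ],
  "hand": 0.045,
  "newtons": 50
}}

```text
time: 50.65
ee_pos: [0.4626, -0.3822, -0.0]
tcp_rot: [2.206, 0.238, -2.036]
wrist_force: [-1.2, 0.7, 5.8]
grip_width: 0.0628
```

```bash
python3 -c "
from h import *
st();save('wrist','w34');go(.5303,.2041,.18,-102.3)"
```

```text
{'time': 50.65, 'ee_pos': [0.4626, -0.3822, -0.0], 'tcp_rot': [2.2056, 0.2379, -2.0359], 'wrist_force': [-1.224, 0.7207, 5.7835], 'grip_width': 0.0628, 'joints': [0.7575, 0.6231, -0.1366, 1.9135, 0.0211, 0.5643, -0.7359]}
[[ 0.077  0.203 -0.976]
 [ 0.027 -0.979 -0.202]
 [-0.997 -0.011 -0.081]]
cur [ 4.626e-01 -3.822e-01 -1.000e-04] yang -78.27 F [-0.5 -0.2  6.5] w 0.0625 t 50.7
  -> translation [-0.1583, -0.5622, -0.199] turn 0.4194 rows 12.3
```

View pics/w34.png

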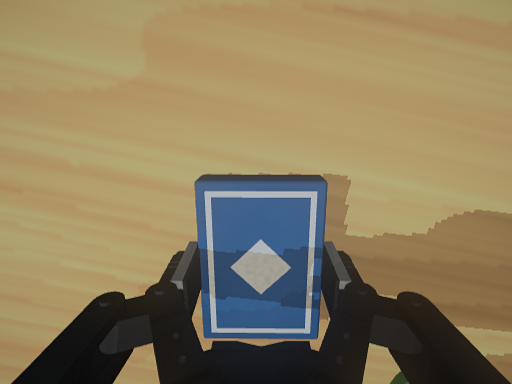

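Request:
{"fn": "move_arm", "kwargs": {
  "commands": [
    {"translation": [-0.03, 0, 0], "turn": 0},
    {"translation": [-0.075, 0, 0], "turn": 0},
    {"translation": [-0.12, -0.015, -0.005], "turn": 0.01},
    {"translation": [-0.15, -0.045, -0.015], "turn": 0.04},
    {"translation": [-0.158, -0.09, -0.03], "turn": 0.08},
    {"translation": [-0.158, -0.135, -0.045], "turn": 0.12},
    {"translation": [-0.158, -0.18, -0.062], "turn": 0.16},
    {"translation": [-0.158, -0.22, -0.077], "turn": 0.2},
    {"translation": [-0.158, -0.255, -0.09], "turn": 0.23},
    {"translation": [-0.158, -0.265, -0.094], "turn": 0.24}
  ]
}}

```text
time: 51.7
ee_pos: [0.4883, -0.1029, 0.168]
tcp_rot: [-2.274, -0.002, 2.106]
wrist_force: [-0.5, -0.8, -2.2]
grip_width: 0.0627
```

```bash
python3 -c "
from h import *
env.get_image('top');env.get_image('top');st();go(.5303,.2041,.18,-102.3)"
```

```text
{'time': 51.8, 'ee_pos': [0.4883, -0.1055, 0.1679], 'tcp_rot': [-2.2735, 0.0013, 2.1062], 'wrist_force': [0.1358, 0.1832, -0.2665], 'grip_width': 0.0626, 'joints': [0.3394, 0.2353, -0.2161, 2.0482, 0.0169, 0.791, -1.4821]}
[[ 0.077 -0.029 -0.997]
 [ 0.028 -0.999  0.032]
 [-0.997 -0.031 -0.076]]
cur [ 0.4883 -0.1055  0.1679] yang -91.69 F [ 0.1  0.2 -0.3] w 0.0626 t 51.8
  -> translation [-0.0001, -0.3109, -0.033] turn 0.1852 rows 6.3
```

Request:
{"fn": "move_arm", "kwargs": {
  "commands": [
    {"translation": [0, -0.045, -0.005], "turn": 0.03},
    {"translation": [0, -0.09, -0.01], "turn": 0.06},
    {"translation": [0, -0.135, -0.015], "turn": 0.09},
    {"translation": [0, -0.18, -0.02], "turn": 0.12},
    {"translation": [0, -0.225, -0.025], "turn": 0.15},
    {"translation": [0, -0.27, -0.03], "turn": 0.18},
    {"translation": [0, -0.3, -0.033], "turn": 0.185},
    {"translation": [0, -0.311, -0.033], "turn": 0.185},
    {"translation": [0.015, -0.311, -0.033], "turn": 0.185},
    {"translation": [0.015, -0.311, -0.033], "turn": 0.185}
  ]
}}

```text
time: 52.8
ee_pos: [0.5306, 0.2019, 0.1627]
tcp_rot: [-2.164, 0.194, 2.018]
wrist_force: [-0.3, -0.5, -1.8]
grip_width: 0.0628
```

```bash
python3 -c "
from h import *
env.get_image('top');env.get_image('top');st();save('wrist','w35');go(.5303,.2041,.0985,-102.3)"
```

```text
{'time': 52.9, 'ee_pos': [0.5316, 0.2022, 0.1644], 'tcp_rot': [-2.1651, 0.1929, 2.0134], 'wrist_force': [0.3038, -0.5261, -0.4138], 'grip_width': 0.0626, 'joints': [-0.203, 0.3476, -0.2971, 1.9057, 0.1512, 0.8286, -2.3668]}
[[ 0.075 -0.215 -0.974]
 [ 0.026 -0.976  0.218]
 [-0.997 -0.042 -0.068]]
cur [0.5318 0.2027 0.1649] yang -102.42 F [-0.4  0.4 -0.3] w 0.0625 t 53.0
  -> translation [0.0661, 0.0018, 0.0064] turn -0.0021 rows 1.3
```

View pics/w35.png

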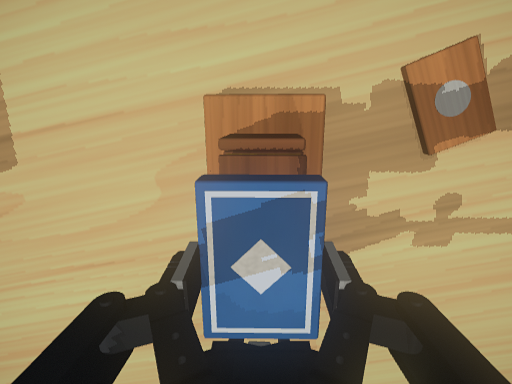

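Request:
{"fn": "move_arm", "kwargs": {
  "commands": [
    {"translation": [0.02, 0.0018, 0.003], "turn": -0.002},
    {"translation": [0.04, 0.0018, 0.005], "turn": -0.002},
    {"translation": [0.056, 0.0018, 0.0064], "turn": -0.002},
    {"translation": [0.063, 0.0018, 0.0064], "turn": -0.002},
    {"translation": [0.065, 0.0018, 0.0064], "turn": -0.002},
    {"translation": [0.065, 0.0018, 0.0064], "turn": -0.002}
  ]
}}

```text
time: 53.55
ee_pos: [0.5308, 0.2038, 0.1002]
tcp_rot: [-2.167, 0.19, 2.012]
wrist_force: [-0.1, 0.3, -1.6]
grip_width: 0.0628
```

```bash
python3 -c "
from h import *
st();go(.5303,.2041,.098,-102.3)"
```

```text
{'time': 53.55, 'ee_pos': [0.5308, 0.2038, 0.1002], 'tcp_rot': [-2.1675, 0.1902, 2.0117], 'wrist_force': [-0.1413, 0.303, -1.6269], 'grip_width': 0.0628, 'joints': [-0.2273, 0.4295, -0.2762, 1.9618, 0.1966, 0.6923, -2.4097]}
[[ 0.077 -0.214 -0.974]
 [ 0.027 -0.976  0.216]
 [-0.997 -0.043 -0.07 ]]
cur [0.5308 0.2038 0.1002] yang -102.35 F [-0.1  0.3 -1.6] w 0.0628 t 53.5
  -> translation [0.0022, -0.0001, 0.0007] turn -0.0008 rows 0.0
```

Request:
{"fn": "move_arm", "kwargs": {
  "commands": [
    {"translation": [0.0015, 0, 0.0007], "turn": 0},
    {"translation": [0.0022, 0, 0.0007], "turn": 0},
    {"translation": [0.0022, 0, 0.0007], "turn": 0}
  ]
}}

```text
time: 53.85
ee_pos: [0.5305, 0.2041, 0.0984]
tcp_rot: [-2.168, 0.19, 2.011]
wrist_force: [-0.3, 0.3, -1.3]
grip_width: 0.0623
```

Request:
{"fn": "move_arm", "kwargs": {
  "commands": [
    {"translation": [0, 0, 0], "turn": 0},
    {"translation": [0, 0, 0], "turn": 0},
    {"translation": [0, 0, 0], "turn": 0}
  ],
  "hand": 0.085
}}

```text
time: 54.15
ee_pos: [0.5307, 0.2042, 0.0987]
tcp_rot: [-2.168, 0.19, 2.01]
wrist_force: [-0.4, -0.1, 0.2]
grip_width: 0.085
```

Request:
{"fn": "move_arm", "kwargs": {
  "commands": [
    {"translation": [-0.03, 0, 0], "turn": 0},
    {"translation": [-0.07, 0, 0], "turn": 0},
    {"translation": [-0.1, 0, 0], "turn": 0},
    {"translation": [-0.11, 0.01, 0], "turn": 0},
    {"translation": [-0.11, 0.02, 0], "turn": 0},
    {"translation": [-0.11, 0.02, 0], "turn": 0},
    {"translation": [-0.11, 0.02, 0], "turn": 0}
  ]
}}

```text
time: 54.85
ee_pos: [0.5169, 0.1806, 0.2056]
tcp_rot: [-2.166, 0.192, 2.013]
wrist_force: [0.3, 1.4, -0.3]
grip_width: 0.0849
```

```bash
python3 -c "
from h import *
st();save('wrist','w36');inpocket('w36','blu',.115);go(.5806,.005,.15,-80.1)";python3 mw.py w36
```

```text
{'time': 54.85, 'ee_pos': [0.5169, 0.1806, 0.2056], 'tcp_rot': [-2.1656, 0.1924, 2.0133], 'wrist_force': [0.3066, 1.3726, -0.3204], 'grip_width': 0.0849, 'joints': [-0.1596, 0.2674, -0.3073, 1.9092, 0.1142, 0.9002, -2.31]}
[[ 0.076 -0.215 -0.974]
 [ 0.026 -0.976  0.217]
 [-0.997 -0.042 -0.068]]
blu in press: x -0.7 y 1.5 mm 89x62 ang 0.1 px [237. 190.]
cur [0.517  0.1812 0.2057] yang -102.37 F [-0.4 -0.1  0.2] w 0.0851 t 54.9
  -> translation [0.0556, 0.1607, -0.0962] turn -0.3886 rows 3.9
brd x 0.5802 y 0.0071  93x71 ang 9.9 px [408.  91.]
```

View pics/w36.png

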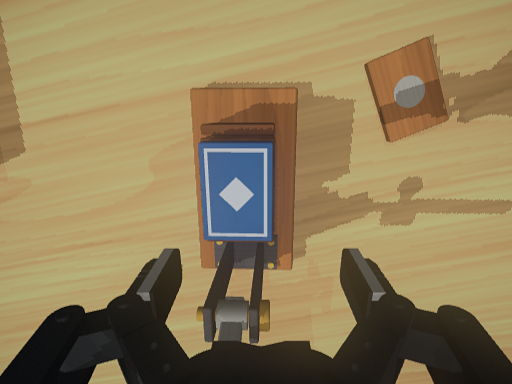

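Blue deck sits square on top (about −0.7, +1.5 mm). Now the pressure board.

Request:
{"fn": "move_arm", "kwargs": {
  "commands": [
    {"translation": [0, 0.045, -0.025], "turn": -0.1},
    {"translation": [0.01, 0.085, -0.05], "turn": -0.2},
    {"translation": [0.03, 0.125, -0.075], "turn": -0.3},
    {"translation": [0.05, 0.155, -0.092], "turn": -0.38},
    {"translation": [0.056, 0.161, -0.096], "turn": -0.389},
    {"translation": [0.056, 0.161, -0.096], "turn": -0.389},
    {"translation": [0.056, 0.161, -0.096], "turn": -0.389}
  ]
}}

```text
time: 55.6
ee_pos: [0.5801, 0.0068, 0.1494]
tcp_rot: [2.222, 0.209, -2.056]
wrist_force: [-0.7, 0.9, 0.2]
grip_width: 0.0848
```

```bash
python3 -c "
from h import *
env.get_image('top');env.get_image('top');st();save('wrist','w37')"; python3 mw.py w37; python3 -c "
from h import *
go(.5806,.005,.03,-80.1)"
```

```text
{'time': 55.7, 'ee_pos': [0.5804, 0.0073, 0.1503], 'tcp_rot': [2.2228, 0.2104, -2.053], 'wrist_force': [-0.5384, 0.3462, 0.124], 'grip_width': 0.0851, 'joints': [0.1595, 0.3835, -0.2945, 1.8903, 0.1239, 0.8066, -1.5887]}
[[ 0.077  0.175 -0.982]
 [ 0.028 -0.985 -0.173]
 [-0.997 -0.014 -0.081]]
brd x 0.5812 y 0.0050  93x67 ang 9.9 px [265. 188.]
cur [0.5804 0.0071 0.1504] yang -79.95 F [-0.2 -1.   0.3] w 0.0850 t 55.8
  -> translation [0.12, 0.0038, 0.0099] turn 0.0026 rows 2.4
```

View pics/w37.png

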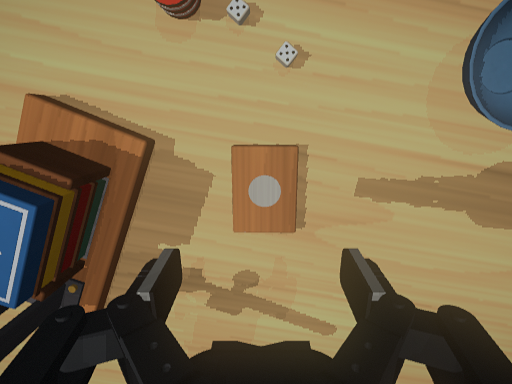

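Request:
{"fn": "move_arm", "kwargs": {
  "commands": [
    {"translation": [0.04, 0.0038, 0.003], "turn": 0.0026},
    {"translation": [0.08, 0.0038, 0.006], "turn": 0.0026},
    {"translation": [0.11, 0.0038, 0.009], "turn": 0.0026},
    {"translation": [0.12, 0.0038, 0.0099], "turn": 0.0026},
    {"translation": [0.12, 0.0038, 0.0099], "turn": 0.0026},
    {"translation": [0.12, 0.0038, 0.0099], "turn": 0.0026}
  ]
}}

```text
time: 56.35
ee_pos: [0.5819, 0.0057, 0.0316]
tcp_rot: [2.227, 0.208, -2.051]
wrist_force: [-0.2, 0.8, -0.4]
grip_width: 0.0848
```

```bash
python3 -c "
from h import *
st();go(.5812,.005,-.003,-80.1)"
```

```text
{'time': 56.35, 'ee_pos': [0.5819, 0.0057, 0.0316], 'tcp_rot': [2.227, 0.2083, -2.0506], 'wrist_force': [-0.2266, 0.8367, -0.4181], 'grip_width': 0.0848, 'joints': [0.1179, 0.5485, -0.2449, 1.9693, 0.1987, 0.5634, -1.6489]}
[[ 0.08   0.173 -0.982]
 [ 0.028 -0.985 -0.171]
 [-0.996 -0.014 -0.084]]
cur [0.5819 0.0057 0.0316] yang -80.05 F [-0.2  0.8 -0.4] w 0.0848 t 56.4
  -> translation [0.0344, 0.001, 0.0037] turn 0.0009 rows 0.7
```

Request:
{"fn": "move_arm", "kwargs": {
  "commands": [
    {"translation": [0.016, 0.001, 0.002], "turn": 0.001},
    {"translation": [0.028, 0.001, 0.003], "turn": 0.001},
    {"translation": [0.0345, 0.001, 0.0037], "turn": 0.001},
    {"translation": [0.0345, 0.001, 0.0037], "turn": 0.001},
    {"translation": [0.0345, 0.001, 0.0037], "turn": 0.001}
  ]
}}

```text
time: 56.85
ee_pos: [0.5815, 0.0051, -0.0028]
tcp_rot: [2.228, 0.207, -2.051]
wrist_force: [0.2, 1.6, 0.8]
grip_width: 0.0849
```

Request:
{"fn": "move_arm", "kwargs": {
  "commands": [
    {"translation": [0, 0, 0], "turn": 0},
    {"translation": [0, 0, 0], "turn": 0},
    {"translation": [0, 0, 0], "turn": 0},
    {"translation": [0, 0, 0], "turn": 0}
  ],
  "hand": 0.05,
  "newtons": 50
}}

```text
time: 57.25
ee_pos: [0.5822, 0.0052, -0.0017]
tcp_rot: [2.23, 0.207, -2.049]
wrist_force: [-0.7, -0.4, 5.4]
grip_width: 0.0664
```

```bash
python3 -c "
from h import *
st();save('wrist','w38');go(.5303,.2041,.19,-102.3)"
```

```text
{'time': 57.25, 'ee_pos': [0.5822, 0.0052, -0.0017], 'tcp_rot': [2.2297, 0.2071, -2.0487], 'wrist_force': [-0.7273, -0.3795, 5.4249], 'grip_width': 0.0664, 'joints': [0.1016, 0.6004, -0.2235, 1.9827, 0.2198, 0.4956, -1.6669]}
[[ 0.082  0.172 -0.982]
 [ 0.028 -0.985 -0.17 ]
 [-0.996 -0.014 -0.086]]
cur [ 0.5822  0.0052 -0.0017] yang -80.11 F [-1.2  0.3  5.9] w 0.0660 t 57.3
  -> translation [-0.1896, -0.2075, 0.0007] turn 0.3873 rows 5.6
```

View pics/w38.png

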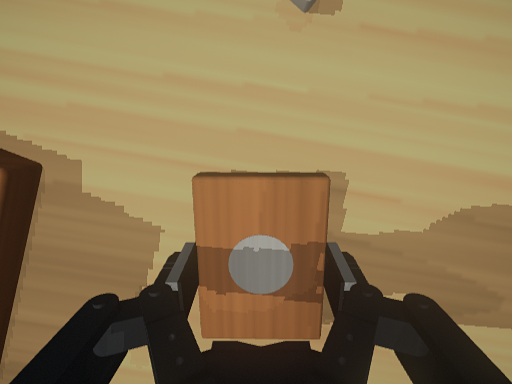

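Request:
{"fn": "move_arm", "kwargs": {
  "commands": [
    {"translation": [-0.03, 0, 0], "turn": 0},
    {"translation": [-0.075, 0, 0], "turn": 0},
    {"translation": [-0.12, 0, 0], "turn": 0.02},
    {"translation": [-0.16, -0.02, 0], "turn": 0.08},
    {"translation": [-0.188, -0.055, 0], "turn": 0.16},
    {"translation": [-0.19, -0.1, 0], "turn": 0.24},
    {"translation": [-0.19, -0.145, 0], "turn": 0.32},
    {"translation": [-0.19, -0.185, 0], "turn": 0.38},
    {"translation": [-0.19, -0.207, 0], "turn": 0.387},
    {"translation": [-0.19, -0.207, 0], "turn": 0.387}
  ]
}}

```text
time: 58.3
ee_pos: [0.5295, 0.2086, 0.1908]
tcp_rot: [-2.175, 0.176, 2.01]
wrist_force: [0.2, -0.3, -0.3]
grip_width: 0.067
```

```bash
python3 -c "
from h import *
env.get_image('top');env.get_image('top');st();save('wrist','w39');go(.5301,.2041,.118,-102.3)"
```

```text
{'time': 58.4, 'ee_pos': [0.5308, 0.2037, 0.1903], 'tcp_rot': [-2.1733, 0.1861, 2.0083], 'wrist_force': [-0.2035, -0.5747, -0.8398], 'grip_width': 0.066, 'joints': [-0.209, 0.3135, -0.2913, 1.8849, 0.1333, 0.8742, -2.3491]}
[[ 0.082 -0.21  -0.974]
 [ 0.028 -0.977  0.213]
 [-0.996 -0.044 -0.074]]
cur [0.5312 0.2025 0.1902] yang -102.28 F [ 0.1 -0.8 -0.1] w 0.0665 t 58.5
  -> translation [0.0719, 0.0019, 0.0067] turn 0.0004 rows 1.4
```

View pics/w39.png

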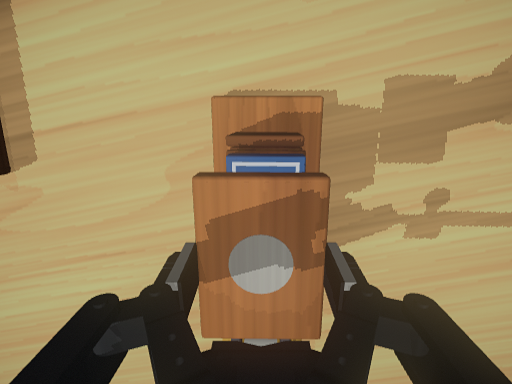

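Request:
{"fn": "move_arm", "kwargs": {
  "commands": [
    {"translation": [0.03, 0.0019, 0.003], "turn": 0},
    {"translation": [0.055, 0.0019, 0.005], "turn": 0},
    {"translation": [0.068, 0.0019, 0.0067], "turn": 0},
    {"translation": [0.072, 0.0019, 0.0067], "turn": 0},
    {"translation": [0.072, 0.0019, 0.0067], "turn": 0},
    {"translation": [0.072, 0.0019, 0.0067], "turn": 0}
  ]
}}

```text
time: 59.05
ee_pos: [0.5311, 0.2041, 0.119]
tcp_rot: [-2.174, 0.188, 2.005]
wrist_force: [-0.2, -0.2, -0.6]
grip_width: 0.0663
```

```bash
python3 -c "
from h import *
st();go(.5301,.2041,.1145,-102.3)"
```

```text
{'time': 59.05, 'ee_pos': [0.5311, 0.2041, 0.119], 'tcp_rot': [-2.1735, 0.1883, 2.0045], 'wrist_force': [-0.2056, -0.159, -0.5545], 'grip_width': 0.0663, 'joints': [-0.2308, 0.4007, -0.2719, 1.9516, 0.18, 0.7228, -2.3951]}
[[ 0.084 -0.213 -0.973]
 [ 0.028 -0.976  0.216]
 [-0.996 -0.045 -0.076]]
cur [0.5311 0.2041 0.119 ] yang -102.30 F [-0.2 -0.2 -0.6] w 0.0663 t 59.0
  -> translation [0.0044, 0.0004, 0.0013] turn -0.0001 rows 0.1
```

Request:
{"fn": "move_arm", "kwargs": {
  "commands": [
    {"translation": [0.0025, 0.0004, 0.0013], "turn": 0},
    {"translation": [0.0044, 0.0004, 0.0013], "turn": 0},
    {"translation": [0.0047, 0.0004, 0.0013], "turn": 0},
    {"translation": [0.0047, 0.0004, 0.0013], "turn": 0}
  ]
}}

```text
time: 59.45
ee_pos: [0.5303, 0.2042, 0.1145]
tcp_rot: [-2.174, 0.188, 2.004]
wrist_force: [-0.3, -0.0, 0.2]
grip_width: 0.0663
```

Request:
{"fn": "move_arm", "kwargs": {
  "commands": [
    {"translation": [0, 0, 0], "turn": 0},
    {"translation": [0, 0, 0], "turn": 0},
    {"translation": [0, 0, 0], "turn": 0}
  ],
  "hand": 0.085
}}

```text
time: 59.75
ee_pos: [0.5303, 0.2043, 0.1146]
tcp_rot: [-2.174, 0.188, 2.004]
wrist_force: [-0.1, -0.3, -0.5]
grip_width: 0.0851
```

Request:
{"fn": "move_arm", "kwargs": {
  "commands": [
    {"translation": [-0.03, 0, 0], "turn": 0},
    {"translation": [-0.07, 0, 0], "turn": 0},
    {"translation": [-0.12, 0, 0], "turn": 0},
    {"translation": [-0.16, 0.01, 0], "turn": 0},
    {"translation": [-0.17, 0.02, 0], "turn": 0},
    {"translation": [-0.17, 0.02, 0], "turn": 0},
    {"translation": [-0.17, 0.02, 0], "turn": 0}
  ]
}}

```text
time: 60.45
ee_pos: [0.5111, 0.1796, 0.2816]
tcp_rot: [-2.172, 0.189, 2.006]
wrist_force: [0.0, 0.2, -0.2]
grip_width: 0.0848
```

```bash
python3 -c "
from h import *
st();save('wrist','w40');save('scene','s40');inpocket('w40','brd',.129)"
```

```text
{'time': 60.45, 'ee_pos': [0.5111, 0.1796, 0.2816], 'tcp_rot': [-2.1723, 0.1894, 2.006], 'wrist_force': [0.0118, 0.155, -0.1831], 'grip_width': 0.0848, 'joints': [-0.1595, 0.1813, -0.3, 1.8302, 0.0746, 1.0529, -2.2744]}
[[ 0.082 -0.213 -0.974]
 [ 0.027 -0.976  0.216]
 [-0.996 -0.044 -0.075]]
brd in press: x -4.7 y 9.2 mm 165x88 ang 0.1 px [255. 171.]
```

View pics/w40.png

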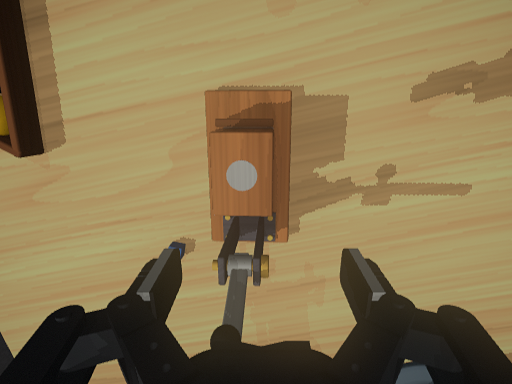

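View pics/s40.png

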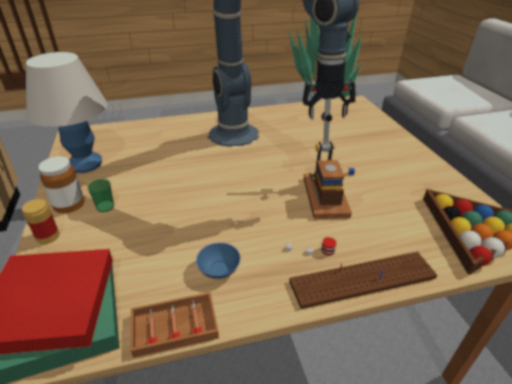

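```bash
python3 -c "
from h import *
f=np.load('pics/w40.npz');K,T=campose('wrist',f);h=cv2.cvtColor(f['im'],cv2.COLOR_RGB2HSV).astype(int)
m=(h[...,1]<45)&(h[...,2]>90);m[:150]=0;m[200:]=0;m[:,:215]=0;m[:,270:]=0;ys,xs=np.nonzero(m)
P=plane(K,T,[(xs.mean(),ys.mean())],.129)[0,:2];print(xs.mean(),ys.mean(),((P-PC)@np.c_[PU,PV]*1e3).round(1))
go(.40,.25,.44,-12.3)"
```

```text
241.44146685472498 175.17489421720734 [0.7 1. ]
cur [0.5109 0.18   0.2809] yang -102.27 F [ 0.2 -1.3 -0.1] w 0.0851 t 60.5
  -> translation [-0.1656, -0.0517, 0.1114] turn -1.5704 rows 10.5
```

Request:
{"fn": "move_arm", "kwargs": {
  "commands": [
    {"translation": [-0.045, 0, 0], "turn": -0.14},
    {"translation": [-0.09, 0, 0], "turn": -0.29},
    {"translation": [-0.135, 0, 0], "turn": -0.44},
    {"translation": [-0.166, -0.01, 0.01], "turn": -0.59},
    {"translation": [-0.166, -0.02, 0.03], "turn": -0.74},
    {"translation": [-0.166, -0.03, 0.05], "turn": -0.89},
    {"translation": [-0.166, -0.04, 0.07], "turn": -1.04},
    {"translation": [-0.166, -0.052, 0.09], "turn": -1.19},
    {"translation": [-0.166, -0.052, 0.111], "turn": -1.34},
    {"translation": [-0.166, -0.052, 0.111], "turn": -1.49}
  ]
}}

```text
time: 61.55
ee_pos: [0.3975, 0.2522, 0.4389]
tcp_rot: [1.478, 1.033, -1.34]
wrist_force: [0.4, -0.1, -0.3]
grip_width: 0.085
```

```bash
python3 -c "
from h import *
env.get_image('top');env.get_image('top');st();save('wrist','w41');go(.381,.28,.312,-12.3)"
```

```text
{'time': 61.65, 'ee_pos': [0.3998, 0.2507, 0.439], 'tcp_rot': [1.4856, 1.027, -1.3469], 'wrist_force': [0.7211, -0.0085, -0.7103], 'grip_width': 0.0851, 'joints': [-0.1922, -0.0134, -0.4626, 1.6858, 0.0215, 1.3897, -0.9531]}
[[ 0.078  0.954 -0.289]
 [ 0.026 -0.292 -0.956]
 [-0.997  0.067 -0.048]]
cur [0.4003 0.2503 0.4391] yang -17.22 F [-0.1 -0.1 -0.1] w 0.0853 t 61.7
  -> translation [0.1259, -0.0358, -0.0166] turn -0.0859 rows 2.6
```

View pics/w41.png

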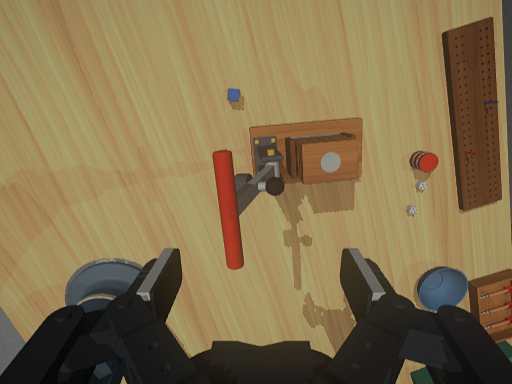

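```bash
python3 -c "
from h import *
f=np.load('pics/w41.npz');im,d=f['im'],f['d'];K,T=campose('wrist',f);h=cv2.cvtColor(im,cv2.COLOR_RGB2HSV).astype(int)
m=COL['red'](h[...,0],h[...,1],h[...,2]);m[:,:190]=0;m[:,260:]=0;m[280:]=0
P=dep(K,T,np.c_[np.nonzero(m)[::-1]],d);print('surf z',np.percentile(P[:,2],[5,50,95]),P.mean(0))
r=rects(im,K,T,m,.325,100)[0];print(r)
c=np.array(r[:2]);a=np.radians(77.7);g=c+.04*np.array([np.cos(a),np.sin(a)]);print(g);go(g[0],g[1],.34,-12.3)"
```

```text
surf z [0.33040456 0.33286434 0.33438067] [0.37262444 0.24726428 0.33447479]
(0.36989263916015624, 0.23793939208984374, 121.76435852050781, 14.986981391906738, 77.12198638916016, array([227.08235294, 208.40784314]))
[0.37841385 0.27702122]
cur [0.4003 0.2503 0.4391] yang -17.22 F [-0.1 -0.1 -0.1] w 0.0853 t 61.7
  -> translation [0.0978, -0.0355, -0.0144] turn -0.0859 rows 2.1
```

Request:
{"fn": "move_arm", "kwargs": {
  "commands": [
    {"translation": [0, -0.02, -0.01], "turn": -0.086},
    {"translation": [0, -0.037, -0.0144], "turn": -0.086},
    {"translation": [0.03, -0.036, -0.0144], "turn": -0.086},
    {"translation": [0.07, -0.0355, -0.0144], "turn": -0.086},
    {"translation": [0.08, -0.0355, -0.0144], "turn": -0.086},
    {"translation": [0.08, -0.0355, -0.0144], "turn": -0.086},
    {"translation": [0.08, -0.0355, -0.0144], "turn": -0.086}
  ]
}}

```text
time: 62.4
ee_pos: [0.3777, 0.2772, 0.3589]
tcp_rot: [1.427, 1.069, -1.289]
wrist_force: [-0.1, -0.4, 0.4]
grip_width: 0.0852
```

```bash
python3 -c "
from h import *
env.get_image('top');st();save('wrist','w42');go(.380,.2775,.305,-12.3)"
```

```text
{'time': 62.45, 'ee_pos': [0.3778, 0.2773, 0.3594], 'tcp_rot': [1.428, 1.0693, -1.2875], 'wrist_force': [0.1731, -0.4393, 0.5328], 'grip_width': 0.0851, 'joints': [-0.233, 0.0118, -0.5107, 1.8371, 0.0424, 1.216, -0.9705]}
[[ 0.081  0.974 -0.21 ]
 [ 0.028 -0.213 -0.977]
 [-0.996  0.073 -0.045]]
cur [0.3778 0.2773 0.3595] yang -12.34 F [ 0.9 -0.  -0.8] w 0.0855 t 62.5
  -> translation [0.0545, -0.0018, 0.0018] turn -0.0007 rows 1.1
```

View pics/w42.png

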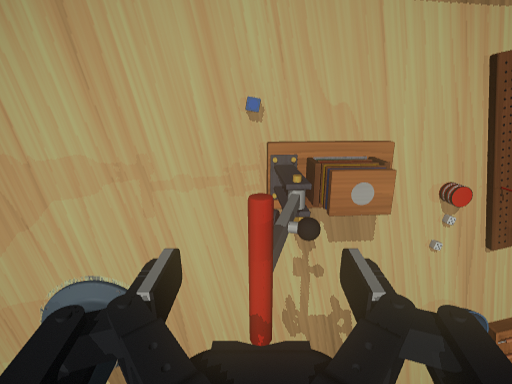

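Request:
{"fn": "move_arm", "kwargs": {
  "commands": [
    {"translation": [0.025, -0.0018, 0.0018], "turn": 0},
    {"translation": [0.045, -0.0018, 0.0018], "turn": 0},
    {"translation": [0.0545, -0.0018, 0.0018], "turn": 0},
    {"translation": [0.0545, -0.0018, 0.0018], "turn": 0},
    {"translation": [0.0545, -0.0018, 0.0018], "turn": 0}
  ]
}}

```text
time: 63.0
ee_pos: [0.3806, 0.278, 0.3062]
tcp_rot: [1.43, 1.069, -1.285]
wrist_force: [-1.4, 0.3, 0.6]
grip_width: 0.0849
```

Request:
{"fn": "move_arm", "kwargs": {
  "commands": [
    {"translation": [0, 0, 0], "turn": 0},
    {"translation": [0, 0, 0], "turn": 0},
    {"translation": [0, 0, 0], "turn": 0},
    {"translation": [0, 0, 0], "turn": 0},
    {"translation": [0, 0, 0], "turn": 0},
    {"translation": [0, 0, 0], "turn": 0}
  ],
  "hand": 0,
  "newtons": 60
}}

```text
time: 63.6
ee_pos: [0.3817, 0.2778, 0.3068]
tcp_rot: [1.432, 1.068, -1.284]
wrist_force: [2.9, -0.5, 1.5]
grip_width: 0.0165
```

```bash
python3 - <<'E'
from h import *
st()
o=env.get_obs();M=R.from_rotvec(o['tcp_rot']).as_matrix()
g=o['ee_pos']-.0187*M[:,0]
hx=PC+.1*PU
rel=np.array([-(g[:2]-hx)@PU,g[2]-.145]);print('grasp rel hinge fwd,up',rel,'r',np.hypot(*rel),'th',np.arctan2(rel[1],rel[0]))
th0=1.9
f3=np.r_[-PU,0];up=np.array([0,0,1.])
for t in np.linspace(1.9,.17,17)[1:]:
    d=.19*((np.cos(t)-np.cos(th0))*f3+(np.sin(t)-np.sin(th0))*up); print(round(t,3),(M.T@d).round(4).tolist())
E
```

```text
{'time': 63.6, 'ee_pos': [0.3817, 0.2778, 0.3068], 'tcp_rot': [1.4318, 1.0675, -1.2839], 'wrist_force': [2.9395, -0.484, 1.4707], 'grip_width': 0.0165, 'joints': [-0.2402, 0.0525, -0.5161, 1.9194, 0.0702, 1.0953, -0.9988]}
[[ 0.085  0.974 -0.211]
 [ 0.03  -0.214 -0.976]
 [-0.996  0.077 -0.047]]
grasp rel hinge fwd,up [-0.06147295  0.18037907] r 0.1905663463041782 th 1.8992505875190695
1.792 [-0.004, 0.0201, -0.0002]
1.684 [-0.0059, 0.0406, -0.0003]
1.576 [-0.0055, 0.0611, -0.0004]
1.467 [-0.003, 0.0815, -0.0003]
1.359 [0.0018, 0.1015, -0.0001]
1.251 [0.0087, 0.1208, 0.0002]
1.143 [0.0176, 0.1393, 0.0006]
1.035 [0.0285, 0.1567, 0.0011]
0.927 [0.0412, 0.1728, 0.0016]
0.819 [0.0555, 0.1875, 0.0023]
0.711 [0.0714, 0.2006, 0.003]
0.602 [0.0885, 0.2118, 0.0038]
0.494 [0.1068, 0.2211, 0.0046]
0.386 [0.126, 0.2284, 0.0055]
0.278 [0.1458, 0.2336, 0.0065]
0.17 [0.1661, 0.2367, 0.0074]
```

Request:
{"fn": "move_arm", "kwargs": {
  "commands": [
    {"translation": [-0.004, 0.0201, 0], "turn": 0},
    {"translation": [-0.0059, 0.0406, 0], "turn": 0},
    {"translation": [-0.0055, 0.0611, 0], "turn": 0},
    {"translation": [-0.003, 0.0815, 0], "turn": 0},
    {"translation": [0.0018, 0.1015, 0], "turn": 0},
    {"translation": [0.0087, 0.1208, 0], "turn": 0},
    {"translation": [0.0176, 0.1393, 0.0006], "turn": 0},
    {"translation": [0.0285, 0.1567, 0.0011], "turn": 0},
    {"translation": [0.0285, 0.1567, 0.0011], "turn": 0}
  ]
}}

```text
time: 64.5
ee_pos: [0.5382, 0.2444, 0.2883]
tcp_rot: [1.433, 1.069, -1.283]
wrist_force: [5.1, 3.7, -7.6]
grip_width: 0.0162
```

```bash
cat > arc.py <<'E'
from h import *
import sys
st()
o=env.get_obs();M=R.from_rotvec(o['tcp_rot']).as_matrix()
g=o['ee_pos']-.0187*M[:,0]
hx=PC+.1*PU
rel=np.array([-(g[:2]-hx)@PU,g[2]-.145]);th0=np.arctan2(rel[1],rel[0]);print('grasp rel hinge',rel,'r',np.hypot(*rel),'th',th0)
f3=np.r_[-PU,0];up=np.array([0,0,1.]);end=float(sys.argv[1])
n=max(2,int(np.ceil((th0-end)/float(sys.argv[2])))+1)
for t in np.linspace(th0,end,n)[1:]:
    d=(.19*np.cos(t)-rel[0])*f3+(.19*np.sin(t)-rel[1])*up; print(round(t,3),(M.T@d).round(4).tolist())
E
python3 arc.py .3 .1
```

```text
{'time': 64.5, 'ee_pos': [0.5382, 0.2444, 0.2883], 'tcp_rot': [1.4329, 1.0688, -1.2833], 'wrist_force': [5.0691, 3.699, -7.5946], 'grip_width': 0.0162, 'joints': [-0.1611, 0.2725, -0.4246, 1.7122, 0.1467, 1.0954, -0.8431]}
[[ 0.085  0.974 -0.211]
 [ 0.031 -0.214 -0.976]
 [-0.996  0.076 -0.049]]
grasp rel hinge [0.09854305 0.1619186 ] r 0.18954779018991763 th 1.0240800058817323
0.934 [0.0103, 0.0138, 0.0005]
0.843 [0.0221, 0.0262, 0.001]
0.753 [0.035, 0.0376, 0.0016]
0.662 [0.0488, 0.0477, 0.0023]
0.572 [0.0636, 0.0566, 0.003]
0.481 [0.079, 0.0641, 0.0037]
0.391 [0.0951, 0.0701, 0.0045]
0.3 [0.1117, 0.0747, 0.0053]
```

Request:
{"fn": "move_arm", "kwargs": {
  "commands": [
    {"translation": [0.0103, 0.0138, 0.0005], "turn": 0},
    {"translation": [0.0221, 0.0262, 0.001], "turn": 0},
    {"translation": [0.035, 0.0376, 0.0016], "turn": 0},
    {"translation": [0.0488, 0.0477, 0.0023], "turn": 0},
    {"translation": [0.0636, 0.0566, 0.003], "turn": 0},
    {"translation": [0.079, 0.0641, 0.0037], "turn": 0},
    {"translation": [0.0951, 0.0701, 0.0045], "turn": 0},
    {"translation": [0.1117, 0.0747, 0.0053], "turn": 0},
    {"translation": [0.1117, 0.0747, 0.0053], "turn": 0}
  ]
}}

```text
time: 65.4
ee_pos: [0.6197, 0.2268, 0.1795]
tcp_rot: [1.433, 1.07, -1.284]
wrist_force: [0.2, 2.6, -3.1]
grip_width: 0.0162
```

```bash
python3 arc.py .165 .05; python3 -c "
from h import *
save('scene','s43')"
```

```text
{'time': 65.4, 'ee_pos': [0.6197, 0.2268, 0.1795], 'tcp_rot': [1.4328, 1.0702, -1.2845], 'wrist_force': [0.1835, 2.6005, -3.0528], 'grip_width': 0.0162, 'joints': [-0.1457, 0.4759, -0.374, 1.681, 0.2217, 0.935, -0.8138]}
[[ 0.083  0.974 -0.211]
 [ 0.032 -0.214 -0.976]
 [-0.996  0.075 -0.049]]
grasp rel hinge [0.18192248 0.05307844] r 0.18950754519455024 th 0.2838838332891858
0.244 [0.0073, 0.0019, 0.0004]
0.205 [0.0147, 0.003, 0.0007]
0.165 [0.0222, 0.0039, 0.0011]
```

View pics/s43.png

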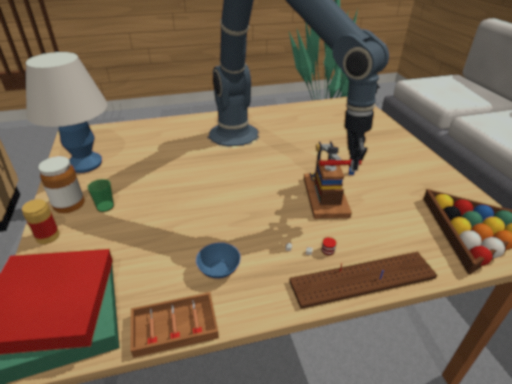

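Request:
{"fn": "move_arm", "kwargs": {
  "commands": [
    {"translation": [0.004, 0.001, 0.0002], "turn": 0},
    {"translation": [0.0073, 0.0019, 0.0004], "turn": 0},
    {"translation": [0.0073, 0.0019, 0.0004], "turn": 0},
    {"translation": [0.0073, 0.0019, 0.0004], "turn": 0}
  ]
}}

```text
time: 65.85
ee_pos: [0.6216, 0.2265, 0.1732]
tcp_rot: [1.432, 1.07, -1.283]
wrist_force: [-2.6, 2.2, -1.5]
grip_width: 0.016
```

```bash
python3 arc.py .168 .04
```

```text
{'time': 65.85, 'ee_pos': [0.6216, 0.2265, 0.1732], 'tcp_rot': [1.4321, 1.0701, -1.2834], 'wrist_force': [-2.6151, 2.2026, -1.5196], 'grip_width': 0.016, 'joints': [-0.1463, 0.4845, -0.3721, 1.6831, 0.2262, 0.9246, -0.8146]}
[[ 0.084  0.974 -0.21 ]
 [ 0.032 -0.213 -0.976]
 [-0.996  0.075 -0.049]]
grasp rel hinge [0.18390369 0.04684306] r 0.18977576088037473 th 0.24941155008423838
0.222 [0.005, 0.001, 0.0002]
0.195 [0.0101, 0.0017, 0.0005]
0.168 [0.0153, 0.0023, 0.0007]
```

Request:
{"fn": "move_arm", "kwargs": {
  "commands": [
    {"translation": [0.005, 0.001, 0.0002], "turn": 0},
    {"translation": [0.0101, 0.0017, 0.0005], "turn": 0},
    {"translation": [0.0153, 0.0023, 0.0007], "turn": 0},
    {"translation": [0.0153, 0.0023, 0.0007], "turn": 0},
    {"translation": [0.0153, 0.0023, 0.0007], "turn": 0}
  ]
}}

```text
time: 66.35
ee_pos: [0.6249, 0.2258, 0.1579]
tcp_rot: [1.432, 1.07, -1.283]
wrist_force: [-2.9, 2.3, -2.3]
grip_width: 0.0158
```

```bash
python3 arc.py .165 .04; python3 -c "
from h import *
save('wrist','w44')"
```

```text
{'time': 66.35, 'ee_pos': [0.6249, 0.2258, 0.1579], 'tcp_rot': [1.4319, 1.0702, -1.2833], 'wrist_force': [-2.9447, 2.3208, -2.3423], 'grip_width': 0.0158, 'joints': [-0.1485, 0.5041, -0.3667, 1.6901, 0.2352, 0.899, -0.8185]}
[[ 0.084  0.974 -0.21 ]
 [ 0.032 -0.213 -0.977]
 [-0.996  0.075 -0.049]]
grasp rel hinge [0.18724323 0.03150485] r 0.18987517397971582 th 0.1666949192542746
0.165 [0.0003, 0.0002, 0.0]
```

View pics/w44.png

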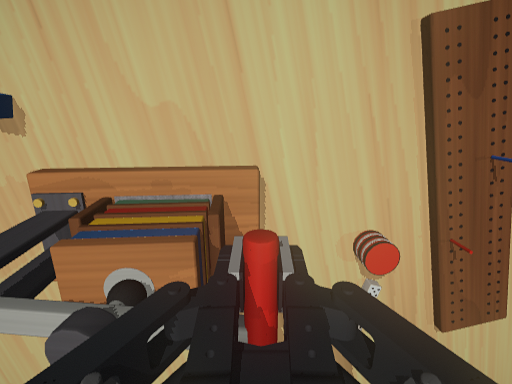

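Request:
{"fn": "move_arm", "kwargs": {
  "commands": [
    {"translation": [0, 0, 0], "turn": 0},
    {"translation": [0, 0, 0], "turn": 0},
    {"translation": [0, 0, 0], "turn": 0},
    {"translation": [0, 0, 0], "turn": 0}
  ],
  "hand": 0.085
}}

```text
time: 66.8
ee_pos: [0.6258, 0.2253, 0.1584]
tcp_rot: [1.433, 1.069, -1.282]
wrist_force: [-0.6, -0.1, -0.7]
grip_width: 0.0738
```

Request:
{"fn": "move_arm", "kwargs": {
  "commands": [
    {"translation": [-0.02, 0.0, 0], "turn": 0},
    {"translation": [-0.05, 0, 0], "turn": 0},
    {"translation": [-0.09, 0, 0], "turn": 0},
    {"translation": [-0.13, 0, -0.03], "turn": 0},
    {"translation": [-0.17, 0, -0.06], "turn": 0},
    {"translation": [-0.2, 0, -0.08], "turn": 0},
    {"translation": [-0.2, 0, -0.08], "turn": 0},
    {"translation": [-0.2, 0, -0.08], "turn": 0}
  ]
}}

```text
time: 67.6
ee_pos: [0.6257, 0.2974, 0.362]
tcp_rot: [1.434, 1.068, -1.281]
wrist_force: [-0.1, -0.2, -0.9]
grip_width: 0.085
```

```bash
python3 -c "
from h import *
env.get_image('top');st();save('wrist','w45');save('scene','s45')
f=np.load('pics/w45.npz');im,d=f['im'],f['d'];K,T=campose('wrist',f);h=cv2.cvtColor(im,cv2.COLOR_RGB2HSV).astype(int)
m=COL['red'](h[...,0],h[...,1],h[...,2]);m[:,320:]=0
n,l,s,c=cv2.connectedComponentsWithStats(m.astype(np.uint8));i=1+s[1:,4].argmax();print(s[i],c[i]);mm=cv2.erode((l==i).astype(np.uint8),np.ones((3,3)))
P=dep(K,T,np.c_[np.nonzero(mm)[::-1]],d);print('surf z',np.percentile(P[:,2],[5,50,95]))
r=rects(im,K,T,l==i,.177,100);print(r)
hx=PC+.1*PU
print('fwd',-(np.array(r[0][:2])-hx)@PU)"
```

```text
{'time': 67.65, 'ee_pos': [0.6256, 0.2962, 0.3606], 'tcp_rot': [1.4322, 1.0676, -1.2842], 'wrist_force': [-0.1104, -0.3458, -0.3507], 'grip_width': 0.0848, 'joints': [-0.237, 0.4096, -0.4031, 1.3615, 0.1864, 1.3163, -0.8575]}
[[ 0.085  0.974 -0.211]
 [ 0.03  -0.214 -0.976]
 [-0.996  0.076 -0.047]]
[253 215  14  86 940] [259.23723404 254.65425532]
surf z [0.18498695 0.18762342 0.18903296]
[(0.6135512084960938, 0.18349884033203126, 125.27884674072266, 16.639144897460938, 77.93376159667969, array([259.15675676, 257.22162162]))]
fwd 0.18655309203022258
```

View pics/w45.png

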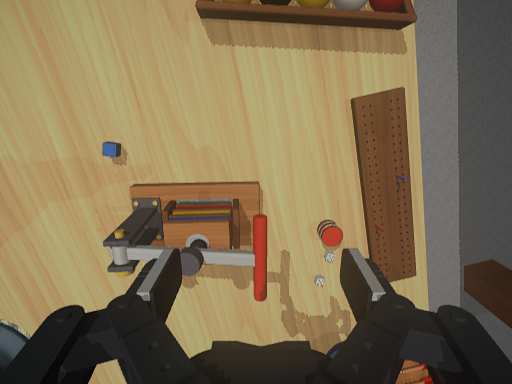

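View pics/s45.png

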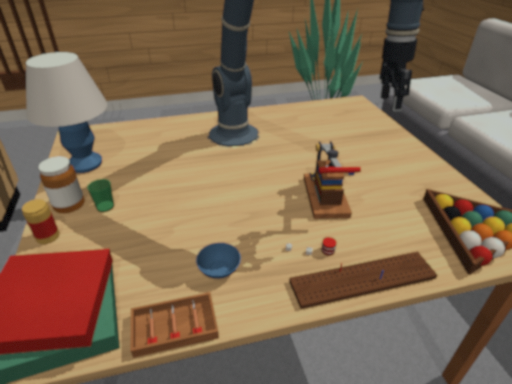

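```bash
python3 -c "
from h import *
go(.622,.2226,.215,-12.3)"
```

```text
cur [0.6255 0.2954 0.3596] yang -12.47 F [-0.6  0.4  0.2] w 0.0850 t 67.8
  -> translation [0.1416, 0.0015, 0.0785] turn -0.0030 rows 3.2
```

Request:
{"fn": "move_arm", "kwargs": {
  "commands": [
    {"translation": [0, 0.0015, 0.04], "turn": 0},
    {"translation": [0.03, 0.0015, 0.0785], "turn": 0},
    {"translation": [0.07, 0.0015, 0.0785], "turn": 0},
    {"translation": [0.11, 0.0015, 0.0785], "turn": 0},
    {"translation": [0.135, 0.0015, 0.0785], "turn": 0},
    {"translation": [0.1416, 0.0015, 0.0785], "turn": 0},
    {"translation": [0.1416, 0.0015, 0.0785], "turn": 0},
    {"translation": [0.1416, 0.0015, 0.0785], "turn": 0}
  ],
  "hand": 0,
  "newtons": 40
}}

```text
time: 68.55
ee_pos: [0.6228, 0.2227, 0.2164]
tcp_rot: [1.433, 1.067, -1.285]
wrist_force: [0.1, -0.5, 0.8]
grip_width: -0.0004
```

```bash
python3 -c "
from h import *
env.get_image('top');save('wrist','w46');st();go(.622,.2226,.192,-12.3)"
```

```text
{'time': 68.65, 'ee_pos': [0.6229, 0.223, 0.217], 'tcp_rot': [1.434, 1.0663, -1.2836], 'wrist_force': [-0.6989, -1.1793, 0.5083], 'grip_width': 0.0001, 'joints': [-0.1346, 0.4429, -0.3801, 1.6393, 0.2043, 1.0051, -0.7925]}
[[ 0.086  0.973 -0.212]
 [ 0.03  -0.216 -0.976]
 [-0.996  0.078 -0.048]]
cur [0.6229 0.223  0.217 ] yang -12.48 F [-0.7 -1.2  0.5] w 0.0001 t 68.7
  -> translation [0.0248, -0.0028, 0.0018] turn -0.0032 rows 0.5
```

View pics/w46.png

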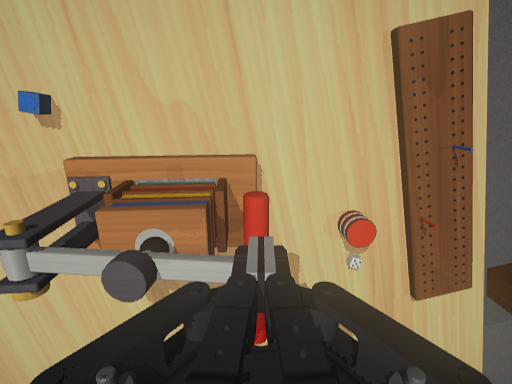

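Request:
{"fn": "move_arm", "kwargs": {
  "commands": [
    {"translation": [0.012, -0.0028, 0.0018], "turn": 0},
    {"translation": [0.022, -0.0028, 0.0018], "turn": 0},
    {"translation": [0.0255, -0.0028, 0.0018], "turn": 0},
    {"translation": [0.0255, -0.0028, 0.0018], "turn": 0},
    {"translation": [0.0255, -0.0028, 0.0018], "turn": 0}
  ]
}}

```text
time: 69.15
ee_pos: [0.6221, 0.2227, 0.1912]
tcp_rot: [1.434, 1.067, -1.284]
wrist_force: [-0.5, 0.7, -1.4]
grip_width: 0.0001
```

Request:
{"fn": "move_arm", "kwargs": {
  "commands": [
    {"translation": [0.0015, 0, 0], "turn": 0},
    {"translation": [0.0015, 0, 0], "turn": 0}
  ]
}}

```text
time: 69.35
ee_pos: [0.6223, 0.2228, 0.1897]
tcp_rot: [1.434, 1.066, -1.284]
wrist_force: [-0.9, -0.1, -0.9]
grip_width: 0.0002
```

Request:
{"fn": "move_arm", "kwargs": {
  "commands": [
    {"translation": [0.0015, 0, 0], "turn": 0},
    {"translation": [0.0015, 0, 0], "turn": 0}
  ]
}}

```text
time: 69.55
ee_pos: [0.6226, 0.2229, 0.1886]
tcp_rot: [1.435, 1.066, -1.283]
wrist_force: [0.3, -0.4, 1.0]
grip_width: 0.0
```

Request:
{"fn": "move_arm", "kwargs": {
  "commands": [
    {"translation": [0.0015, 0, 0], "turn": 0},
    {"translation": [0.0015, 0, 0], "turn": 0},
    {"translation": [0.0015, 0, 0], "turn": 0}
  ]
}}

```text
time: 69.85
ee_pos: [0.6229, 0.2229, 0.1875]
tcp_rot: [1.435, 1.066, -1.283]
wrist_force: [-1.8, -0.3, 3.8]
grip_width: -0.0001
```

Request:
{"fn": "move_arm", "kwargs": {
  "commands": [
    {"translation": [0.0015, 0, 0], "turn": 0},
    {"translation": [0.0015, 0, 0], "turn": 0},
    {"translation": [0.0015, 0, 0], "turn": 0}
  ]
}}

```text
time: 70.15
ee_pos: [0.6232, 0.2229, 0.1862]
tcp_rot: [1.435, 1.065, -1.282]
wrist_force: [-1.2, -1.3, 4.7]
grip_width: 0.0
```

Request:
{"fn": "move_arm", "kwargs": {
  "commands": [
    {"translation": [-0.02, 0, 0], "turn": 0},
    {"translation": [-0.05, 0, 0], "turn": 0},
    {"translation": [-0.09, 0, -0.01], "turn": 0},
    {"translation": [-0.13, 0, -0.04], "turn": 0},
    {"translation": [-0.17, 0, -0.07], "turn": 0},
    {"translation": [-0.2, 0, -0.1], "turn": 0},
    {"translation": [-0.2, 0, -0.13], "turn": 0},
    {"translation": [-0.2, 0, -0.15], "turn": 0},
    {"translation": [-0.2, 0, -0.15], "turn": 0},
    {"translation": [-0.2, 0, -0.15], "turn": 0}
  ]
}}

```text
time: 71.15
ee_pos: [0.6374, 0.363, 0.3911]
tcp_rot: [1.433, 1.066, -1.284]
wrist_force: [0.3, -0.1, -0.2]
grip_width: -0.0002
```

```bash
python3 -c "
from h import *
env.get_image('scene');st();save('wrist','w47');save('top','t47')
a=cv2.imread('pics/t47.png');cv2.imwrite('pics/t47c.png',cv2.resize(a[60:290,90:430],None,fx=2.3,fy=2.3,interpolation=cv2.INTER_CUBIC))
g,_=save('scene','s47');cv2.imwrite('pics/s47c.png',cv2.resize(g[120:230,280:380,::-1],None,fx=5,fy=5,interpolation=cv2.INTER_CUBIC))
f=np.load('pics/w47.npz');im,d=f['im'],f['d'];K,T=campose('wrist',f);h=cv2.cvtColor(im,cv2.COLOR_RGB2HSV).astype(int)
m=COL['red'](h[...,0],h[...,1],h[...,2])
n,l,s,c=cv2.connectedComponentsWithStats(m.astype(np.uint8))
for i in range(1,n):
  if s[i,4]>300:
    mm=cv2.erode((l==i).astype(np.uint8),np.ones((3,3)));P=dep(K,T,np.c_[np.nonzero(mm)[::-1]],d);print(s[i],np.percentile(P[:,2],[5,50,95]),P.mean(0))
"
```

```text
{'time': 71.2, 'ee_pos': [0.6377, 0.3621, 0.3916], 'tcp_rot': [1.434, 1.0643, -1.2844], 'wrist_force': [1.1043, -0.8348, 1.1885], 'grip_width': -0.0004, 'joints': [-0.3399, 0.4781, -0.4032, 1.1929, 0.2173, 1.4206, -0.9348]}
[[ 0.087  0.973 -0.213]
 [ 0.029 -0.216 -0.976]
 [-0.996  0.078 -0.047]]
[240   0  33  17 397] [0.04732742 0.05392693 0.05695632] [0.70459579 0.5783146  0.05494219]
[359  26  34  35 897] [0.03915992 0.0514103  0.05677859] [0.88327459 0.49094329 0.05081684]
```

View pics/w47.png

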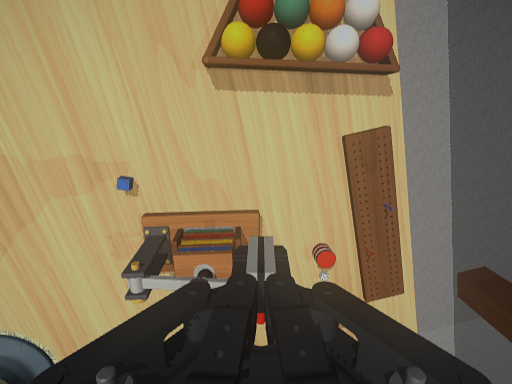

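View pics/s47c.png

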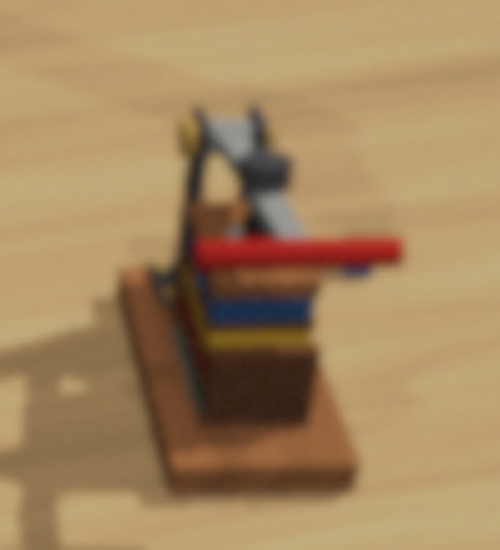

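View pics/t47c.png

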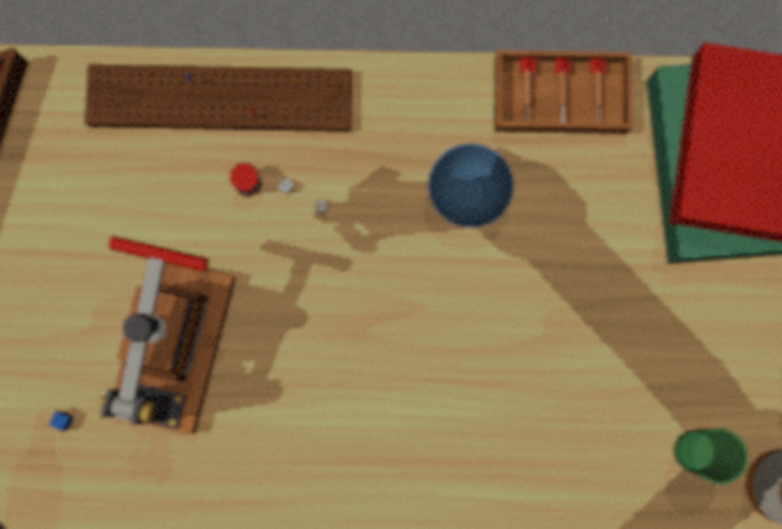

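```bash
python3 -c "
from h import *
print(env.hand_in())"
```

```text
the job is handed in; nothing more can be done
None
```

The four boxed decks are in the card press and the lever is down on the stack. I handed the job in at about 71 s, with the arm clear of everything.

- **Order of work:** I swung the lever back to its stop first. From the floor up, the pocket holds green, divider, red, divider, yellow, divider, blue, then the pressure board with its steel plate up. With four decks, all three dividers were needed.
- **Squareness:** Each deck measured within 1.5 mm of the pocket's centre and 0.7° of square in the wrist picture taken just after it was placed. The board's plate was within 1 mm. The dividers I only checked by eye, because they could not be told apart from the wooden end boards; they looked centred.
- **Clamp:** I gripped the handle and swung it down. By the gripper's position the lever was at 0.167 rad, but the camera's depth gave about 0.18 rad. To settle it I pushed on the bar with closed fingers. Contact came about 1–2 mm before the end, the push reached 4–5 N, and I put the final angle at about 0.17 rad, about 0.05 rad past first touch. I did not measure the angle again after backing off, but the last pictures show the foot on the board.
- **Along the way:**
  - One divider had been knocked about 5 cm; I found it again before gripping it.
  - My first grip on a divider was too high and slid over its top; the second held.
  - The tool had leaned about 5° by the end, with no visible effect on the result.
- **Other things on the counter:** They look undisturbed in the last pictures; I did not measure them.

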